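Pack iced gingerbread hearts in the presentation case

ROBOT

A 7-joint arm with a two-finger parallel gripper is mounted at the origin on the work surface. World frame = base frame: x ahead of the robot, y to its left, z up, the work surface at z = 0. Lengths are in mm, angles in rad, forces in N, time in s.
With the tool pointing down it reaches from about 425 to 925 mm from the base axis. Payload 6.8 kg.
Tool frame: the origin (TCP) lies on the centre line of the jaws, within the pads' length; the fingertips stand 25 mm ahead of it and the grasp point (between the pads) lies 6 mm ahead of it; x points along the fingers, y is the direction in which the jaws open and shut, and the axes are right-handed (so a half turn about x gives the same grasp; the last joint's range is limited). The gripper opens to 88 mm and grips with 3 to 60 N. Pads are 20 mm wide; open, the fingers measure 115 mm over their backs; the gripper's body (75 mm by 178 mm) begins 61 mm behind the grasp point.
Start: joints at [1.187, 0.477, 0.022, 1.555, -0.011, 1.109, -0.083], TCP at [183.822, -649.505, 247.664] pointing down, gripper open.
Joint ranges: [-2.96, 2.96], [-0.34, 2.1], [-1.41, 1.46], [0.24, 2.44], [-1.37, 4.51], [0.17, 1.92], [-2.96, 2.96]. Speed limits (rad/s): [2.39, 2.39, 3.14, 3.14, 3.14, 3.14, 3.14].

INTERFACE

Orientations are given as a rotation vector (axis times angle).
In Python, from plant import arm gives the robot as it stands.
- The arm moves only by the tool move_arm, never from a script. Its arguments are lists of equal length, an entry for each row: "travel": the shift along the tool's x, y, z in mm, a list of three; "yaw": the turn about the tool's x in rad. In form: {"travel": [[dx, dy, dz], ...], "yaw": [yaw, ...]}. A call has 1 to 20 rows; each row shifts and turns the pose as measured when the row begins, along the tool's axes as they then stand; what a row does not reach is not made up. A row lasts 1/12 s, in which the tool goes at most 41.7 mm and 7.16 degrees, less where a joint would pass 70% of its speed; a pose out of reach is approached as far as the arm can. A call with a gripper value outside its range is refused whole. "fingers" is the closure, from -1 (fully open) to 1 (shut), so that 0 is half open, set as the call begins (left out, the last holds). The fingers move at their own pace and stop on an object; the grip force is fixed at half the most. Time passes only in rows, so rows that do not move let the fingers close. It gives the time, the measured TCP pose, the force and the opening at its end, in the units of the state.
- arm.observe(): the state, without advancing time (a new reading comes with each control period).
- arm.capture(name): name is "side" or "top"; returns the picture (480x640x3 uint8, blue, green, red); there is no depth.
- arm.camera_info(name): a dict with "fx", "fy", "cx", "cy" (pixels), "R" (3x3) and "t" (3): a world point X has camera coordinates R X + t. Camera axes: x right, y down, z forward; pixel columns grow to the right and rows downward; lengths in mm; the calibration is good to about 2 mm. A picture is of the moment at which its call begins. camera_info takes no time and is no camera call.
- arm.finish_job(): hands the job in, once; it reports no verdict.
Trained networks look in the newest picture that a camera, given by its name, has taken for a name from the list of things; names that differ only in an ending like _2 or _b are one class to them, and where a whole thing is asked for, a point or a joint stands for the part that bears it (a point fixed in the world has none). Each returns a list of dicts, best first, with "score" (0 to 1); they miss things now and then, are a little off and sometimes report something else, mostly with a low value. They report only what shows in the picture. A call takes as long as a camera call.
- arm.search_frame(name, camera): "xyz" ([x, y, z] in mm, in world coordinates, good to about 4 mm: the middle of the surface that is visible of it).
- arm.silhouettes(name, camera): "mask" (480x640 bool, what is visible of it).
- arm.pinpoint(name, camera): "xyz" ([x, y, z] in mm, in world coordinates, good to about 4 mm: a listed point, or the origin of a listed thing).
The state is a dict: "time": time; "qpos": joint angles; "joint_velocities": joint speeds; "effort": joint torques, N m; "tcp_pos": TCP position; "orientation": TCP orientation; "ft_force": force on the tool from outside, world axes, zero at the start; "ft_torque": the same for the moment, N m; "gripper_width": opening from 0.0 (shut) to 1.0 (fully open).
Only numpy, scipy, OpenCV 4.12 (cv2) and the standard library are available. Lean on these libraries where they do the work, as an engineer would, in place of code of your own. Each camera call takes 0.05 s, during which the arm holds its last target.

TASK

Swing the case's lid up out of the way and lay every iced gingerbread heart flat in a pocket of its own, iced side up. Then shut the lid fully and only after that swing the brass catch over it until it rests in its catch. Leave the plain, un-iced heart, the bottle and the bowl where they are.

Things in the scene. Friction and masses are not known exactly. Their poses are not given: they have to be found in the camera images.
- heart1: finished gingerbread heart (may be absent): brown, white icing line and white dots on top; 71 mm long (x), 60 wide (y), 20 thick, about 60 g. Origin: centre of its underside. z up out of the iced face; x points from the tip (x = -35 mm) to the two lobes (+35). Flanks are straight and parallel, 60 mm apart, from x = -5 to +20 mm: grip there, at x = +7.5 mm, near its centre of mass
- heart2: finished gingerbread heart (may be absent): brown, white icing line and pink dots on top; 71 mm long (x), 60 wide (y), 20 thick, about 60 g. Origin: centre of its underside. z up out of the iced face; x points from the tip (x = -35 mm) to the two lobes (+35). Flanks are straight and parallel, 60 mm apart, from x = -5 to +20 mm: grip there, at x = +7.5 mm, near its centre of mass
- heart3: finished gingerbread heart (may be absent): brown, white icing line and yellow dots on top; 71 mm long (x), 60 wide (y), 20 thick, about 60 g. Origin: centre of its underside. z up out of the iced face; x points from the tip (x = -35 mm) to the two lobes (+35). Flanks are straight and parallel, 60 mm apart, from x = -5 to +20 mm: grip there, at x = +7.5 mm, near its centre of mass
- heart4: finished gingerbread heart (may be absent): brown, white icing line and pale blue dots on top; 71 mm long (x), 60 wide (y), 20 thick, about 60 g. Origin: centre of its underside. z up out of the iced face; x points from the tip (x = -35 mm) to the two lobes (+35). Flanks are straight and parallel, 60 mm apart, from x = -5 to +20 mm: grip there, at x = +7.5 mm, near its centre of mass
- heart5: finished gingerbread heart (may be absent): brown, white icing line and green dots on top; 71 mm long (x), 60 wide (y), 20 thick, about 60 g. Origin: centre of its underside. z up out of the iced face; x points from the tip (x = -35 mm) to the two lobes (+35). Flanks are straight and parallel, 60 mm apart, from x = -5 to +20 mm: grip there, at x = +7.5 mm, near its centre of mass
- plain: undecorated gingerbread heart, plain brown with no icing, stays on the table. Same shape, size and axes as the iced ones: a 26 by 60 mm block (x = -5.5 to 20.5), two lobes of 15 mm radius about (20.5, +-15), and a tip whose two straight edges meet at a right angle
- case: case fixed on the table: wooden tray 258 (x) by 194 mm (y), rim and 6 mm dividers 23 mm high, red floor 10 mm high; 3 by 2 pockets, each 78 (x) by 88 mm (y), 13 mm deep: a heart fits only with its length along case y (tip either way) and stands 7 mm proud of the rim. Origin: centre of the underside, z up. Lid hinged on the +y edge; handle and catch on the -y side
- pocket0 (a point): centre of the floor of pocket 0 of the case (-x column, -y row), 10 mm above the table; axes as the case's
- pocket1 (a point): centre of the floor of pocket 1 of the case (middle column, -y row), 10 mm above the table; axes as the case's
- pocket2 (a point): centre of the floor of pocket 2 of the case (+x column, -y row), 10 mm above the table; axes as the case's
- pocket3 (a point): centre of the floor of pocket 3 of the case (-x column, +y row), 10 mm above the table; axes as the case's
- pocket4 (a point): centre of the floor of pocket 4 of the case (middle column, +y row), 10 mm above the table; axes as the case's
- pocket5 (a point): centre of the floor of pocket 5 of the case (+x column, +y row), 10 mm above the table; axes as the case's
- lid (a joint): clear-topped lid with wooden sides: 0 = shut on the tray, opens upward to 1.95 rad, leaning back past vertical (1.57). Stiff hinge: it stays at any angle it is left at; moving the handle takes 1 to 5 N. Shut, its top is 49 mm above the table. 0.25 kg
- lid_handle (a point): middle of the lid's handle: a 12 mm round steel bar, 90 mm long, parallel to the hinge (case x), 40 mm outside the lid's -y edge on two legs (34 mm free gap to the lid); 35 mm above the table when shut. It can be pinched from above and turns in the fingers as the lid swings. 234 mm from the hinge line
- lid_hinge (a point): point on the lid's hinge axis (along case x) facing the handle's middle, 23 mm above the table. With the lid at angle a the handle lies from here at case y -(0.234 cos a - 0.012 sin a) and height 0.234 sin a + 0.012 cos a
- latch (a joint): swing catch: flat brass arm turning about an upright post beside the case's -y edge. 0 = closed: arm points along the case's +y over the shut lid and rests in the brass catch on the lid (a stop). Grows to 2.5 rad as it swings out: at 1.57 the arm points along the case's +x. Light friction (0.4 N at the knob); stays where it is left
- latch_knob (a point): centre of the top of the black knob on the end of the catch arm: upright round knob 18 mm in diameter, 34 mm tall, top 98 mm above the table, 78 mm from the pivot
- latch_pivot (a point): pivot axis (vertical) of the catch arm, 64 mm above the table (arm's top face)
- bottle: bystander: white icing bottle with red cap, 54 mm in diameter, 150 mm tall; origin at the centre of its base
- bowl: bystander: blue bowl, 110 mm across, 50 mm tall; origin at the centre of its base

How it is judged:
By the outcome, as a careful person would: the job done as asked, in the order asked, and still so for the second after the job is handed in, with the robot touching nothing.
Of heart1, heart2, heart3, heart4, heart5 only 3 to 5 are there at a start; the rules pass over those that are not, and their reading is None.
At some moment in a run one of heart1, heart2, heart3, heart4, heart5 may be knocked a few centimetres aside while the robot is not near it.
Once in a run the grip may slacken for a moment while it holds something.
It also fails if it takes over 210 s, if anything falls off the work surface, if the arm or the gripper's body presses on something with over 40 N, if the wrist force passes 120 N, or if a joint passes its speed limit or range.

## Working session

There is one attempt and no reset: what is moved stays moved. The work goes in short steps, Python scripts to look and compute and a tool call to move; the robot and the scene stay as the last step left them, time stands still between calls to the robot, and variables do not carry over. Pictures are saved under pics/ and viewed, and the job is handed in when it is done.

Besides the shell and the picture viewer there is one more tool, called after "Emit:" by a JSON object that holds its "name" and its "arguments". move_arm: Moves the arm, as the interface text tells. Its arguments: {"type":"object","properties":{"travel":{"type":"array","items":{"type":"array","items":{"type":"number"}}},"yaw":{"type":"array","items":{"type":"number"}},"fingers":{"type":"number"}},"required":["travel","yaw"]}

```bash
ls; mkdir -p pics
python3 - <<'E'
from plant import arm
import cv2,json
s=arm.observe();print(s)
for c in("top","side"):
    im=arm.capture(c);cv2.imwrite(f"pics/a_{c}.png",im)
    print(c,arm.camera_info(c))
E
```

```text
pics
{'time': 0.0, 'qpos': array([ 1.18690334,  0.47778461,  0.02234602,  1.55640297, -0.0114805 ,
        1.10926843, -0.08307803]), 'joint_velocities': array([ 0.00067546,  0.0003306 ,  0.0023136 , -0.00154719,  0.00125627,
        0.00103763, -0.00019304]), 'effort': array([-7.69140133e-04, -5.82859433e+01,  1.53433096e+00, -2.72611642e+01,
       -5.43872535e-02,  1.69392693e-02,  1.62887077e-04]), 'tcp_pos': array([ 183.64777575, -648.98959271,  246.71265454]), 'orientation': array([ 2.07409794,  0.28971515, -2.0749025 ]), 'ft_force': array([ 0.61393625, -0.8092122 ,  0.0486931 ]), 'ft_torque': array([-0.0062316 ,  0.00659885,  0.0146762 ]), 'gripper_width': 1.0020693263530023}
top {'fx': 578.7487042179503, 'fy': 578.7487042179503, 'cx': 327.61290463524375, 'cy': 238.42319807022494, 'R': array([[ 0.02385564, -0.99958739,  0.01599862],
       [-0.98910007, -0.02592523, -0.14494461],
       [ 0.14529957, -0.01236649, -0.98931042]]), 't': array([  21.29177804,  537.3028349 , 1324.19207315])}
side {'fx': 478.3503683764918, 'fy': 478.3503683764918, 'cx': 315.86319771227284, 'cy': 242.62649483070345, 'R': array([[ 0.95450584, -0.29811397, -0.00683053],
       [-0.2329142 , -0.73105362, -0.64133577],
       [ 0.18619767,  0.61374967, -0.76722993]]), 't': array([-521.60272631,  223.32984965, 1156.6070674 ])}
```

View pics/a_top.png

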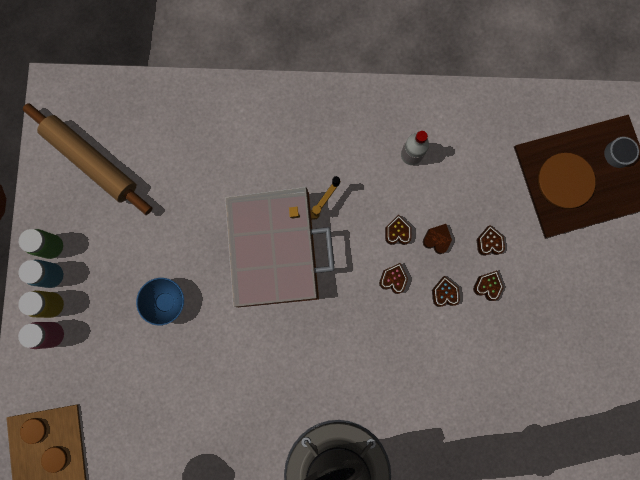

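View pics/a_side.png

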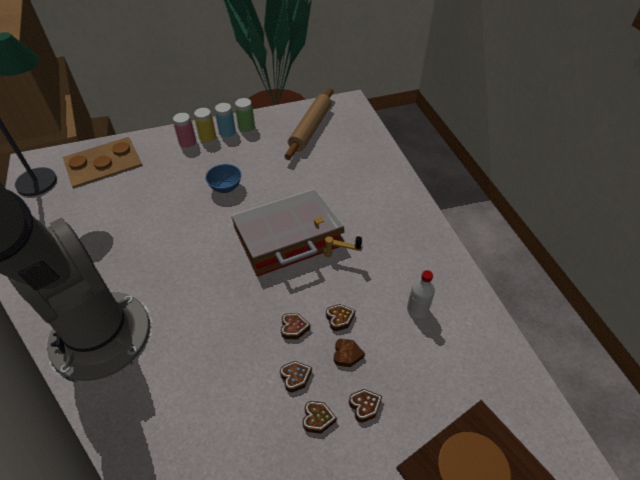

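Run:
```python
from plant import arm
import numpy as np
for n in ["heart1","heart2","heart3","heart4","heart5","plain","case","lid_handle","lid_hinge","latch_knob","latch_pivot","bottle","bowl","pocket0","pocket2","pocket3","pocket5"]:
    for c in ("top","side"):
        r=arm.pinpoint(n,c)
        print(n,c,[(np.round(d["xyz"],1).tolist(),round(d["score"],2)) for d in r[:3]])
print(arm.observe()["time"])
```

```text
heart1 top [([444.7, -351.7, 3.5], 0.97), ([551.5, -355.3, -0.7], 0.94), ([458.3, -125.5, -1.2], 0.9)]
heart1 side [([547.1, -356.4, 0.5], 0.88), ([567.8, -130.4, -0.8], 0.77), ([447.1, -352.0, -1.3], 0.72)]
heart2 top [([444.7, -351.7, 3.5], 0.97), ([551.5, -355.3, -0.7], 0.94), ([458.3, -125.5, -1.2], 0.9)]
heart2 side [([547.1, -356.4, 0.5], 0.88), ([567.8, -130.4, -0.8], 0.77), ([447.1, -352.0, -1.3], 0.72)]
heart3 top [([444.7, -351.7, 3.5], 0.97), ([551.5, -355.3, -0.7], 0.94), ([458.3, -125.5, -1.2], 0.9)]
heart3 side [([547.1, -356.4, 0.5], 0.88), ([567.8, -130.4, -0.8], 0.77), ([447.1, -352.0, -1.3], 0.72)]
heart4 top [([444.7, -351.7, 3.5], 0.97), ([551.5, -355.3, -0.7], 0.94), ([458.3, -125.5, -1.2], 0.9)]
heart4 side [([547.1, -356.4, 0.5], 0.88), ([567.8, -130.4, -0.8], 0.77), ([447.1, -352.0, -1.3], 0.72)]
heart5 top [([444.7, -351.7, 3.5], 0.97), ([551.5, -355.3, -0.7], 0.94), ([458.3, -125.5, -1.2], 0.9)]
heart5 side [([547.1, -356.4, 0.5], 0.88), ([567.8, -130.4, -0.8], 0.77), ([447.1, -352.0, -1.3], 0.72)]
plain top [([554.9, -234.7, 1.5], 0.75)]
plain side [([555.2
[... 618 characters left out ...]
.4, 4.1], 0.68)]
bottle side [([759.6, -163.9, -1.8], 0.72), ([568.5, -132.8, 0.2], 0.48), ([667.0, 23.9, 95.4], 0.43)]
bowl top [([599.7, 60.5, 69.6], 0.57), ([382.0, 417.6, -2.4], 0.56)]
bowl side [([385.8, 414.4, -1.1], 0.8)]
pocket0 top []
pocket0 side [([435.6, 111.8, 11.5], 0.96), ([424.4, 199.7, 4.0], 0.86), ([509.6, 210.7, 9.9], 0.74)]
pocket2 top []
pocket2 side [([435.6, 111.8, 11.5], 0.96), ([424.4, 199.7, 4.0], 0.86), ([509.6, 210.7, 9.9], 0.74)]
pocket3 top []
pocket3 side [([435.6, 111.8, 11.5], 0.96), ([424.4, 199.7, 4.0], 0.86), ([509.6, 210.7, 9.9], 0.74)]
pocket5 top []
pocket5 side [([435.6, 111.8, 11.5], 0.96), ([424.4, 199.7, 4.0], 0.86), ([509.6, 210.7, 9.9], 0.74)]
1.8
```

Run:
```python
import cv2
a=cv2.imread("pics/a_top.png");b=cv2.imread("pics/a_side.png")
cv2.imwrite("pics/b1.png",cv2.resize(a[200:320,360:520],(800,600),interpolation=cv2.INTER_CUBIC))
cv2.imwrite("pics/b2.png",cv2.resize(a[170:320,210:370],(640,600),interpolation=cv2.INTER_CUBIC))
cv2.imwrite("pics/b3.png",cv2.resize(b[180:280,220:380],(800,500),interpolation=cv2.INTER_CUBIC))
```

```text
(no output)
```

View pics/b1.png

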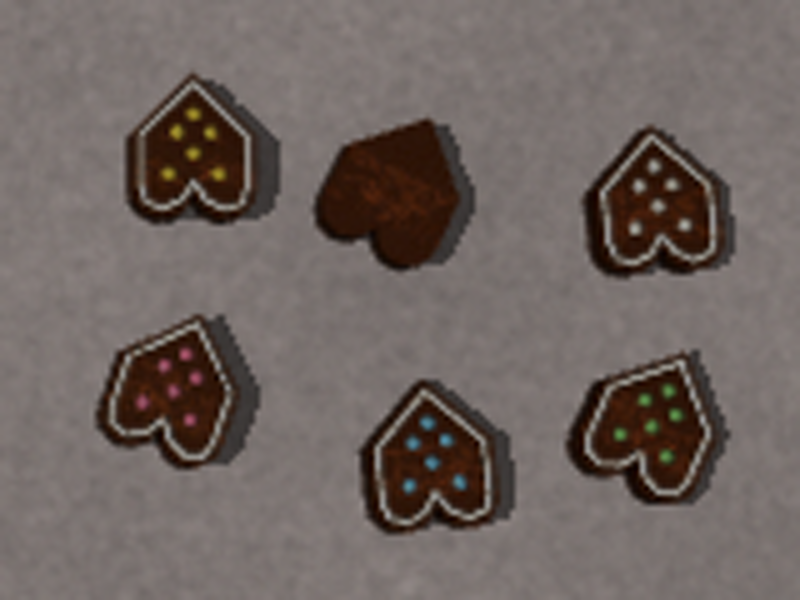

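View pics/b2.png

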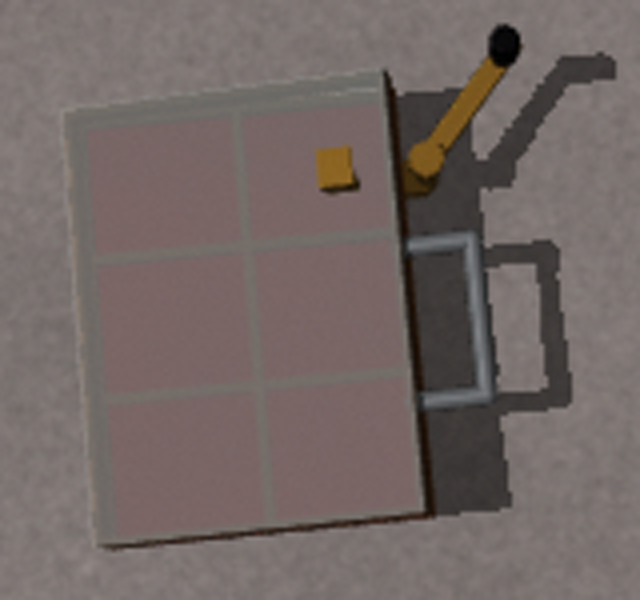

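View pics/b3.png

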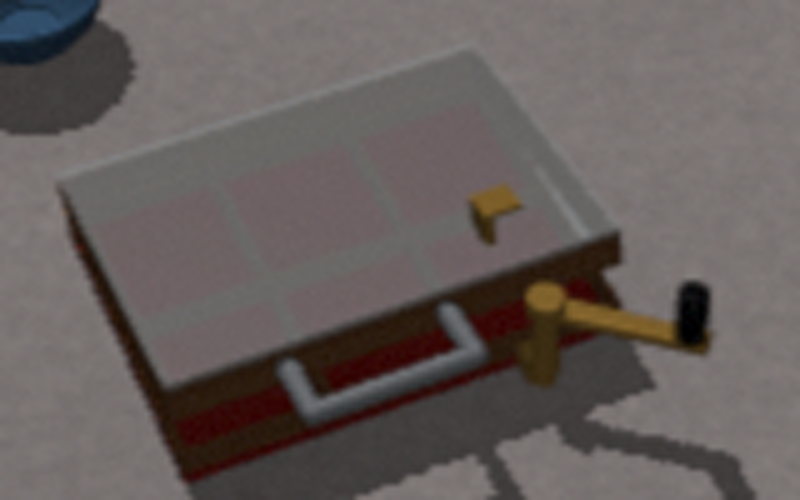

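```bash
cat > h.py <<'E'
import numpy as np, cv2
from scipy.optimize import least_squares
from plant import arm
CI={c:arm.camera_info(c) for c in("top","side")}
def proj(X,c):
    i=CI[c];p=np.atleast_2d(X)@np.array(i["R"]).T+i["t"]
    return np.c_[i["fx"]*p[:,0]/p[:,2]+i["cx"],i["fy"]*p[:,1]/p[:,2]+i["cy"]]
def onz(uv,c,z):
    i=CI[c];uv=np.atleast_2d(uv);d=np.c_[(uv[:,0]-i["cx"])/i["fx"],(uv[:,1]-i["cy"])/i["fy"],np.ones(len(uv))]@np.array(i["R"])
    o=-np.array(i["R"]).T@i["t"]; k=(z-o[2])/d[:,2]
    return o+d*k[:,None]
def cap(name):
    ims={}
    for c in("top","side"):
        ims[c]=arm.capture(c);cv2.imwrite(f"pics/{name}_{c}.png",ims[c])
    return ims
def case2w(P,cx,cy,yaw):
    P=np.atleast_2d(P);c,s=np.cos(yaw),np.sin(yaw)
    return np.c_[cx+c*P[:,0]-s*P[:,1],cy+s*P[:,0]+c*P[:,1],P[:,2]]
def lidpt(P,a): # P relative to hinge: x, y(neg), z
    P=np.atleast_2d(P).astype(float);y,z=P[:,1],P[:,2]
    return np.c_[P[:,0],97+y*np.cos(a)+z*np.sin(a),23-y*np.sin(a)+z*np.cos(a)]
E
python3 - <<'E'
from h import *
L=[((-1),0),((1),0),(1,-194),(-1,-194)]
top=np.array([(235,306.75),(226.2,197),(306.2,187.5),(317.5,298.75),(331.75,270),(328,229.25)])
side=np.array([(231.6,217),(314.4,189),(344,226.4),(253,257),(282.4,262.4),(317,250.4)])
def f(p):
    cx,cy,yaw,a,hx=p
    P=[(-129,0,26),(129,0,26),(129,-194,26),(-129,-194,26),(hx-42,-234,12),(hx+42,-234,12)]
    W=case2w(lidpt(P,a),cx,cy,yaw)
    return np.r_[(proj(W,"top")-top).ravel(),(proj(W,"side")-side).ravel()]
r=least_squares(f,[515,161,0.05,0.15,-15],loss="soft_l1")
print(r.x,np.round(r.fun,1))
cx,cy,yaw,a,hx=r.x
print(case2w(lidpt([(hx,-234,12)],a),cx,cy,yaw),case2w(lidpt([(hx,0,0)],a),cx,cy,yaw))
for uv in [(210+427/4,170+155/4)]: print("pivot",onz(uv,"top",64))
print("knob",onz((210+505/4,170+40/4),"top",98))
E
```

```text
[ 5.12136801e+02  1.59879184e+02  1.22479094e-01  1.79049485e-01
 -1.86333425e+01] [-0.7 -0.2 -0.1 -0.1  0.2 -1.5 -0.3 -1.   0.9 -4.   1.   0.5 -1.6 -0.6
 -0.3  0.5 -0.5 -0.9 -1.6  0.5  0.7 -0.2 -3.3  0.9]
[[509.66262717  27.46294301  76.48223535]] [[481.79225353 253.87604505  23.        ]]
pivot [[602.07436342  61.99793298  64.        ]]
knob [[663.43253028  18.94396358  98.        ]]
```

Run:
```python
from h import *
top=np.array([(235,306.75),(226.2,197),(306.2,187.5),(317.5,298.75),(331.75,270.5),(328,229)])
side=np.array([(231.6,217),(314.4,189),(344,226.4),(253,257),(282.4,263),(317,250.4)])
def f(p):
    cx,cy,yaw,a,hx,hl=p
    P=[(-129,0,26),(129,0,26),(129,-194,26),(-129,-194,26),(hx-hl,-234,12),(hx+hl,-234,12)]
    W=case2w(lidpt(P,a),cx,cy,yaw)
    return np.r_[(proj(W,"top")-top).ravel(),(proj(W,"side")-side).ravel()]
r=least_squares(f,[515,161,0.05,0.15,-15,45],loss="soft_l1")
print(r.x,np.round(r.fun,1))
cx,cy,yaw,a,hx,hl=r.x
print(case2w(lidpt([(hx,-234,12)],a),cx,cy,yaw),case2w(lidpt([(hx,0,0)],a),cx,cy,yaw))
r=arm.pinpoint("lid_handle","top");print(r[:1])
print([ (d["xyz"],d["score"]) for d in arm.search_frame("lid_handle","top")[:2]])
s=arm.observe()
from scipy.spatial.transform import Rotation as R
print(R.from_rotvec(s["orientation"]).as_matrix().round(3))
```

```text
[ 5.12184101e+02  1.60103947e+02  1.22721059e-01  1.74122935e-01
 -1.90361131e+01  4.78615278e+01] [-0.7 -0.2 -0.2 -0.1  0.3 -1.5 -0.3 -1.   1.1 -1.8  0.7 -1.6 -1.5 -0.7
 -0.3  0.4 -0.4 -0.6 -1.5  0.8 -1.5  0.3 -1.3  0.4]
[[509.37414041  27.37905451  75.35773632]] [[481.41706897 254.04415902  23.        ]]
[{'xyz': [510.3, 32.6, 64.6], 'score': 0.91}]
[]
[[ 0.     0.272 -0.962]
 [-0.    -0.962 -0.272]
 [-1.     0.    -0.   ]]
```

Emit:
{"name": "move_arm", "arguments": {"travel": [[0,-28,-25],[0,-28,-25],[0,-28,-25],[0,-28,-25],[0,-28,-25],[0,-28,-25],[0,-28,-25],[0,-28,-25],[0,-28,-25],[0,-28,-25]], "yaw": [0,0,0,0,0,0,0,0,0,0], "fingers": 0.3}}

```text
time: 2.73
tcp_pos: [349.2, -307.2, 245.8]
orientation: [2.077, 0.263, -2.082]
ft_force: [0.6, -0.4, 0.7]
gripper_width: 0.352
```

```bash
cat >> h.py <<'E'
from scipy.spatial.transform import Rotation as Rot
def delta(x,y,z,az=None):
    s=arm.observe();R=Rot.from_rotvec(s["orientation"]).as_matrix()
    d=R.T@(np.array([x,y,z])-s["tcp_pos"])
    a=np.arctan2(R[1,1],R[0,1])
    print("t",round(s["time"],2),"tcp",s["tcp_pos"].round(1),"az %.3f"%a,"tilt",R[:,0].round(3))
    print("travel",d.round(1),"norm %.0f"%np.linalg.norm(d))
    if az is not None:
        w=(a-az+np.pi)%(2*np.pi)-np.pi
        print("yaw %.3f (alt %.3f)"%(w,(w+np.pi+np.pi)%(2*np.pi)-np.pi))
    return d
E
python3 -c "
from h import *
delta(509.4,27.4,170,-np.pi/2+.1227)"
```

```text
t 2.73 tcp [ 349.2 -307.2  245.8] az -1.311 tilt [-0.001 -0.008 -1.   ]
travel [  72.9 -282.8 -240.9] norm 379
yaw 0.137 (alt -3.005)
```

Emit:
{"name": "move_arm", "arguments": {"travel": [[4,-27,-23],[4,-27,-23],[4,-27,-23],[4,-27,-23],[4,-27,-23],[4,-27,-23],[4,-27,-23],[4,-27,-23],[4,-27,-23],[3,-20,-17],[3,-14,-12],[3,-7,-6],[0,0,0],[0,0,0],[0,0,0]], "yaw": [0,0,0,0,0,0,0,0,0,0,0,0.07,0.07,0,0]}}

```text
time: 3.98
tcp_pos: [520.3, 57.9, 200.7]
orientation: [2.164, 0.129, -2.139]
ft_force: [-0.6, -0.0, -0.6]
gripper_width: 0.353
```

```bash
python3 -c "
from h import *
delta(509.4,27.4,110,-np.pi/2+.1227)
cap('c')
a=cv2.imread('pics/c_top.png');b=cv2.imread('pics/c_side.png')
cv2.imwrite('pics/c1.png',np.hstack([cv2.resize(a[150:310,220:380],(400,400)),cv2.resize(b[160:320,220:380],(400,400))]))
"
```

```text
t 3.98 tcp [520.3  57.9 200.7] az -1.443 tilt [ 0.012 -0.007 -1.   ]
travel [90.8 28.  15.7] norm 96
yaw 0.005 (alt -3.136)
```

View pics/c1.png

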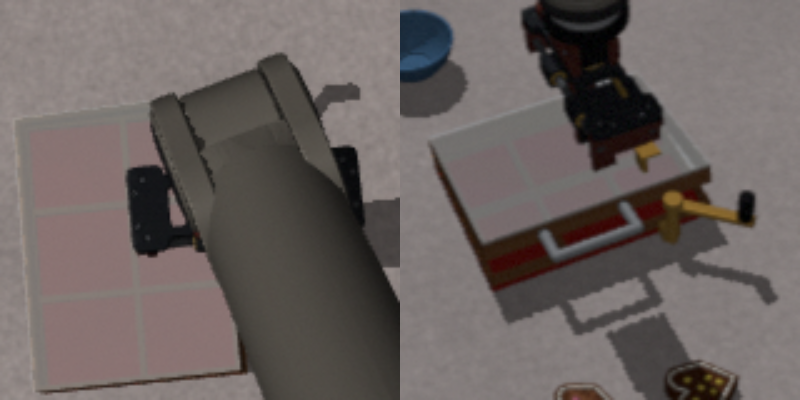

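Emit:
{"name": "move_arm", "arguments": {"travel": [[6,7,4],[10,8,5],[10,8,4],[10,4,2],[10,0,0],[6,0,0],[0,0,0],[0,0,0]], "yaw": [0,0,0,0,0,0,0,0]}}

```text
time: 4.75
tcp_pos: [507.7, 21.0, 145.2]
orientation: [2.165, 0.125, -2.138]
ft_force: [0.1, 0.2, -0.7]
gripper_width: 0.35
```

```bash
python3 -c "
from h import *
delta(509.4,27.4,110,-np.pi/2+.1227)
cap('d')
a=cv2.imread('pics/d_top.png');b=cv2.imread('pics/d_side.png')
cv2.imwrite('pics/d1.png',np.hstack([cv2.resize(a[150:310,220:380],(400,400)),cv2.resize(b[160:320,220:380],(400,400))]))
"
```

```text
t 4.75 tcp [507.7  21.  145.2] az -1.445 tilt [ 0.013 -0.01  -1.   ]
travel [35.1 -6.6 -2. ] norm 36
yaw 0.003 (alt -3.138)
```

View pics/d1.png

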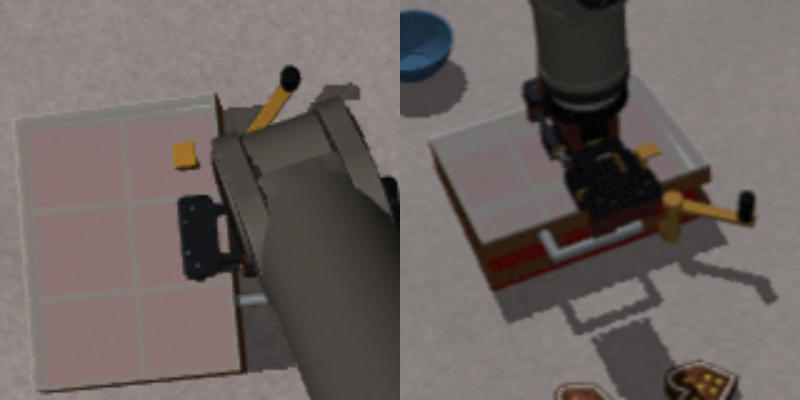

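Emit:
{"name": "move_arm", "arguments": {"travel": [[5,-3,-1],[10,-3,-1],[10,0,0],[10,0,0],[8,0,0],[8,0,0],[6,0,0],[3,0,0],[0,0,0]], "yaw": [0,0,0,0,0,0,0,0,0]}}

```text
time: 5.6
tcp_pos: [511.1, 29.5, 79.4]
orientation: [2.166, 0.129, -2.134]
ft_force: [0.2, -0.6, 0.7]
gripper_width: 0.351
```

```bash
python3 -c "
from h import *
delta(509.4,27.4,80,-np.pi/2+.1227)
cap('e')
a=cv2.imread('pics/e_top.png');b=cv2.imread('pics/e_side.png')
cv2.imwrite('pics/e1.png',np.hstack([cv2.resize(a[150:310,220:380],(400,400)),cv2.resize(b[190:300,230:340],(400,400))]))
"
```

```text
t 5.6 tcp [511.1  29.5  79.4] az -1.442 tilt [ 0.015 -0.008 -1.   ]
travel [-0.6  1.8  2. ] norm 3
yaw 0.006 (alt -3.135)
```

View pics/e1.png

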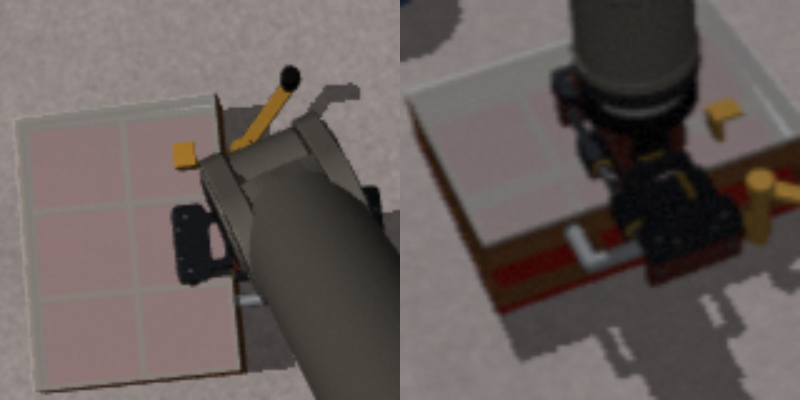

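No contact yet; the bar lies between the fingers. Closing.

Emit:
{"name": "move_arm", "arguments": {"travel": [[0,0,0],[0,0,0],[0,0,0],[0,0,0],[0,0,0],[0,0,0]], "yaw": [0,0,0,0,0,0], "fingers": 1}}

```text
time: 6.2
tcp_pos: [512.0, 31.9, 81.4]
orientation: [2.171, 0.133, -2.131]
ft_force: [0.2, 1.8, -3.2]
gripper_width: 0.13
```

```bash
cat >> h.py <<'E'
CASE=[512.18,160.1,.1227]
def arc(n=12,dphi=0.05,H=(481.4,254.04,23.)):
    s=arm.observe();R=Rot.from_rotvec(s["orientation"]).as_matrix()
    g=s["tcp_pos"]+6*R[:,0]; cy=np.array([-np.sin(CASE[2]),np.cos(CASE[2]),0])
    d=g-np.array(H); y=d@cy; z=d[2]; lat=d@np.array([cy[1],-cy[0],0])
    phi=np.arctan2(z,-y); print("phi %.3f a %.3f r %.1f lat %.1f"%(phi,phi-.0512,np.hypot(y,z),lat),"F",s["ft_force"].round(1),"w",round(s["gripper_width"],3),"tilt",R[:,0].round(3),"t",s["time"])
    p=phi+dphi*np.arange(n+1)
    P=np.c_[-234.3*np.cos(p),234.3*np.sin(p)]
    P[0]=[y,z]
    D=np.diff(P,axis=0)
    W=D[:,:1]*cy+D[:,1:]*np.array([0,0,1])
    print((W@R).round(1).tolist())
E
python3 -c "
from h import *
arc()"
```

```text
phi 0.230 a 0.178 r 230.2 lat 3.3 F [ 0.2  1.8 -3.2] w 0.13 tilt [ 0.019 -0.005 -1.   ] t 6.2
[[-12.2, 1.1, -0.2], [-11.2, -3.4, -0.2], [-11.0, -4.0, -0.2], [-10.8, -4.5, -0.2], [-10.6, -5.1, -0.2], [-10.3, -5.6, -0.2], [-10.0, -6.1, -0.2], [-9.7, -6.6, -0.2], [-9.3, -7.1, -0.2], [-9.0, -7.5, -0.2], [-8.6, -8.0, -0.2], [-8.2, -8.4, -0.2]]
```

Emit:
{"name": "move_arm", "arguments": {"travel": [[-6,-1,0],[-11,-3,0],[-11,-4,0],[-11,-4.5,0],[-10.5,-5,0],[-10,-5.5,0],[-10,-6,0],[-9.5,-6.5,0]], "yaw": [0,0,0,0,0,0,0,0]}}

```text
time: 6.87
tcp_pos: [507.4, 68.1, 168.7]
orientation: [2.177, 0.128, -2.127]
ft_force: [3.4, -0.9, -3.2]
gripper_width: 0.129
```

```bash
python3 -c "
from h import *
arc(16)"
```

```text
phi 0.640 a 0.588 r 234.1 lat 3.2 F [ 3.4 -0.9 -3.2] w 0.129 tilt [ 0.024 -0.007 -1.   ] t 6.8667
[[-9.4, -7.0, -0.2], [-8.9, -7.6, -0.2], [-8.5, -8.0, -0.2], [-8.1, -8.4, -0.2], [-7.7, -8.8, -0.2], [-7.2, -9.2, -0.2], [-6.8, -9.6, -0.2], [-6.3, -9.9, -0.2], [-5.8, -10.2, -0.2], [-5.3, -10.5, -0.2], [-4.7, -10.7, -0.2], [-4.2, -10.9, -0.1], [-3.6, -11.1, -0.1], [-3.1, -11.3, -0.1], [-2.5, -11.4, -0.1], [-1.9, -11.6, -0.1]]
```

Emit:
{"name": "move_arm", "arguments": {"travel": [[-9.4,-7,0],[-9,-7.6,0],[-8.5,-8,0],[-8,-8.4,0],[-7.7,-8.8,0],[-7.2,-9.2,0],[-6.8,-9.6,0],[-6.3,-10,0],[-5.8,-10.2,0],[-5.3,-10.5,0],[-4.7,-10.7,0],[-4.2,-11,0]], "yaw": [0,0,0,0,0,0,0,0,0,0,0,0]}}

```text
time: 7.87
tcp_pos: [492.6, 186.4, 262.0]
orientation: [2.184, 0.12, -2.116]
ft_force: [6.4, -1.8, -4.4]
gripper_width: 0.126
```

```bash
python3 -c "
from h import *
arc(16)"
```

```text
phi 1.284 a 1.233 r 242.9 lat 3.0 F [ 6.4 -1.8 -4.4] w 0.126 tilt [ 0.033 -0.012 -0.999] t 7.8667
[[5.0, -13.8, 0.1], [-2.6, -11.4, -0.1], [-2.1, -11.5, -0.1], [-1.5, -11.6, -0.1], [-0.9, -11.7, -0.1], [-0.3, -11.7, -0.0], [0.3, -11.7, -0.0], [0.9, -11.7, 0.0], [1.4, -11.6, 0.0], [2.0, -11.5, 0.0], [2.6, -11.4, 0.1], [3.2, -11.3, 0.1], [3.7, -11.1, 0.1], [4.3, -10.9, 0.1], [4.8, -10.7, 0.1], [5.3, -10.4, 0.1]]
```

Emit:
{"name": "move_arm", "arguments": {"travel": [[-1,-11.5,0],[-1,-11.5,0],[-0.5,-11.5,0],[0,-11.5,0],[0.5,-11.7,0],[1,-11.7,0],[1.4,-11.6,0],[2,-11.5,0],[2.6,-11.4,0]], "yaw": [0,0,0,0,0,0,0,0,0]}}

```text
time: 8.62
tcp_pos: [479.3, 293.2, 269.3]
orientation: [2.187, 0.101, -2.104]
ft_force: [3.2, -2.6, 2.6]
gripper_width: 0.125
```

```bash
python3 -c "
from h import *
arc(8)"
```

```text
phi 1.731 a 1.680 r 243.5 lat 2.9 F [ 3.2 -2.6  2.6] w 0.125 tilt [ 0.041 -0.025 -0.999] t 8.6167
[[10.9, -10.4, 0.4], [2.4, -11.5, 0.1], [3.0, -11.3, 0.1], [3.5, -11.2, 0.2], [4.1, -11.0, 0.2], [4.6, -10.8, 0.2], [5.2, -10.5, 0.2], [5.7, -10.2, 0.2]]
```

Emit:
{"name": "move_arm", "arguments": {"travel": [[4,-11,0],[4,-11,0],[4.5,-11,0],[5,-8,0],[0,0,0]], "yaw": [0,0,0,0,0]}}

```text
time: 9.03
tcp_pos: [473.0, 342.1, 255.4]
orientation: [2.191, 0.109, -2.098]
ft_force: [7.2, 0.5, -8.3]
gripper_width: 0.125
```

```bash
python3 -c "
from h import *
arc(2)
cap('f')
a=cv2.imread('pics/f_top.png');b=cv2.imread('pics/f_side.png')
cv2.imwrite('pics/f1.png',np.hstack([cv2.resize(a[120:360,160:400],(400,400)),cv2.resize(b[100:340,160:400],(400,400))]))
"
```

```text
phi 1.943 a 1.891 r 243.1 lat 2.7 F [ 7.2  0.5 -8.3] w 0.125 tilt [ 0.045 -0.022 -0.999] t 9.0333
[[12.5, -8.0, 0.5], [4.8, -10.7, 0.2]]
```

View pics/f1.png

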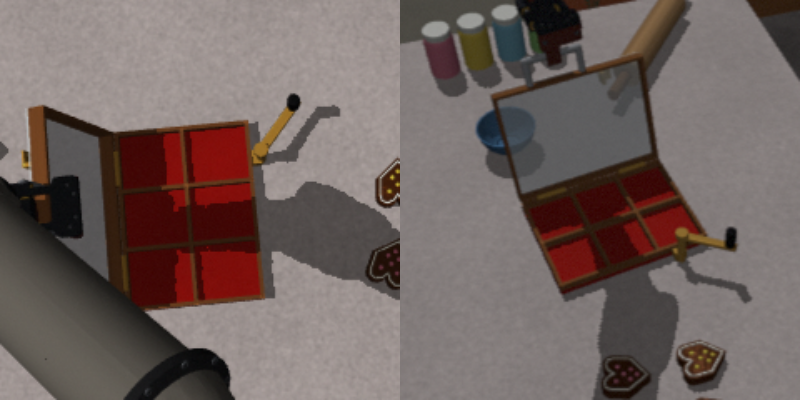

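Emit:
{"name": "move_arm", "arguments": {"travel": [[0,0,0],[0,0,0],[0,0,0],[0,0,0],[-10,0,0],[-20,0,0],[-20,0,0],[-20,0,0],[0,0,0]], "yaw": [0,0,0,0,0,0,0,0,0], "fingers": 0.3}}

```text
time: 9.88
tcp_pos: [463.3, 345.4, 326.9]
orientation: [2.173, 0.11, -2.11]
ft_force: [0.2, -0.5, 0.6]
gripper_width: 0.353
```

```bash
python3 -c "
from h import *
arc(2)
ims=cap('g')
a=ims['top']
cv2.imwrite('pics/g1.png',cv2.resize(a[170:320,240:340],(600,600*150//100)[:1]+(600,)) if 0 else cv2.resize(a[180:310,220:340],(720,780))[:600])
cv2.imwrite('pics/g2.png',cv2.resize(a[200:320,360:520],(800,600),interpolation=cv2.INTER_CUBIC))
"
```

```text
phi 1.873 a 1.821 r 312.1 lat -6.7 F [ 0.2 -0.5  0.6] w 0.353 tilt [ 0.031 -0.025 -0.999] t 9.8833
[[78.3, 9.8, 2.2], [4.0, -11.0, 0.0]]
```

View pics/g1.png

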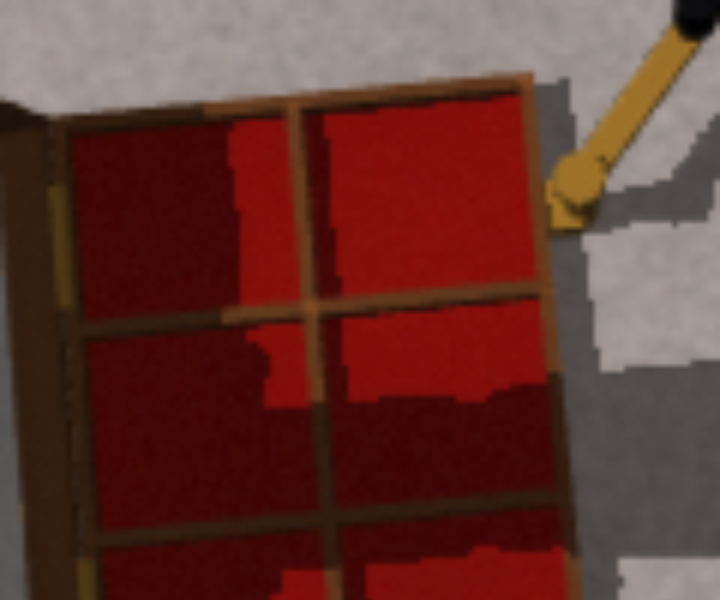

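View pics/g2.png

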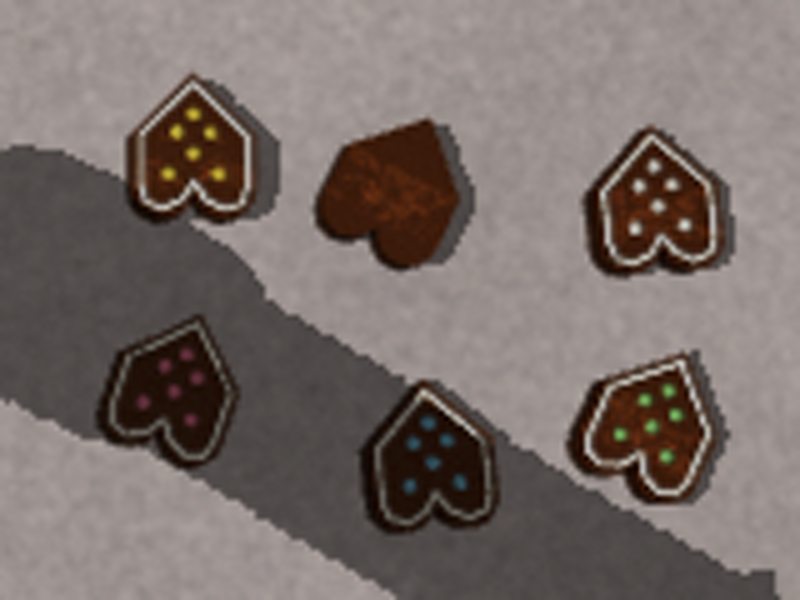

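Run:
```python
from h import *
P=np.array([(129,-97,23),(42,0,23),(-42,0,23),(129,0,23),(42,-97,23),(-129,-97,23),(-129,0,23)])
g=lambda u,v:(220+u/6,180+v/6)
a=cv2.imread('pics/g_top.png')
cv2.imwrite('pics/g3.png',cv2.resize(a[250:320,230:340],(792,504),interpolation=cv2.INTER_CUBIC))
uv=np.array([g(533,74),g(313,307),g(330,522),g(295,105),g(553,288)])
Q=P[:len(uv)]
r=least_squares(lambda p:(proj(case2w(Q,*p),"top")-uv).ravel(),[512,160,.12]);print(r.x,r.fun.round(1))
ps=arm.pinpoint("pocket0","side");print([(np.round(d["xyz"],1).tolist(),d["score"]) for d in ps])
pt=arm.pinpoint("pocket0","top");print([(np.round(d["xyz"],1).tolist(),d["score"]) for d in pt])
print(case2w([(x,y,10) for y in(-47,47) for x in(-84,0,84)],*CASE).round(1))
print(case2w([(x,y,10) for y in(-47,47) for x in(-84,0,84)],*r.x).round(1))
```

```text
[5.09261035e+02 1.62182067e+02 1.26091611e-01] [ 0.1  0.2 -0.2  0.8  0.1 -0.  -0.4 -1.1  0.3  0. ]
[([435.5, 107.7, 7.7], 0.97), ([609.1, 128.2, 13.4], 0.9), ([522.2, 116.5, 10.1], 0.89), ([510.3, 213.9, 9.3], 0.75), ([594.7, 220.9, 10.8], 0.57), ([422.9, 201.8, 8.2], 0.56), ([480.8, 257.6, 27.1], 0.31)]
[([594.2, 223.7, 10.3], 0.91), ([602.6, 132.7, 10.2], 0.84), ([438.8, 110.4, 8.1], 0.81), ([510.2, 212.4, 9.4], 0.78), ([523.6, 117.6, 7.4], 0.75), ([428.6, 200.6, 6.5], 0.56)]
[[434.6 103.2  10. ]
 [517.9 113.5  10. ]
 [601.3 123.7  10. ]
 [423.1 196.5  10. ]
 [506.4 206.7  10. ]
 [589.8 217.   10. ]]
[[431.8 105.   10. ]
 [515.2 115.6  10. ]
 [598.5 126.1  10. ]
 [420.  198.2  10. ]
 [503.4 208.8  10. ]
 [586.7 219.4  10. ]]
```

View pics/g3.png

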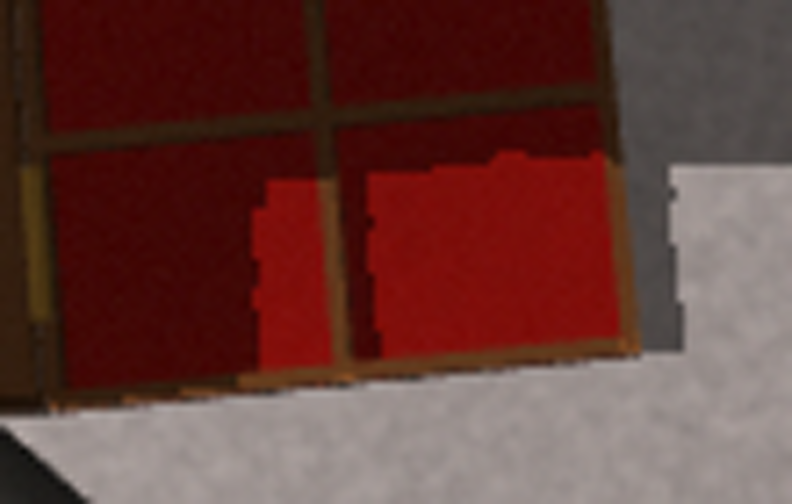

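```bash
cat >> h.py <<'E'
CASE=[513,162.8,.125]
from scipy.optimize import minimize
def outline():
    t=np.linspace(-np.pi/2,np.pi/2,15)
    up=[(20.5+15*np.cos(a),15+15*np.sin(a)) for a in t][::-1]   # from (20.5,30) to (20.5,0)
    dn=[(20.5+15*np.cos(a),-15+15*np.sin(a)) for a in t][::-1]
    return np.array([(-5.5,30)]+up+dn+[(-5.5,-30),(-35.5,0)])
OUT=outline()
def render(p,c,z0=0,K=4):
    x,y,th=p;m=np.zeros((480*K//1,640*K),np.uint8) if 0 else None
    cc,ss=np.cos(th),np.sin(th);W=np.c_[x+cc*OUT[:,0]-ss*OUT[:,1],y+ss*OUT[:,0]+cc*OUT[:,1]]
    return [proj(np.c_[W,np.full(len(W),z0+z)],c) for z in(0,5,10,15,20)]
def fit(masks,p0,z0=0,K=4):
    box={}
    for c,m in masks.items():
        v,u=np.nonzero(m);b=(max(u.min()-8,0),max(v.min()-8,0),min(u.max()+9,640),min(v.max()+9,480))
        mm=m[b[1]:b[3],b[0]:b[2]].astype(np.uint8);box[c]=(b,cv2.resize(mm,None,fx=K,fy=K,interpolation=cv2.INTER_NEAREST))
    def cost(p):
        s=0
        for c,(b,mm) in box.items():
            im=np.zeros_like(mm)
            for q in render(p,c,z0): cv2.fillPoly(im,[np.round(((q-np.array(b[:2])+.5)*K-.5)*16).astype(np.int32)],1,shift=4)
            s+=1-(im&mm).sum()/max((im|mm).sum(),1)
        return s/len(box)
    best=None
    for dth in(0,np.pi/2,np.pi,-np.pi/2):
        r=minimize(cost,[p0[0],p0[1],dth],method="Nelder-Mead",options=dict(initial_simplex=np.array([[p0[0],p0[1],dth],[p0[0]+8,p0[1],dth],[p0[0],p0[1]+8,dth],[p0[0],p0[1],dth+.5]]),maxiter=150))
        if best is None or r.fun<best.fun: best=r
    return best.x,best.fun
def hearts(cams=("top","side"),show=True):
    """silhouettes of the hearts; capture must have been done just before"""
    det=[]
    for c in cams:
        for d in arm.silhouettes("heart1",c):
            m=d["mask"]
            if m.sum()<150: continue
            v,u=np.nonzero(m);w=onz((u.mean(),v.mean()),c,12)[0]
            det.append((c,d["score"],w,m))
    cl=[]
    for t in sorted(det,key=lambda t:-t[1]):
        for g in cl:
            if np.hypot(*(g["w"]-t[2])[:2])<35:
                g["m"].setdefault(t[0],t[3]);break
        else: cl.append(dict(w=t[2],m={t[0]:t[3]},s=t[1]))
    out=[]
    for g in cl:
        r=[]
        for cs in [g["m"]]+([{c:m} for c,m in g["m"].items()] if len(g["m"])>1 else []):
            x,f=fit(cs,g["w"][:2]);r.append((x,f))
            if show: print(list(cs),"score %.2f"%g["s"],"xy %.1f %.1f th %.3f cost %.3f"%(x[0],x[1],x[2],f))
        out.append(r)
    return out
E
time python3 - <<'E'
from h import *
arm.capture("top");arm.capture("side")
hearts()
print(arm.observe()["time"])
E
```

```text
['side', 'top'] score 0.95 xy 549.5 -355.7 th 3.186 cost 0.078
['side'] score 0.95 xy 550.5 -354.4 th 3.222 cost 0.045
['top'] score 0.95 xy 548.4 -356.9 th 3.224 cost 0.069
['top', 'side'] score 0.92 xy 422.8 -247.2 th 3.253 cost 0.081
['top'] score 0.92 xy 422.0 -247.8 th 3.255 cost 0.039
['side'] score 0.92 xy 425.1 -245.1 th 3.244 cost 0.056
['top', 'side'] score 0.87 xy 568.3 -132.7 th 3.173 cost 0.109
['top'] score 0.87 xy 566.7 -133.8 th 3.161 cost 0.067
['side'] score 0.87 xy 570.6 -130.5 th 3.174 cost 0.065
['top', 'side'] score 0.83 xy 453.6 -125.7 th 2.826 cost 0.099
['top'] score 0.83 xy 452.5 -126.5 th 2.812 cost 0.055
['side'] score 0.83 xy 456.7 -123.2 th 2.879 cost 0.069
['top', 'side'] score 0.62 xy 443.0 -352.7 th 2.728 cost 0.096
['top'] score 0.62 xy 440.7 -353.8 th 2.744 cost 0.072
['side'] score 0.62 xy 444.4 -351.5 th 2.710 cost 0.035
10.2833
real	0m9.267s
user	0m4.596s
sys	0m0.857s
```

```bash
cat >> h.py <<'E'
def grip(x,y,th,z=37,off=7.5):
    """pick pose for heart pose"""
    gx,gy=x+off*np.cos(th),y+off*np.sin(th);az=th+np.pi/2;print("grip",round(gx,1),round(gy,1));return delta(gx,gy,z,az)
def pocket(i,z=50,off=7.5):
    P=case2w([((i%3-1)*84,(i//3*2-1)*47-off,0)],*CASE)[0];print("pocket",P.round(1));return delta(P[0],P[1],z,CASE[2])
E
python3 -c "
from h import *
grip(453.6,-125.7,2.826,150)"
```

```text
grip 446.5 -123.4
t 10.28 tcp [462.3 343.3 321.3] az -1.442 tilt [ 0.025 -0.03  -0.999]
travel [184.8 454.9  79.5] norm 497
yaw 0.444 (alt -2.697)
```

Emit:
{"name": "move_arm", "arguments": {"travel": [[0,20,3],[0,32,5.5],[0,32,5.5],[0,32,5.5],[0,32,5.5],[0,32,5.5],[0,32,5.5],[10,32,5.5],[15,32,5.5],[15,32,5.5],[15,32,5.5],[15,30,5],[15,30,5],[15,20,4],[15,15,3],[15,10,2],[10,0,0],[5,0,0],[0,0,0]], "yaw": [0,0,0,0,0,0,0,0,0,0,0,0,0,0,0,0.1,0.1,0.1,0.1], "fingers": -0.8}}

```text
time: 11.87
tcp_pos: [440.1, -133.5, 175.1]
orientation: [-2.098, 0.326, 2.061]
ft_force: [0.6, 0.5, -0.5]
gripper_width: 0.9
```

```bash
python3 -c "
from h import *
grip(453.6,-125.7,2.826,37)"
```

```text
grip 446.5 -123.4
t 11.87 tcp [ 440.1 -133.5  175.1] az -1.856 tilt [ 0.014 -0.028 -1.   ]
travel [137.8 -14.6  -0.4] norm 139
yaw 0.030 (alt -3.112)
```

Emit:
{"name": "move_arm", "arguments": {"travel": [[10,-4,0],[18,-4,0],[18,-4,0],[18,-3,0],[18,0,0],[14,0,0],[8,0,0],[4,0,0],[0,0,0]], "yaw": [0,0.03,0,0,0,0,0,0,0]}}

```text
time: 12.62
tcp_pos: [446.1, -118.1, 57.3]
orientation: [-2.089, 0.332, 2.056]
ft_force: [0.3, 0.1, 0.4]
gripper_width: 0.903
```

```bash
python3 -c "
from h import *
grip(453.6,-125.7,2.826,37)
cap('i');b=cv2.imread('pics/i_side.png');cv2.imwrite('pics/i1.png',cv2.resize(b[270:400,220:380],(800,650))[:600])"
```

```text
grip 446.5 -123.4
t 12.62 tcp [ 446.1 -118.1   57.3] az -1.866 tilt [ 0.012 -0.025 -1.   ]
travel [20.4  4.5 -1.5] norm 21
yaw 0.020 (alt -3.121)
```

View pics/i1.png

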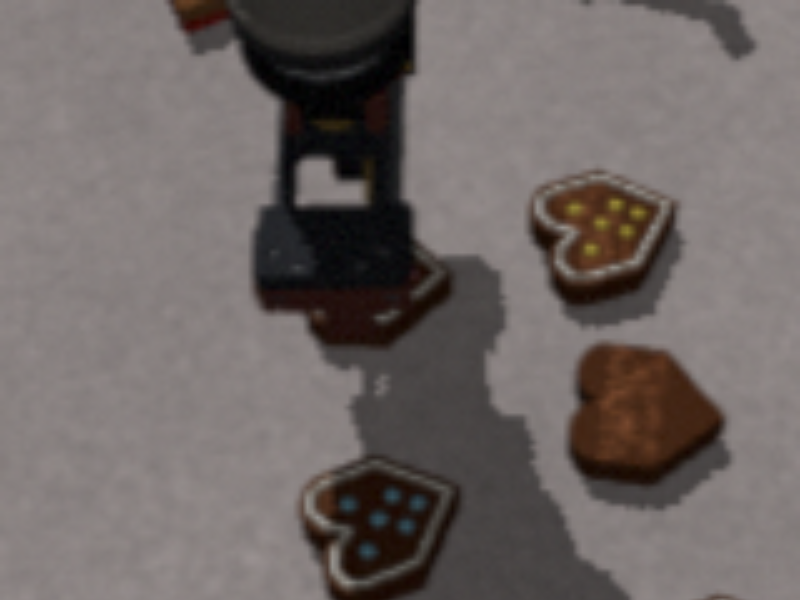

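Emit:
{"name": "move_arm", "arguments": {"travel": [[6,3,-1],[8,1.5,-0.5],[4,0,0],[2,0,0],[0,0,0]], "yaw": [0.02,0,0,0,0]}}

```text
time: 13.13
tcp_pos: [449.3, -125.1, 39.0]
orientation: [-2.084, 0.355, 2.034]
ft_force: [-0.5, -0.3, 0.1]
gripper_width: 0.901
```

Emit:
{"name": "move_arm", "arguments": {"travel": [[0,0,0],[0,0,0],[0,0,0],[0,0,0],[0,0,0]], "yaw": [0,0,0,0,0], "fingers": 1}}

```text
time: 13.55
tcp_pos: [449.4, -125.0, 39.2]
orientation: [-2.084, 0.354, 2.034]
ft_force: [0.1, 0.4, 0.2]
gripper_width: 0.682
```

```bash
python3 -c "
from h import *
grip(453.6,-125.7,2.826,37);print(arm.observe()['gripper_width']*88)"
```

```text
grip 446.5 -123.4
t 13.55 tcp [ 449.4 -125.    39.2] az -1.889 tilt [ 0.02  -0.027 -0.999]
travel [ 2.1 -0.6  3.4] norm 4
yaw -0.003 (alt 3.139)
59.99909813228195
```

```bash
cat >> h.py <<'E'
def plan(x,y,z,az,n,zfirst=0.0):
    """n rows: bell profile, straight in world, frame turning with yaw"""
    s=arm.observe();R=Rot.from_rotvec(s["orientation"]).as_matrix()
    d=np.array([x,y,z])-s["tcp_pos"];a=np.arctan2(R[1,1],R[0,1])
    yaw=(a-az+np.pi)%(2*np.pi)-np.pi
    w=np.minimum(1,np.minimum((np.arange(n)+1)/3,(n-np.arange(n))/4.));w/=w.sum()
    c=0;T=[]
    for k in range(n):
        Rk=R@Rot.from_rotvec([c,0,0]).as_matrix();t=Rk.T@(d*w[k]);T.append([float(round(v,0)) for v in t]);c+=yaw*w[k]
    print("travel",[[int(v) for v in t] for t in T]);print("yaw",[round(float(yaw*v),2) for v in w])
    print("max step %.1f max yaw %.3f"%(max(np.linalg.norm(t) for t in T),abs(yaw)*w.max()))
E
python3 -c "
from h import *
d=pocket(3,110,4.1)
P=case2w([(-84,47-4.1,0)],*CASE)[0]
plan(P[0],P[1],105,.125,20)"
```

```text
pocket [424.3 194.9   0. ]
t 13.55 tcp [ 449.4 -125.    39.2] az -1.889 tilt [ 0.02  -0.027 -0.999]
travel [ -79.9 -294.5  121.8] norm 329
yaw -2.014 (alt 1.128)
travel [[-1, -6, 2], [-3, -11, 4], [-4, -18, 5], [-4, -18, 3], [-4, -18, 1], [-4, -18, -1], [-4, -18, -3], [-4, -17, -5], [-4, -17, -7], [-4, -16, -9], [-4, -15, -11], [-4, -13, -13], [-4, -12, -14], [-4, -10, -15], [-4, -8, -16], [-4, -6, -17], [-4, -4, -18], [-3, -2, -14], [-2, 0, -9], [-1, 0, -5]]
yaw [-0.04, -0.08, -0.12, -0.12, -0.12, -0.12, -0.12, -0.12, -0.12, -0.12, -0.12, -0.12, -0.12, -0.12, -0.12, -0.12, -0.12, -0.09, -0.06, -0.03]
max step 19.1 max yaw 0.115
```

Emit:
{"name": "move_arm", "arguments": {"travel": [[-5,0,0],[-15,0,0],[-20,0,0],[-20,0,0],[-10,0,0],[0,0,0]], "yaw": [0,0,0,0,0,0]}}

```text
time: 14.05
tcp_pos: [446.8, -122.5, 112.8]
orientation: [-2.082, 0.354, 2.037]
ft_force: [0.2, -0.4, 0.0]
gripper_width: 0.679
```

```bash
python3 -c "
from h import *
P=case2w([(-84,47-4.1,0)],*CASE)[0];print(P)
plan(P[0],P[1],105,.125,20)
cap('j');b=cv2.imread('pics/j_side.png');cv2.imwrite('pics/j1.png',cv2.resize(b[250:350,240:340],(500,500)))"
```

```text
[424.30684989 194.89260232   0.        ]
travel [[0, -6, 2], [0, -11, 4], [0, -18, 5], [0, -18, 3], [0, -18, 1], [0, -18, -1], [0, -18, -3], [0, -17, -5], [0, -17, -7], [0, -16, -9], [0, -15, -11], [0, -13, -13], [0, -12, -14], [0, -10, -15], [0, -8, -16], [0, -6, -17], [0, -4, -18], [0, -2, -14], [0, 0, -9], [0, 0, -5]]
yaw [-0.04, -0.08, -0.12, -0.12, -0.12, -0.12, -0.12, -0.12, -0.12, -0.12, -0.12, -0.12, -0.12, -0.12, -0.12, -0.12, -0.12, -0.09, -0.06, -0.03]
max step 18.7 max yaw 0.115
```

View pics/j1.png

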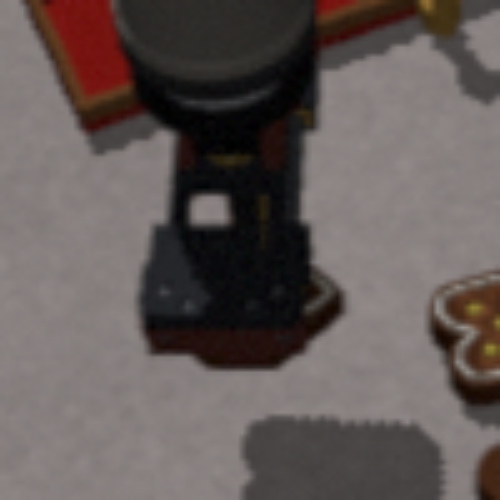

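Held. Carry to pocket 3.

Emit:
{"name": "move_arm", "arguments": {"travel": [[0,-6,2],[0,-11,4],[0,-18,5],[0,-18,3],[0,-18,1],[0,-18,-1],[0,-18,-3],[0,-17,-5],[0,-17,-7],[0,-16,-9],[0,-15,-11],[0,-13,-13],[0,-12,-14],[0,-10,-15],[0,-8,-16],[0,-6,-17],[0,-4,-18],[0,-2,-14],[0,0,-9],[0,0,-5]], "yaw": [-0.04,-0.08,-0.12,-0.12,-0.12,-0.12,-0.12,-0.12,-0.12,-0.12,-0.12,-0.12,-0.12,-0.12,-0.12,-0.12,-0.12,-0.09,-0.06,-0.03]}}

```text
time: 15.82
tcp_pos: [376.9, 213.1, 86.0]
orientation: [0.951, 1.342, -0.997]
ft_force: [0.2, -0.2, -0.9]
gripper_width: 0.677
```

```bash
python3 -c "
from h import *
pocket(3,52,4.1)
ims=cap('k');b=ims['side'];a=ims['top'];cv2.imwrite('pics/k1.png',np.hstack([cv2.resize(a[170:320,220:340],(400,500)),cv2.resize(b[180:280,240:320],(400,500))]))"
```

```text
pocket [424.3 194.9   0. ]
t 15.82 tcp [376.9 213.1  86. ] az 0.314 tilt [-0.016 -0.022 -1.   ]
travel [33.6 40.2 31.4] norm 61
yaw 0.189 (alt -2.952)
```

View pics/k1.png

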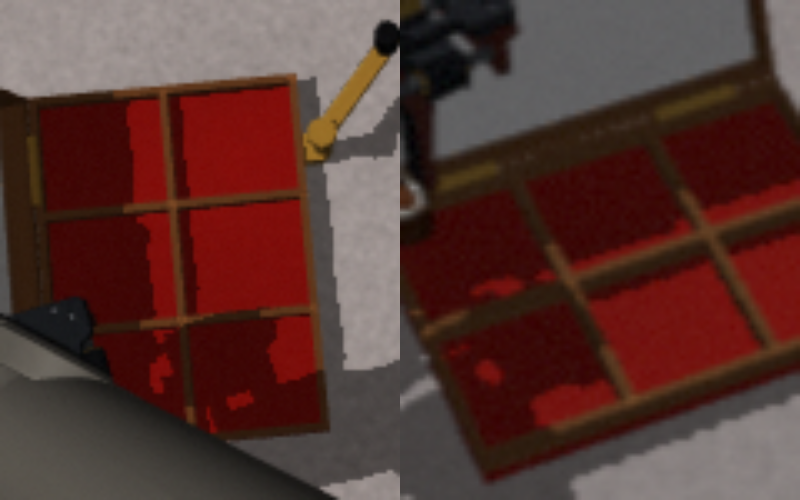

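Emit:
{"name": "move_arm", "arguments": {"travel": [[-3,8,6],[0,13,9],[0,12,8],[0,6,4],[0,2,2],[0,0,0],[0,0,0]], "yaw": [0.05,0.06,0.05,0.03,0,0,0]}}

```text
time: 16.5
tcp_pos: [430.7, 185.7, 88.1]
orientation: [1.119, 1.243, -1.17]
ft_force: [0.0, -0.4, -1.0]
gripper_width: 0.677
```

```bash
python3 -c "
from h import *
pocket(3,52,4.1)"
```

```text
pocket [424.3 194.9   0. ]
t 16.5 tcp [430.7 185.7  88.1] az 0.086 tilt [-0.017 -0.026 -1.   ]
travel [ 35.9  -4.9 -10.6] norm 38
yaw -0.039 (alt 3.103)
```

Emit:
{"name": "move_arm", "arguments": {"travel": [[3,-2,-4],[6,-2,-4],[6,-1,-2],[4,0,0],[2,0,0],[0,0,0]], "yaw": [-0.02,-0.01,0,0,0,0]}}

```text
time: 17.0
tcp_pos: [421.3, 196.4, 64.3]
orientation: [1.09, 1.261, -1.144]
ft_force: [0.7, -0.9, -1.0]
gripper_width: 0.675
```

```bash
python3 -c "
from h import *
pocket(3,52,4.1)
ims=cap('l');b=ims['side'];a=ims['top'];cv2.imwrite('pics/l1.png',np.hstack([cv2.resize(a[170:320,220:340],(400,500)),cv2.resize(b[180:280,220:300],(400,500))]))"
```

```text
pocket [424.3 194.9   0. ]
t 17.0 tcp [421.3 196.4  64.3] az 0.123 tilt [-0.018 -0.026 -0.999]
travel [12.3  3.   1.5] norm 13
yaw -0.002 (alt 3.140)
```

View pics/l1.png

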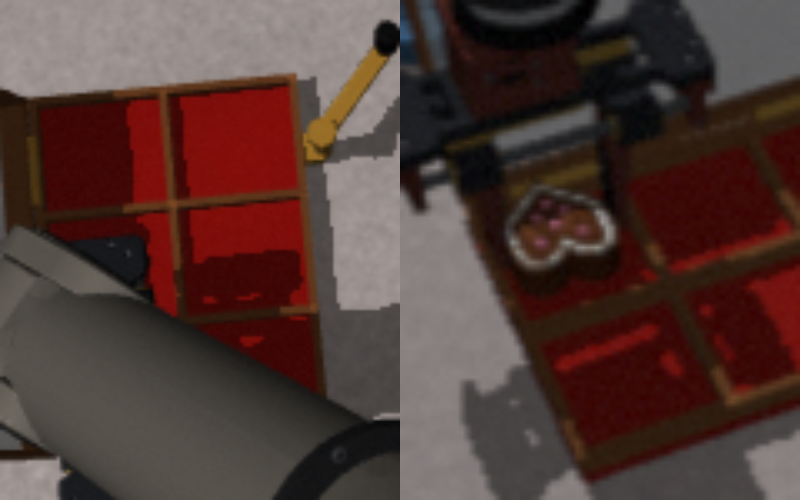

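Emit:
{"name": "move_arm", "arguments": {"travel": [[4,2,1],[5,1,0.5],[4,0,0],[1,0,0],[0,0,0]], "yaw": [0,0,0,0,0]}}

```text
time: 17.52
tcp_pos: [426.0, 194.7, 50.3]
orientation: [1.092, 1.259, -1.143]
ft_force: [-1.6, -1.3, 9.1]
gripper_width: 0.679
```

```bash
python3 -c "
from h import *
pocket(3,51,4.1)"
```

```text
pocket [424.3 194.9   0. ]
t 17.52 tcp [426.  194.7  50.3] az 0.122 tilt [-0.016 -0.026 -1.   ]
travel [-0.6 -1.7 -0.3] norm 2
yaw -0.003 (alt 3.139)
```

Emit:
{"name": "move_arm", "arguments": {"travel": [[0,0,0],[0,0,0],[0,0,0],[-4,0,0],[-12,0,0],[-20,0,0],[-20,0,0],[-15,0,0],[0,0,0]], "yaw": [0,0,0,0,0,0,0,0,0], "fingers": -0.55}}

```text
time: 18.27
tcp_pos: [426.4, 196.9, 126.4]
orientation: [1.09, 1.261, -1.144]
ft_force: [0.9, 0.7, -0.3]
gripper_width: 0.776
```

```bash
python3 -c "
from h import *
ims=cap('m');b=ims['side'];a=ims['top'];cv2.imwrite('pics/m1.png',np.hstack([cv2.resize(a[170:320,220:340],(400,500)),cv2.resize(b[180:280,220:300],(400,500))]))
hearts()
print(arm.observe()['time'])"
```

```text
['top', 'side'] score 0.91 xy 443.0 -354.0 th 2.698 cost 0.094
['top'] score 0.91 xy 442.1 -355.1 th 2.695 cost 0.058
['side'] score 0.91 xy 445.0 -351.8 th 2.718 cost 0.039
['top', 'side'] score 0.86 xy 549.4 -356.0 th 3.242 cost 0.098
['top'] score 0.86 xy 548.0 -357.2 th 3.224 cost 0.045
['side'] score 0.86 xy 551.0 -353.8 th 3.238 cost 0.075
['top', 'side'] score 0.76 xy 567.7 -133.1 th 3.188 cost 0.096
['top'] score 0.76 xy 567.1 -133.8 th 3.145 cost 0.052
['side'] score 0.76 xy 568.8 -131.6 th 3.169 cost 0.099
['side', 'top'] score 0.70 xy 424.3 -246.8 th 3.271 cost 0.084
['side'] score 0.70 xy 425.4 -245.7 th 3.241 cost 0.053
['top'] score 0.70 xy 422.1 -247.2 th 3.287 cost 0.074
['side'] score 0.64 xy 424.4 211.5 th -1.435 cost 0.056
18.4667
```

View pics/m1.png

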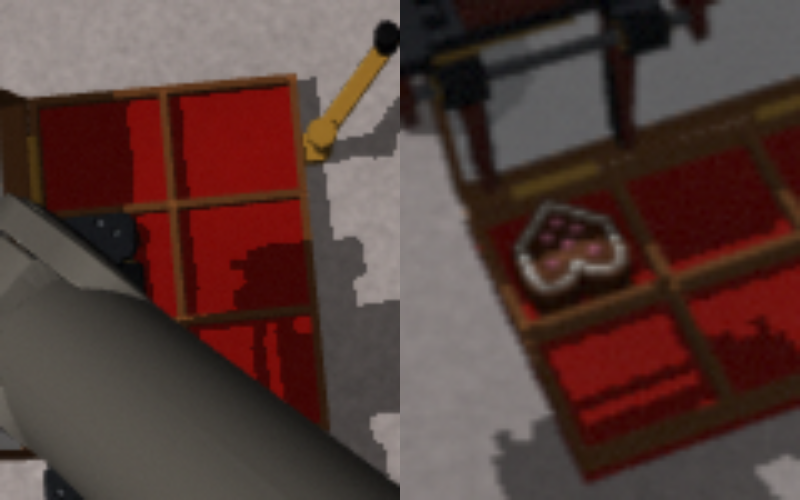

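```bash
python3 -c "
from h import *
plan(490,-10,140,-.7,10)"
```

```text
travel [[-1, 2, 9], [-1, 4, 19], [-2, 8, 28], [-2, 11, 26], [-2, 14, 25], [-2, 17, 23], [-2, 19, 21], [-1, 16, 14], [-1, 11, 9], [0, 6, 4]]
yaw [0.04, 0.07, 0.11, 0.11, 0.11, 0.11, 0.11, 0.08, 0.05, 0.03]
max step 29.2 max yaw 0.110
```

Emit:
{"name": "move_arm", "arguments": {"travel": [[-1,2,9],[-1,4,19],[-2,8,28],[-2,11,26],[-2,14,25],[-2,17,23],[-2,19,21],[-1,16,14],[-1,11,9],[0,0,0]], "yaw": [0.04,0.07,0.11,0.11,0.11,0.11,0.11,0.08,0.05,0], "fingers": -0.8}}

```text
time: 19.3
tcp_pos: [480.8, -17.3, 133.9]
orientation: [1.668, 0.765, -1.759]
ft_force: [0.3, -0.0, 0.6]
gripper_width: 0.899
```

```bash
python3 -c "
from h import *
grip(424.3,-246.8,3.26,37)
plan(425,-240,100,3.26+np.pi/2,12)"
```

```text
grip 416.9 -247.7
t 19.3 tcp [480.8 -17.3 133.9] az -0.721 tilt [-0.039 -0.03  -0.999]
travel [106.2 104.9 210.4] norm 258
yaw 0.732 (alt -2.410)
travel [[1, 4, 7], [3, 8, 14], [4, 13, 20], [4, 14, 19], [4, 16, 18], [4, 17, 17], [4, 18, 16], [4, 19, 14], [4, 20, 13], [3, 16, 8], [2, 11, 5], [1, 6, 2]]
yaw [0.03, 0.05, 0.08, 0.08, 0.08, 0.08, 0.08, 0.08, 0.08, 0.06, 0.04, 0.02]
max step 24.4 max yaw 0.077
```

Emit:
{"name": "move_arm", "arguments": {"travel": [[1,4,7],[3,8,14],[4,13,20],[4,14,19],[4,16,18],[4,17,17],[4,18,16],[4,19,14],[3,16,9],[2,11,5],[1,6,2],[0,0,0]], "yaw": [0.03,0.05,0.08,0.08,0.08,0.08,0.08,0.08,0.06,0.04,0.02,0]}}

```text
time: 20.3
tcp_pos: [420.2, -220.6, 101.8]
orientation: [2.089, 0.124, -2.192]
ft_force: [-0.6, 0.2, 0.0]
gripper_width: 0.9
```

```bash
python3 -c "
from h import *
grip(424.3,-246.8,3.26,37)"
```

```text
grip 416.9 -247.7
t 20.3 tcp [ 420.2 -220.6  101.8] az -1.434 tilt [-0.046 -0.024 -0.999]
travel [65.6 25.2  3.8] norm 70
yaw 0.019 (alt -3.123)
```

Emit:
{"name": "move_arm", "arguments": {"travel": [[4,6,1],[10,8,1],[12,6,1],[10,3,0],[6,0,0],[2,0,0],[0,0,0]], "yaw": [0.02,0,0,0,0,0,0]}}

```text
time: 20.88
tcp_pos: [420.9, -242.4, 54.1]
orientation: [2.098, 0.114, -2.196]
ft_force: [0.2, -0.0, -0.7]
gripper_width: 0.903
```

```bash
python3 -c "
from h import *
grip(424.3,-246.8,3.26,37)"
```

```text
grip 416.9 -247.7
t 20.88 tcp [ 420.9 -242.4   54.1] az -1.445 tilt [-0.044 -0.022 -0.999]
travel [17.3  4.5  3.9] norm 18
yaw 0.008 (alt -3.134)
```

Emit:
{"name": "move_arm", "arguments": {"travel": [[3,3,2],[6,2,2],[6,0,0],[3,0,0],[0,0,0]], "yaw": [0,0,0,0,0]}}

```text
time: 21.3
tcp_pos: [417.2, -247.9, 35.2]
orientation: [2.098, 0.116, -2.193]
ft_force: [-0.2, 0.3, 0.3]
gripper_width: 0.901
```

Emit:
{"name": "move_arm", "arguments": {"travel": [[0,0,0],[0,0,0],[0,0,0],[0,0,0],[0,0,0]], "yaw": [0,0,0,0,0], "fingers": 1}}

```text
time: 21.72
tcp_pos: [417.5, -247.7, 35.4]
orientation: [2.098, 0.117, -2.193]
ft_force: [-0.5, -0.2, -1.3]
gripper_width: 0.678
```

```bash
python3 -c "
from h import *
grip(424.3,-246.8,3.26,37);print(arm.observe()['gripper_width']*88)
plan(470,-140,100,-1,8)"
```

```text
grip 416.9 -247.7
t 21.72 tcp [ 417.5 -247.7   35.4] az -1.442 tilt [-0.042 -0.022 -0.999]
travel [-1.6 -0.1  0.7] norm 2
yaw 0.010 (alt -3.131)
59.645726955167746
travel [[-4, -6, -4], [-8, -12, -8], [-13, -17, -13], [-13, -16, -14], [-13, -15, -15], [-9, -10, -12], [-6, -6, -9], [-3, -3, -4]]
yaw [-0.03, -0.05, -0.08, -0.08, -0.08, -0.06, -0.04, -0.02]
max step 25.0 max yaw 0.080
```

Emit:
{"name": "move_arm", "arguments": {"travel": [[-6,0,0],[-15,0,0],[-20,0,0],[-20,0,0],[-8,0,0],[0,0,0]], "yaw": [0,0,0,0,0,0]}}

```text
time: 22.22
tcp_pos: [419.8, -245.5, 108.0]
orientation: [2.097, 0.119, -2.195]
ft_force: [0.7, -0.5, -2.0]
gripper_width: 0.683
```

```bash
python3 -c "
from h import *
print(arm.observe()['gripper_width']*88,arm.observe()['tcp_pos'])
plan(505,-10,125,-.5,14)"
```

```text
60.083469049424764 [ 419.77568353 -245.49780359  108.03145633]
travel [[-1, -6, -3], [-1, -13, -7], [-2, -18, -11], [-2, -17, -13], [-2, -16, -14], [-2, -15, -16], [-2, -14, -17], [-2, -12, -18], [-2, -11, -19], [-2, -9, -20], [-2, -8, -20], [-2, -4, -16], [-1, -2, -11], [-1, -1, -5]]
yaw [-0.03, -0.05, -0.08, -0.08, -0.08, -0.08, -0.08, -0.08, -0.08, -0.08, -0.08, -0.06, -0.04, -0.02]
max step 22.1 max yaw 0.082
```

Emit:
{"name": "move_arm", "arguments": {"travel": [[-1,-6,-3],[-1,-13,-7],[-2,-18,-11],[-2,-17,-13],[-2,-16,-14],[-2,-15,-16],[-2,-14,-17],[-2,-12,-18],[-2,-11,-19],[-2,-9,-20],[-2,-8,-20],[-2,-4,-16],[-1,-2,-11],[0,0,0]], "yaw": [-0.03,-0.05,-0.08,-0.08,-0.08,-0.08,-0.08,-0.08,-0.08,-0.08,-0.08,-0.06,-0.04,0]}}

```text
time: 23.38
tcp_pos: [496.1, 14.2, 112.2]
orientation: [1.485, 0.983, -1.591]
ft_force: [-0.1, 0.1, -0.1]
gripper_width: 0.682
```

```bash
python3 -c "
from h import *
print(arm.observe()['gripper_width']*88)
pocket(4,100,6.8)
P=case2w([(0,47-6.8,0)],*CASE)[0]
plan(P[0],P[1],100,.125,12)"
```

```text
60.020897914343784
pocket [508.  202.7   0. ]
t 23.38 tcp [496.1  14.2 112.2] az -0.452 tilt [-0.061 -0.013 -0.998]
travel [   9.   -71.  -175.2] norm 189
yaw -0.577 (alt 2.564)
travel [[0, -2, -6], [1, -5, -12], [1, -6, -19], [1, -5, -19], [1, -4, -19], [1, -3, -20], [1, -2, -20], [1, 0, -20], [1, 1, -20], [1, 2, -15], [0, 1, -10], [0, 1, -5]]
yaw [-0.02, -0.04, -0.06, -0.06, -0.06, -0.06, -0.06, -0.06, -0.06, -0.05, -0.03, -0.02]
max step 20.2 max yaw 0.061
```

Emit:
{"name": "move_arm", "arguments": {"travel": [[0,-2,-6],[1,-5,-12],[1,-6,-19],[1,-5,-19],[1,-4,-19],[1,-3,-20],[1,-2,-20],[1,0,-19],[1,1,-15],[1,1,-9],[0,1,-4],[0,0,0]], "yaw": [-0.02,-0.04,-0.06,-0.06,-0.06,-0.06,-0.06,-0.06,-0.05,-0.04,-0.03,0]}}

```text
time: 24.38
tcp_pos: [502.3, 189.5, 95.4]
orientation: [1.071, 1.309, -1.167]
ft_force: [0.1, 0.1, -1.0]
gripper_width: 0.683
```

```bash
python3 -c "
from h import *
print(arm.observe()['gripper_width']*88)
pocket(4,51,6.8)"
```

```text
60.084310650848195
pocket [508.  202.7   0. ]
t 24.38 tcp [502.3 189.5  95.4] az 0.130 tilt [-0.068 -0.016 -0.998]
travel [ 43.7  10.4 -12.7] norm 47
yaw 0.005 (alt -3.136)
```

Emit:
{"name": "move_arm", "arguments": {"travel": [[3,2,-3],[7,4,-5],[9,3,-3],[8,0,0],[4,0,0],[1,0,0],[0,0,0]], "yaw": [0,0,0,0,0,0,0]}}

```text
time: 24.97
tcp_pos: [508.5, 196.9, 57.8]
orientation: [1.073, 1.305, -1.176]
ft_force: [-0.1, 1.1, -0.9]
gripper_width: 0.684
```

```bash
python3 -c "
from h import *
pocket(4,52,6.8)
ims=cap('n');b=ims['side'];cv2.imwrite('pics/n1.png',cv2.resize(b[150:290,220:360],(600,600)))"
```

```text
pocket [508.  202.7   0. ]
t 24.97 tcp [508.5 196.9  57.8] az 0.122 tilt [-0.069 -0.02  -0.997]
travel [ 5.7  0.6 -5.9] norm 8
yaw -0.003 (alt 3.139)
```

View pics/n1.png

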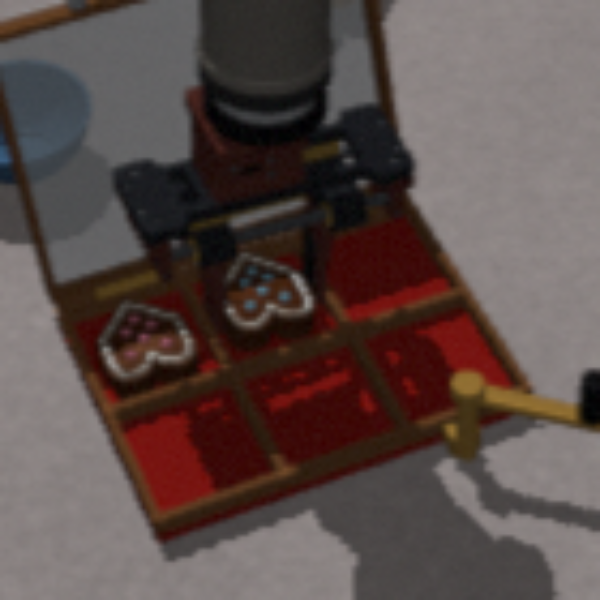

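Emit:
{"name": "move_arm", "arguments": {"travel": [[1,0,-3],[3,0,-2],[1,0,0],[0,0,0]], "yaw": [0,0,0,0]}}

```text
time: 25.4
tcp_pos: [508.4, 202.7, 53.9]
orientation: [1.075, 1.303, -1.174]
ft_force: [1.0, -0.3, -0.9]
gripper_width: 0.682
```

Emit:
{"name": "move_arm", "arguments": {"travel": [[0,0,0],[0,0,0],[0,0,0],[-4,0,0],[-12,0,0],[-20,0,0],[-20,0,0],[-15,0,0],[0,0,0]], "yaw": [0,0,0,0,0,0,0,0,0], "fingers": -0.55}}

```text
time: 26.15
tcp_pos: [513.3, 204.7, 131.3]
orientation: [1.075, 1.304, -1.173]
ft_force: [0.6, 0.3, 0.2]
gripper_width: 0.775
```

```bash
python3 -c "
from h import *
ims=cap('o');b=ims['side'];cv2.imwrite('pics/o1.png',cv2.resize(b[150:290,220:360],(600,600)))
hearts();
plan(520,-10,140,-.8,11);print(arm.observe()['tcp_pos'])"
```

```text
['side', 'top'] score 0.90 xy 549.0 -355.5 th 3.242 cost 0.098
['side'] score 0.90 xy 550.5 -353.6 th 3.262 cost 0.052
['top'] score 0.90 xy 547.8 -357.5 th 3.256 cost 0.059
['side', 'top'] score 0.87 xy 420.6 202.5 th -1.341 cost 0.222
['side'] score 0.87 xy 423.7 213.6 th -1.399 cost 0.116
['top'] score 0.87 xy 421.4 200.1 th -1.434 cost 0.113
['side', 'top'] score 0.82 xy 443.2 -352.1 th 2.712 cost 0.088
['side'] score 0.82 xy 444.4 -351.5 th 2.707 cost 0.043
['top'] score 0.82 xy 441.1 -353.9 th 2.695 cost 0.067
['side'] score 0.75 xy 505.9 221.6 th -1.453 cost 0.124
['side', 'top'] score 0.71 xy 569.0 -133.7 th 3.132 cost 0.083
['side'] score 0.71 xy 570.7 -133.1 th 3.047 cost 0.073
['top'] score 0.71 xy 567.8 -134.1 th 3.154 cost 0.046
['side'] score 0.17 xy 554.1 -229.7 th 2.639 cost 0.046
travel [[0, -1, 8], [-1, -1, 17], [-1, 1, 25], [-1, 3, 25], [-1, 6, 24], [-1, 9, 24], [-1, 11, 23], [-1, 13, 21], [-1, 12, 15], [-1, 9, 9], [0, 5, 4]]
yaw [0.04, 0.07, 0.11, 0.11, 0.11, 0.11, 0.11, 0.11, 0.08, 0.05, 0.03]
max step 25.7 max yaw 0.109
[511.07853033 203.0717277  127.02335442]
```

View pics/o1.png

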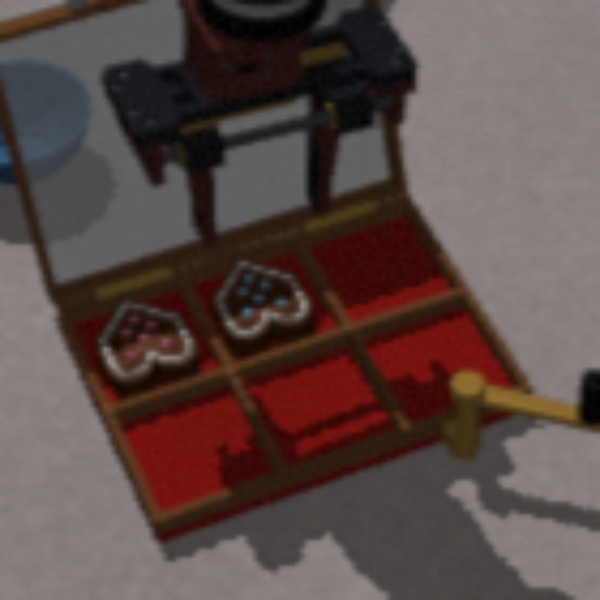

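Emit:
{"name": "move_arm", "arguments": {"travel": [[-2,-1,8],[-4,-1,17],[-4,1,25],[-2,3,25],[-1,6,24],[-1,9,24],[-1,11,23],[-1,13,21],[-1,12,15],[-1,9,9],[0,0,0]], "yaw": [0.04,0.07,0.11,0.11,0.11,0.11,0.11,0.11,0.08,0.05,0], "fingers": -0.8}}

```text
time: 27.27
tcp_pos: [506.4, -19.4, 141.2]
orientation: [1.708, 0.699, -1.889]
ft_force: [0.2, -0.2, 0.6]
gripper_width: 0.897
```

```bash
python3 -c "
from h import *
d=grip(568.5,-133.3,3.15,37)
plan(561,-128,95,3.15+np.pi/2,9)"
```

```text
grip 561.0 -133.4
t 27.27 tcp [506.4 -19.4 141.2] az -0.842 tilt [-0.092 -0.023 -0.996]
travel [101.3 125.9  26.8] norm 164
yaw 0.720 (alt -2.422)
travel [[2, 6, 1], [4, 12, 2], [7, 19, 2], [7, 19, 0], [7, 19, -2], [7, 18, -4], [5, 13, -4], [3, 9, -4], [2, 4, -2]]
yaw [0.04, 0.07, 0.11, 0.11, 0.11, 0.11, 0.08, 0.06, 0.03]
max step 20.3 max yaw 0.111
```

```bash
python3 -c "
from h import *
delta(561,-128,141)"
```

```text
t 27.27 tcp [506.4 -19.4 141.2] az -0.842 tilt [-0.092 -0.023 -0.996]
travel [ -2.4 117.3  31.9] norm 122
```

Emit:
{"name": "move_arm", "arguments": {"travel": [[0,8,2],[0,16,5],[0,22,6],[0,22,6],[0,16,5],[0,12,3],[0,6,1],[0,0,0],[0,0,0]], "yaw": [0,0,0,0,0,0,0,0,0]}}

```text
time: 28.02
tcp_pos: [557.1, -109.4, 135.6]
orientation: [1.694, 0.725, -1.876]
ft_force: [-0.6, -0.2, -0.6]
gripper_width: 0.899
```

```bash
python3 -c "
from h import *
delta(561,-128,141)"
```

```text
t 28.02 tcp [ 557.1 -109.4  135.6] az -0.819 tilt [-0.095 -0.018 -0.995]
travel [-5.4 16.  10.3] norm 20
```

Emit:
{"name": "move_arm", "arguments": {"travel": [[0,0,0],[0,0,0],[0,0,0],[0,0,0],[0,0,0],[0,0,0],[0,0,0],[0,0,0]], "yaw": [0.1,0.12,0.12,0.12,0.12,0.08,0,0]}}

```text
time: 28.68
tcp_pos: [554.5, -96.9, 135.3]
orientation: [2.066, 0.079, -2.28]
ft_force: [0.9, -0.7, -0.2]
gripper_width: 0.901
```

```bash
python3 -c "
from h import *
delta(561,-128,141)"
```

```text
t 28.68 tcp [554.5 -96.9 135.3] az -1.489 tilt [-0.098 -0.013 -0.995]
travel [-5.9 31.6 -3.4] norm 32
```

```bash
python3 -c "
from h import *
print(arm.observe()['qpos'].round(3))
d=grip(568.5,-133.3,3.15,37)"
```

```text
[ 0.24   0.484 -0.245  1.844  0.159  0.93  -1.574]
grip 561.0 -133.4
t 28.68 tcp [554.5 -96.9 135.3] az -1.489 tilt [-0.098 -0.013 -0.995]
travel [ 97.7  36.4 -13.2] norm 105
yaw 0.073 (alt -3.068)
```

Emit:
{"name": "move_arm", "arguments": {"travel": [[4,6,-2],[10,10,-3],[12,10,-3],[12,5,-2],[12,2,-1],[8,0,0],[4,0,0],[0,0,0]], "yaw": [0.03,0.03,0,0,0,0,0,0]}}

```text
time: 29.35
tcp_pos: [559.6, -133.8, 63.8]
orientation: [2.09, 0.014, -2.314]
ft_force: [-0.4, 0.5, -0.3]
gripper_width: 0.9
```

```bash
python3 -c "
from h import *
d=grip(568.5,-133.3,3.15,37)"
```

```text
grip 561.0 -133.4
t 29.35 tcp [ 559.6 -133.8   63.8] az -1.547 tilt [-0.102 -0.012 -0.995]
travel [26.5 -0.6 -4.1] norm 27
yaw 0.015 (alt -3.127)
```

Emit:
{"name": "move_arm", "arguments": {"travel": [[5,0,-2],[9,0,-2],[7,0,-1],[4,0,0],[1,0,0],[0,0,0]], "yaw": [0.01,0,0,0,0,0]}}

```text
time: 29.85
tcp_pos: [562.7, -132.4, 34.8]
orientation: [2.095, 0.004, -2.318]
ft_force: [-0.1, -0.2, -0.1]
gripper_width: 0.907
```

Emit:
{"name": "move_arm", "arguments": {"travel": [[0,0,0],[0,0,0],[0,0,0],[0,0,0],[0,0,0]], "yaw": [0,0,0,0,0], "fingers": 1}}

```text
time: 30.27
tcp_pos: [563.3, -132.3, 35.8]
orientation: [2.096, 0.004, -2.316]
ft_force: [0.6, -0.8, -0.5]
gripper_width: 0.684
```

```bash
python3 -c "
from h import *
d=grip(568.5,-133.3,3.15,37);print(arm.observe()['gripper_width']*88)"
```

```text
grip 561.0 -133.4
t 30.27 tcp [ 563.3 -132.3   35.8] az -1.556 tilt [-0.099 -0.011 -0.995]
travel [-0.9  1.   2.5] norm 3
yaw 0.007 (alt -3.135)
60.154194034406494
```

```bash
cat >> h.py <<'E'
def rel(x,y):
    s=arm.observe();R=Rot.from_rotvec(s["orientation"]).as_matrix()
    return R.T@(np.array([x,y,0])-s["tcp_pos"])
def ptarget(i,h):
    """TCP xy so that the held heart's origin (tool frame h) is over pocket i when az = case yaw"""
    s=arm.observe();R=Rot.from_rotvec(s["orientation"]).as_matrix()
    a=np.arctan2(R[1,1],R[0,1]);Rf=R@Rot.from_rotvec([a-CASE[2],0,0]).as_matrix()
    P=case2w([((i%3-1)*84,(i//3*2-1)*47,10)],*CASE)[0]-Rf@np.array(h)
    tilt=Rf.T@np.array([0,0,-1]);print("pocket TCP",P.round(1));return P
E
python3 -c "
from h import *
h=rel(568.5,-133.3);print(h.round(1));print(ptarget(5,h))"
```

```text
[35.2  0.7 -8.7]
pocket TCP [594.3 211.6  45. ]
[594.3397887  211.60842037  45.0379517 ]
```

Emit:
{"name": "move_arm", "arguments": {"travel": [[-8,0,0],[-18,0,0],[-25,0,0],[-30,0,0],[-25,0,0],[-12,0,0],[0,0,0]], "yaw": [0,0,0,0,0,0,0]}}

```text
time: 30.85
tcp_pos: [574.4, -130.7, 160.5]
orientation: [2.093, 0.005, -2.319]
ft_force: [0.4, -0.8, -0.4]
gripper_width: 0.678
```

```bash
python3 -c "
from h import *
h=[35.2,.3,-8.7]
print(arm.observe()['gripper_width']*88)
P=ptarget(5,h); plan(530,20,170,-.6,10)"
```

```text
59.705991741986395
pocket TCP [594.9 211.6  45. ]
travel [[0, -7, 2], [-1, -14, 3], [-1, -21, 3], [-1, -21, 0], [-1, -21, -2], [-1, -20, -5], [-1, -20, -7], [-1, -14, -7], [0, -9, -6], [0, -4, -3]]
yaw [-0.04, -0.08, -0.13, -0.13, -0.13, -0.13, -0.13, -0.1, -0.06, -0.03]
max step 21.2 max yaw 0.127
```

```bash
python3 -c "
from h import *
plan(585,195,165,.125,20)"
```

```text
travel [[0, -6, 0], [0, -12, -1], [-1, -18, -3], [-1, -18, -4], [-1, -18, -6], [-1, -17, -8], [-1, -16, -9], [-1, -15, -11], [-1, -14, -12], [-1, -13, -14], [-1, -11, -15], [-1, -10, -16], [-1, -8, -17], [-1, -7, -17], [-1, -5, -18], [-1, -3, -18], [-1, -2, -19], [0, 0, -14], [0, 1, -9], [0, 1, -5]]
yaw [-0.03, -0.06, -0.1, -0.1, -0.1, -0.1, -0.1, -0.1, -0.1, -0.1, -0.1, -0.1, -0.1, -0.1, -0.1, -0.1, -0.1, -0.07, -0.05, -0.02]
max step 19.1 max yaw 0.096
```

Emit:
{"name": "move_arm", "arguments": {"travel": [[0,-6,0],[0,-12,-1],[-1,-18,-3],[-1,-18,-4],[-1,-18,-6],[-1,-17,-8],[-1,-16,-9],[-1,-15,-11],[-1,-14,-12],[-1,-13,-14]], "yaw": [-0.03,-0.06,-0.1,-0.1,-0.1,-0.1,-0.1,-0.1,-0.1,-0.1]}}

```text
time: 31.68
tcp_pos: [568.4, 40.4, 158.0]
orientation: [1.557, 0.893, -1.76]
ft_force: [0.6, 0.4, -1.3]
gripper_width: 0.68
```

```bash
python3 -c "
from h import *
print(arm.observe()['gripper_width']*88,arm.observe()['joint_velocities'].round(2))
delta(585,195,165,.125)
plan(585,195,165,.125,12)"
```

```text
59.8268748075388 [-0.15  0.08 -0.36 -0.03  0.14  0.06  0.73]
t 31.68 tcp [568.4  40.4 158. ] az -0.623 tilt [-0.116 -0.013 -0.993]
travel [ -10.9  -77.  -134.8] norm 156
yaw -0.748 (alt 2.394)
travel [[0, -3, -5], [-1, -5, -10], [-1, -7, -15], [-1, -6, -15], [-1, -5, -16], [-1, -3, -16], [-1, -2, -16], [-1, -1, -16], [-1, 1, -16], [-1, 1, -12], [-1, 1, -8], [0, 1, -4]]
yaw [-0.03, -0.05, -0.08, -0.08, -0.08, -0.08, -0.08, -0.08, -0.08, -0.06, -0.04, -0.02]
max step 16.8 max yaw 0.079
```

Emit:
{"name": "move_arm", "arguments": {"travel": [[0,-4,-10],[-1,-6,-13],[-1,-6,-13],[-1,-5,-13],[-1,-3,-13],[-1,-2,-13],[-1,-1,-13],[-1,1,-12],[-1,1,-8],[-1,1,-4],[0,0,0]], "yaw": [-0.08,-0.08,-0.08,-0.08,-0.08,-0.08,-0.06,-0.06,-0.04,-0.02,0]}}

```text
time: 32.6
tcp_pos: [564.5, 171.9, 151.2]
orientation: [1.054, 1.358, -1.23]
ft_force: [0.7, 0.5, -0.7]
gripper_width: 0.683
```

```bash
python3 -c "
from h import *
print(arm.observe()['gripper_width']*88)
h=[35.2,.3,-8.7]
P=ptarget(5,h);delta(P[0],P[1],90,.125)"
```

```text
60.1098487473152
pocket TCP [596.2 211.7  44.9]
t 32.6 tcp [564.5 171.9 151.2] az 0.110 tilt [-0.139 -0.012 -0.99 ]
travel [ 55.7  44.1 -35.9] norm 80
yaw -0.015 (alt 3.127)
```

Emit:
{"name": "move_arm", "arguments": {"travel": [[4,8,-6],[8,10,-8],[10,10,-8],[10,6,-5],[8,3,-2],[5,0,0],[2,0,0],[0,0,0]], "yaw": [-0.01,0,0,0,0,0,0,0]}}

```text
time: 33.27
tcp_pos: [592.5, 204.3, 90.3]
orientation: [1.046, 1.361, -1.23]
ft_force: [-0.5, -0.2, -0.6]
gripper_width: 0.679
```

```bash
python3 -c "
from h import *
print(arm.observe()['gripper_width']*88)
h=[35.2,.3,-8.7]
P=ptarget(5,h);delta(P[0],P[1],54,.125)
ims=cap('p');b=ims['side'];cv2.imwrite('pics/p1.png',cv2.resize(b[150:290,220:360],(600,600)))"
```

```text
59.714765255859255
pocket TCP [596.3 211.8  44.9]
t 33.27 tcp [592.5 204.3  90.3] az 0.116 tilt [-0.144 -0.016 -0.989]
travel [35.3  9.9 -7. ] norm 37
yaw -0.009 (alt 3.133)
```

View pics/p1.png

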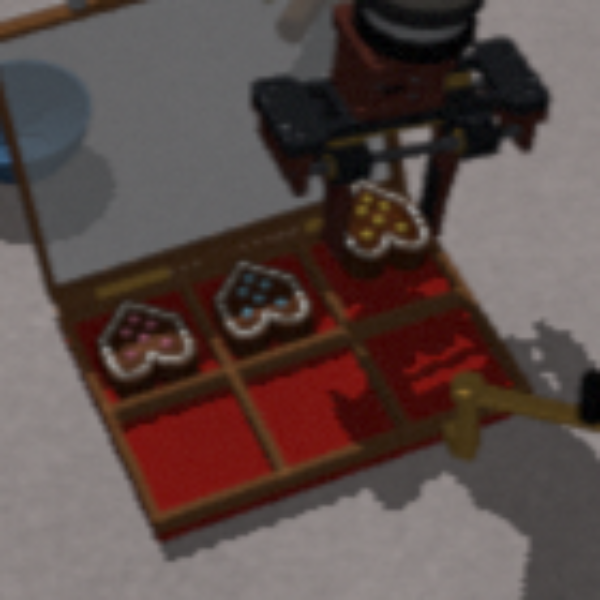

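Emit:
{"name": "move_arm", "arguments": {"travel": [[4,3,-3],[8,3,-2],[8,2,-1],[5,0,0],[2,0,0],[0,0,0]], "yaw": [-0.01,0,0,0,0,0]}}

```text
time: 33.87
tcp_pos: [597.5, 210.8, 62.3]
orientation: [1.042, 1.363, -1.219]
ft_force: [0.0, 0.6, -1.4]
gripper_width: 0.681
```

```bash
python3 -c "
from h import *
print(arm.observe()['gripper_width']*88)
h=[35.2,.3,-8.7]
P=ptarget(5,h);delta(P[0],P[1],53,.125)"
```

```text
59.92688324773322
pocket TCP [596.2 211.8  44.9]
t 33.87 tcp [597.5 210.8  62.3] az 0.126 tilt [-0.14  -0.015 -0.99 ]
travel [ 9.4  0.1 -1.1] norm 9
yaw 0.001 (alt -3.141)
```

Emit:
{"name": "move_arm", "arguments": {"travel": [[3,0,-1],[3,0,0],[2,0,0],[0,0,0]], "yaw": [0,0,0,0]}}

```text
time: 34.2
tcp_pos: [596.0, 211.7, 53.6]
orientation: [1.041, 1.363, -1.22]
ft_force: [0.1, 0.3, -0.3]
gripper_width: 0.677
```

```bash
python3 -c "
from h import *
h=[35.2,.3,-8.7]
P=ptarget(5,h);delta(P[0],P[1],53,.125)
ims=cap('q');b=ims['side'];cv2.imwrite('pics/q1.png',cv2.resize(b[170:270,260:360],(600,600)))"
```

```text
pocket TCP [596.2 211.8  44.9]
t 34.2 tcp [596.  211.7  53.6] az 0.126 tilt [-0.14  -0.015 -0.99 ]
travel [ 0.6  0.3 -0.1] norm 1
yaw 0.001 (alt -3.141)
```

View pics/q1.png

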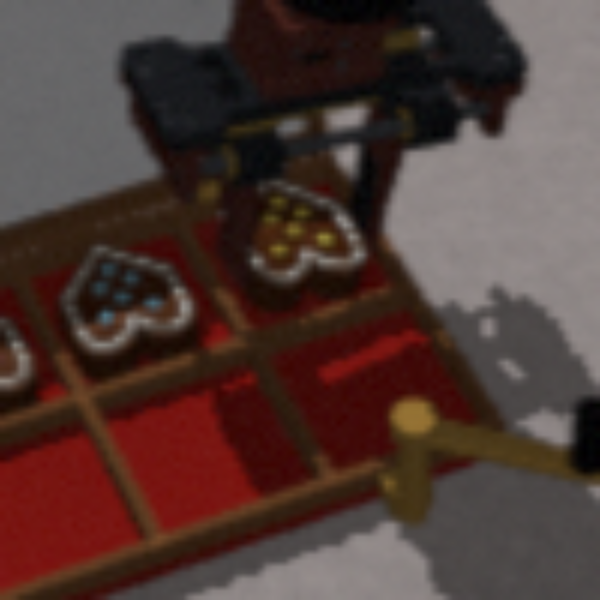

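Emit:
{"name": "move_arm", "arguments": {"travel": [[0,0,0],[0,0,0],[0,0,0],[-4,0,0],[-12,0,0],[-20,0,0],[-20,0,0],[-15,0,0],[0,0,0]], "yaw": [0,0,0,0,0,0,0,0,0], "fingers": -0.55}}

```text
time: 35.05
tcp_pos: [607.4, 213.5, 131.7]
orientation: [1.043, 1.363, -1.218]
ft_force: [-0.2, 0.8, 0.5]
gripper_width: 0.774
```

```bash
python3 -c "
from h import *
ims=cap('r');b=ims['side'];cv2.imwrite('pics/r1.png',cv2.resize(b[170:270,220:360],(700,500)))
a=ims['top'];cv2.imwrite('pics/r2.png',cv2.resize(a[170:320,200:350],(600,600)))
print(arm.observe()['tcp_pos'],arm.observe()['qpos'].round(3));delta(500,0,0)"
```

```text
[605.96364262 212.6709789  128.76038563] [ 0.016  0.702 -0.644  1.593  0.379  1.122 -0.6  ]
t 35.15 tcp [606.  212.7 128.8] az 0.126 tilt [-0.141 -0.015 -0.99 ]
travel [ 145.7 -112.2  198. ] norm 270
```

View pics/r1.png

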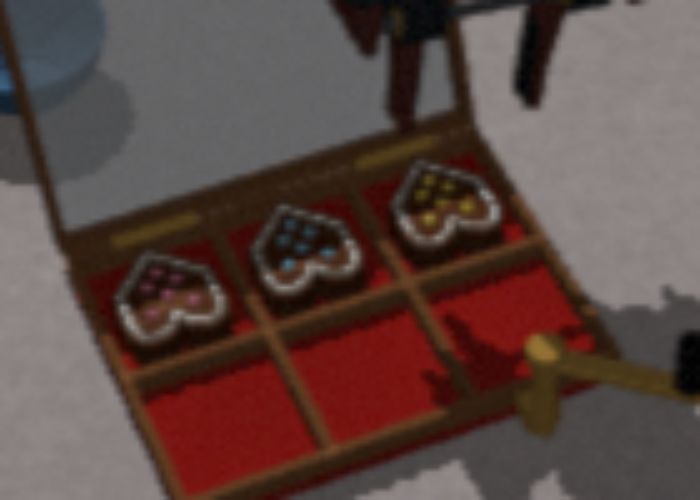

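View pics/r2.png

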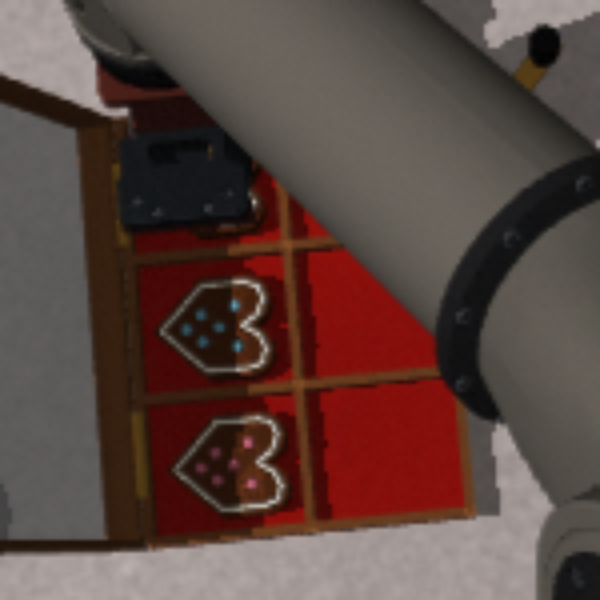

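```bash
python3 -c "
from h import *
delta(672,190,110,.125)"
```

```text
t 35.15 tcp [606.  212.7 128.8] az 0.126 tilt [-0.141 -0.015 -0.99 ]
travel [ 9.6 64.7 30.8] norm 72
yaw 0.001 (alt -3.141)
```

Emit:
{"name": "move_arm", "arguments": {"travel": [[0,5,2],[1,8,4],[1,8,4],[1,8,4],[1,8,4],[1,8,4],[1,6,3],[1,4,1],[1,2,0],[0,0,0]], "yaw": [0,0,0,0,0,0,0,0,0,0], "fingers": 1}}

```text
time: 35.98
tcp_pos: [668.5, 188.5, 104.0]
orientation: [1.035, 1.367, -1.23]
ft_force: [0.2, 1.3, -0.2]
gripper_width: 0.056
```

```bash
python3 -c "
from h import *
delta(672,190,38,.125)
print(arm.observe()['qpos'].round(3))"
```

```text
t 35.98 tcp [668.5 188.5 104. ] az 0.124 tilt [-0.149 -0.019 -0.989]
travel [64.7 13.6 -1.1] norm 66
yaw -0.001 (alt 3.140)
[ 0.024  0.804 -0.607  1.453  0.409  1.17  -0.53 ]
```

Emit:
{"name": "move_arm", "arguments": {"travel": [[4,2,0],[8,2,0],[8,2,0],[8,2,0],[8,2,0],[8,1,0],[6,0,0],[4,0,0],[2,0,0],[0,0,0]], "yaw": [0,0,0,0,0,0,0,0,0,0]}}

```text
time: 36.82
tcp_pos: [668.7, 190.1, 39.7]
orientation: [1.031, 1.37, -1.229]
ft_force: [-0.1, 0.5, 1.3]
gripper_width: 0.004
```

```bash
python3 -c "
from h import *
delta(672,190,38,.125)
ims=cap('s');b=ims['side'];cv2.imwrite('pics/s1.png',cv2.resize(b[140:290,250:400],(600,600)))"
```

```text
t 36.82 tcp [668.7 190.1  39.7] az 0.127 tilt [-0.152 -0.02  -0.988]
travel [1.2 3.5 0.5] norm 4
yaw 0.002 (alt -3.140)
```

View pics/s1.png

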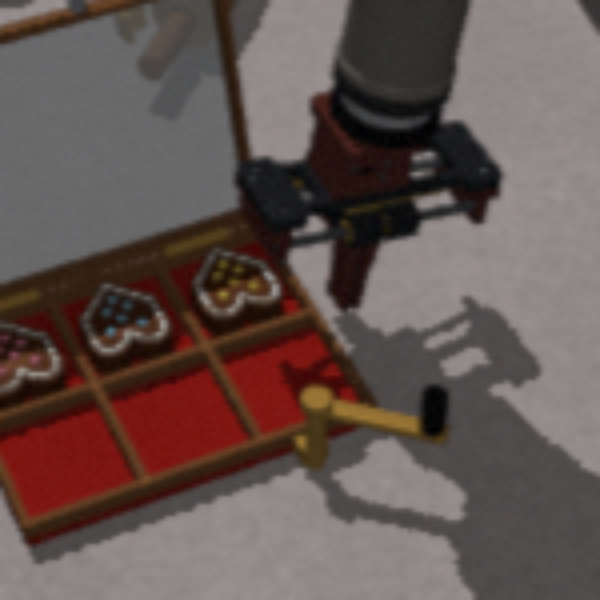

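Emit:
{"name": "move_arm", "arguments": {"travel": [[3,-3,0],[3,-4,0],[0,-3,0],[0,-2,0],[0,-2,0]], "yaw": [0,0,0,0,0]}}

```text
time: 37.33
tcp_pos: [654.5, 188.6, 37.9]
orientation: [1.035, 1.368, -1.226]
ft_force: [7.9, 0.7, -7.6]
gripper_width: 0.005
```

```bash
python3 -c "
from h import *
delta(672,190,38,.125);print(arm.observe()['ft_force'].round(1))"
```

```text
t 37.33 tcp [654.5 188.6  37.9] az 0.126 tilt [-0.148 -0.018 -0.989]
travel [-2.7 17.3  0.8] norm 18
yaw 0.001 (alt -3.140)
[ 7.9  0.7 -7.6]
```

Emit:
{"name": "move_arm", "arguments": {"travel": [[0,-2,0],[0,-2,0],[0,-2,0],[0,-2,0]], "yaw": [0,0,0,0]}}

```text
time: 37.67
tcp_pos: [654.3, 188.1, 40.1]
orientation: [1.049, 1.357, -1.212]
ft_force: [5.9, 2.1, -4.5]
gripper_width: 0.007
```

```bash
python3 -c "
from h import *
delta(672,190,38,.125);print(arm.observe()['ft_force'].round(1))"
```

```text
t 37.67 tcp [654.3 188.1  40.1] az 0.124 tilt [-0.129 -0.012 -0.992]
travel [-0.2 17.9  0.3] norm 18
yaw -0.001 (alt 3.141)
[ 5.9  2.1 -4.5]
```

Emit:
{"name": "move_arm", "arguments": {"travel": [[0.5,-3,0],[0.5,-3,0],[0.5,-3,0],[0.5,-3,0],[0.5,-3,0],[0.5,-3,0],[0.5,-3,0],[0.5,-3,0]], "yaw": [0,0,0,0,0,0,0,0]}}

```text
time: 38.33
tcp_pos: [653.3, 187.4, 41.7]
orientation: [1.092, 1.327, -1.172]
ft_force: [8.1, 1.4, -6.6]
gripper_width: 0.005
```

```bash
python3 -c "
from h import *
delta(672,190,38,.125);print(arm.observe()['ft_force'].round(1))"
```

```text
t 38.33 tcp [653.3 187.4  41.7] az 0.118 tilt [-0.078  0.006 -0.997]
travel [ 2.2 19.1 -0.4] norm 19
yaw -0.007 (alt 3.135)
[ 8.1  1.4 -6.6]
```

Emit:
{"name": "move_arm", "arguments": {"travel": [[1,-3,0],[1,-3,0],[1,-3,0],[1,-3,0],[1,-3,0],[1,-3,0],[1,-3,0],[1,-3,0],[1,-3,0],[1,-3,0],[1,-3,0],[1,-3,0],[1,-3,0],[1,-3,0]], "yaw": [0,0,0,0,0,0,0,0,0,0,0,0,0,0]}}

```text
time: 39.5
tcp_pos: [651.5, 186.7, 42.8]
orientation: [1.16, 1.275, -1.104]
ft_force: [6.6, 1.3, -3.5]
gripper_width: 0.004
```

```bash
python3 -c "
from h import *
delta(672,190,38,.125);print(arm.observe()['ft_force'].round(1))"
```

```text
t 39.5 tcp [651.5 186.7  42.8] az 0.108 tilt [ 0.01   0.035 -0.999]
travel [ 5.1 20.7 -0.9] norm 21
yaw -0.017 (alt 3.124)
[ 6.6  1.3 -3.5]
```

Emit:
{"name": "move_arm", "arguments": {"travel": [[1,-3,0],[1,-3,0],[1,-3,0],[1,-3,0],[1,-3,0],[0,2,0],[0,5,0],[-5,5,0],[-12,3,0],[-12,0,0],[-12,0,0],[-12,0,0],[-12,0,0],[-10,0,0],[-6,0,0],[0,0,0]], "yaw": [0,0,0,0,0,0,0,0,0,0,0,0,0,0,0,0]}}

```text
time: 40.83
tcp_pos: [663.6, 184.8, 137.0]
orientation: [1.183, 1.256, -1.078]
ft_force: [1.4, -0.5, 0.2]
gripper_width: 0.007
```

```bash
python3 -c "
from h import *
delta(600,0,140,-.6);print(arm.observe()['qpos'].round(3))
arm.capture('top');arm.capture('side');hearts()
plan(580,-40,150,-.8,20)"
```

```text
t 40.83 tcp [663.6 184.8 137. ] az 0.104 tilt [ 0.042  0.046 -0.998]
travel [-14.1 -82.3 176.7] norm 195
yaw 0.704 (alt -2.437)
[ 0.082  0.667 -0.633  1.621  0.44   0.941 -0.584]
['top', 'side'] score 0.97 xy 422.0 204.4 th -1.405 cost 0.193
['top'] score 0.97 xy 421.9 200.9 th -1.437 cost 0.080
['side'] score 0.97 xy 423.8 213.5 th -1.398 cost 0.066
['side', 'top'] score 0.97 xy 442.3 -353.5 th 2.719 cost 0.119
['side'] score 0.97 xy 445.1 -351.6 th 2.696 cost 0.121
['top'] score 0.97 xy 441.2 -354.8 th 2.708 cost 0.049
['top'] score 0.93 xy 547.9 -357.1 th 3.203 cost 0.040
['side', 'top'] score 0.84 xy 585.5 218.1 th 0.787 cost 0.226
['side'] score 0.84 xy 591.7 234.4 th -1.469 cost 0.065
['top'] score 0.84 xy 587.2 222.4 th -1.534 cost 0.153
['side', 'top'] score 0.74 xy 504.2 214.6 th -1.495 cost 0.157
['side'] score 0.74 xy 505.5 222.5 th -1.420 cost 0.074
['top'] score 0.74 xy 503.2 212.8 th -1.472 cost 0.047
travel [[-1, -2, 4], [-1, -4, 8], [-2, -5, 12], [-2, -5, 13], [-2, -4, 13], [-2, -3, 13], [-2, -3, 13], [-2, -2, 13], [-2, -1, 14], [-2, -1, 14], [-2, 0, 14], [-2, 1, 14], [-2, 2, 13], [-2, 2, 13], [-2, 3, 13], [-2, 4, 13], [-2, 4, 13], [-1, 4, 9], [-1, 3, 6], [0, 1, 3]]
yaw [0.02, 0.03, 0.05, 0.05, 0.05, 0.05, 0.05, 0.05, 0.05, 0.05, 0.05, 0.05, 0.05, 0.05, 0.05, 0.05, 0.05, 0.04, 0.03, 0.01]
max step 14.2 max yaw 0.052
```

Emit:
{"name": "move_arm", "arguments": {"travel": [[-3,-2,4],[-3,-4,8],[-3,-5,12],[-3,-5,13],[-3,-4,13],[-3,-3,13],[-3,-3,13],[-3,-2,13],[-3,-1,14],[-3,-1,14],[-3,0,14],[-3,1,14],[-2,2,13],[-2,2,13],[-2,3,13],[-2,4,13],[-2,4,13],[-1,4,9]], "yaw": [0.02,0.03,0.05,0.05,0.05,0.05,0.05,0.05,0.05,0.05,0.05,0.05,0.05,0.05,0.05,0.05,0.05,0.04]}}

```text
time: 42.53
tcp_pos: [567.1, -49.5, 166.1]
orientation: [1.828, 0.739, -1.749]
ft_force: [0.3, -0.2, 0.2]
gripper_width: 0.004
```

```bash
python3 -c "
from h import *
grip(549,-355.5,3.22,100);print(arm.observe()['qpos'].round(3))
plan(545,-335,120,3.22+np.pi/2,20)"
```

```text
grip 541.5 -356.1
t 42.53 tcp [567.1 -49.5 166.1] az -0.814 tilt [ 0.027  0.043 -0.999]
travel [ 52.2 206.2 231.8] norm 315
yaw 0.678 (alt -2.464)
[ 0.368  0.427 -0.463  1.881  0.193  0.853 -0.997]
travel [[1, 4, 4], [1, 7, 8], [2, 11, 12], [2, 12, 11], [2, 12, 11], [2, 13, 10], [2, 13, 10], [2, 14, 9], [2, 14, 9], [2, 14, 8], [2, 15, 8], [2, 15, 7], [2, 15, 7], [2, 15, 6], [2, 16, 5], [2, 16, 5], [2, 16, 4], [1, 12, 3], [1, 8, 2], [0, 4, 1]]
yaw [0.01, 0.03, 0.04, 0.04, 0.04, 0.04, 0.04, 0.04, 0.04, 0.04, 0.04, 0.04, 0.04, 0.04, 0.04, 0.04, 0.04, 0.03, 0.02, 0.01]
max step 17.1 max yaw 0.039
```

Emit:
{"name": "move_arm", "arguments": {"travel": [[1,4,4],[1,7,8],[2,11,12],[2,12,11],[2,12,11],[2,13,10],[2,13,10],[2,14,9],[2,14,9],[2,14,8],[2,15,8],[2,15,7],[2,15,7],[2,15,6],[2,16,5],[2,16,5],[2,12,4],[1,8,2],[1,4,1],[0,0,0]], "yaw": [0.01,0.03,0.04,0.04,0.04,0.04,0.04,0.04,0.04,0.04,0.04,0.04,0.04,0.04,0.04,0.04,0.04,0.03,0.02,0], "fingers": -0.8}}

```text
time: 44.2
tcp_pos: [526.9, -351.3, 113.0]
orientation: [-2.219, -0.026, 2.163]
ft_force: [-0.2, 0.8, 1.1]
gripper_width: 0.9
```

```bash
python3 -c "
from h import *
arm.capture('top');arm.capture('side');hearts()
grip(549,-355.5,3.22,37);print(arm.observe()['qpos'].round(3))"
```

```text
['top', 'side'] score 0.94 xy 590.7 222.8 th -1.507 cost 0.170
['top'] score 0.94 xy 590.1 221.6 th -1.477 cost 0.051
['side'] score 0.94 xy 591.3 233.9 th -1.442 cost 0.064
['top', 'side'] score 0.94 xy 442.7 -353.0 th 2.710 cost 0.084
['top'] score 0.94 xy 441.8 -354.5 th 2.693 cost 0.054
['side'] score 0.94 xy 444.2 -351.4 th 2.712 cost 0.038
['top'] score 0.87 xy 504.0 212.7 th -1.491 cost 0.049
['top'] score 0.81 xy 422.3 200.2 th -1.466 cost 0.045
grip 541.5 -356.1
t 44.4 tcp [ 528.1 -349.   113.6] az -1.584 tilt [ 0.027  0.043 -0.999]
travel [ 76.6  10.2 -11.5] norm 78
yaw -0.091 (alt 3.050)
[ 0.661  0.565 -0.206  1.757  0.081  0.827 -1.152]
```

Emit:
{"name": "move_arm", "arguments": {"travel": [[4,2,-3],[8,3,-3],[10,2,-3],[10,1,-1],[10,0,0],[8,0,0],[3,0,0],[0,0,0]], "yaw": [-0.03,-0.03,-0.02,0,0,0,0,0]}}

```text
time: 45.07
tcp_pos: [543.2, -348.2, 57.5]
orientation: [2.235, 0.135, -2.169]
ft_force: [-0.8, -0.1, -0.5]
gripper_width: 0.899
```

```bash
python3 -c "
from h import *
grip(549,-355.5,3.22,37)"
```

```text
grip 541.5 -356.1
t 45.07 tcp [ 543.2 -348.2   57.5] az -1.492 tilt [ 0.029  0.045 -0.999]
travel [20.1  8.6  2.9] norm 22
yaw 0.000 (alt -3.141)
```

Emit:
{"name": "move_arm", "arguments": {"travel": [[1,5,1],[4,4,1],[7,1,0],[5,0,0],[2,0,0],[0,0,0]], "yaw": [0,0,0,0,0,0]}}

```text
time: 45.57
tcp_pos: [542.2, -359.5, 36.6]
orientation: [2.236, 0.132, -2.169]
ft_force: [-0.2, -0.3, -1.0]
gripper_width: 0.898
```

```bash
python3 -c "
from h import *
grip(549,-355.5,3.22,37)"
```

```text
grip 541.5 -356.1
t 45.57 tcp [ 542.2 -359.5   36.6] az -1.494 tilt [ 0.029  0.044 -0.999]
travel [-0.3 -3.5  0.4] norm 3
yaw -0.001 (alt 3.140)
```

Emit:
{"name": "move_arm", "arguments": {"travel": [[0,-3,0],[0,0,0],[0,0,0],[0,0,0],[0,0,0],[0,0,0]], "yaw": [0,0,0,0,0,0], "fingers": 1}}

```text
time: 46.07
tcp_pos: [542.2, -355.7, 37.1]
orientation: [2.236, 0.132, -2.168]
ft_force: [-0.5, -0.4, -0.6]
gripper_width: 0.679
```

```bash
python3 -c "
from h import *
grip(549,-355.5,3.22,37);print(arm.observe()['gripper_width']*88,rel(549,-355.5))"
```

```text
grip 541.5 -356.1
t 46.07 tcp [ 542.2 -355.7   37.1] az -1.493 tilt [ 0.029  0.044 -0.999]
travel [0.1 0.4 0.7] norm 1
yaw -0.001 (alt 3.141)
59.72964336945829 [37.28707782  1.89827687 -5.58562973]
```

Emit:
{"name": "move_arm", "arguments": {"travel": [[-6,0,0],[-12,0,0],[-15,0,0],[-18,0,0],[-18,0,0],[-18,0,0],[-18,0,0],[-10,0,0],[-5,0,0],[0,0,0]], "yaw": [0,0,0,0,0,0,0,0,0,0]}}

```text
time: 46.9
tcp_pos: [538.4, -361.6, 170.0]
orientation: [2.238, 0.13, -2.164]
ft_force: [0.5, -0.2, -0.2]
gripper_width: 0.681
```

```bash
python3 -c "
from h import *
print(arm.observe()['gripper_width']*88)
delta(560,-110,170)
plan(560,-110,170,-1,20)"
```

```text
59.90296284211975
t 46.9 tcp [ 538.4 -361.6  170. ] az -1.493 tilt [ 0.032  0.042 -0.999]
travel [  11.4 -249.   -40.7] norm 253
travel [[0, -5, -1], [0, -9, -2], [1, -14, -3], [1, -14, -3], [1, -14, -4], [1, -14, -4], [1, -14, -4], [1, -14, -5], [1, -13, -5], [1, -13, -5], [1, -13, -6], [1, -13, -6], [1, -13, -7], [1, -13, -7], [1, -12, -7], [1, -12, -8], [1, -12, -8], [0, -9, -6], [0, -6, -4], [0, -3, -2]]
yaw [-0.01, -0.02, -0.03, -0.03, -0.03, -0.03, -0.03, -0.03, -0.03, -0.03, -0.03, -0.03, -0.03, -0.03, -0.03, -0.03, -0.03, -0.02, -0.01, -0.01]
max step 14.9 max yaw 0.028
```

Emit:
{"name": "move_arm", "arguments": {"travel": [[0,-5,-1],[0,-10,-2],[0,-15,-3],[0,-15,-3],[0,-15,-4],[0,-15,-4],[0,-15,-4],[0,-15,-5],[0,-15,-5],[0,-15,-5],[0,-14,-6],[0,-14,-6],[0,-14,-7],[0,-14,-7],[0,-13,-7],[0,-13,-8],[0,-13,-8]], "yaw": [-0.01,-0.03,-0.04,-0.04,-0.04,-0.04,-0.04,-0.04,-0.04,-0.04,-0.04,-0.04,-0.04,-0.04,-0.04,-0.04,-0.04]}}

```text
time: 48.32
tcp_pos: [520.6, -88.2, 177.7]
orientation: [1.808, 0.766, -1.729]
ft_force: [-0.4, -0.1, -1.7]
gripper_width: 0.681
```

```bash
python3 -c "
from h import *
print(arm.observe()['gripper_width']*88)
P=ptarget(2,[37.3,1,-5.6]);delta(P[0],P[1],160,.125)
plan(P[0]-3,P[1]-10,160,.125,20)"
```

```text
59.91022731547857
pocket TCP [601.  119.3  47. ]
t 48.32 tcp [520.6 -88.2 177.7] az -0.783 tilt [ 0.026  0.046 -0.999]
travel [  29.2  -89.1 -202.5] norm 223
yaw -0.908 (alt 2.234)
travel [[1, -2, -4], [1, -3, -7], [2, -4, -11], [2, -4, -11], [2, -3, -12], [2, -2, -12], [2, -2, -12], [2, -1, -12], [2, -1, -12], [2, 0, -12], [2, 1, -12], [2, 1, -12], [2, 2, -12], [2, 3, -12], [2, 3, -12], [2, 4, -11], [2, 4, -11], [1, 4, -8], [1, 3, -5], [0, 1, -3]]
yaw [-0.02, -0.03, -0.05, -0.05, -0.05, -0.05, -0.05, -0.05, -0.05, -0.05, -0.05, -0.05, -0.05, -0.05, -0.05, -0.05, -0.05, -0.04, -0.03, -0.01]
max step 12.5 max yaw 0.052
```

Emit:
{"name": "move_arm", "arguments": {"travel": [[0,-2,-4],[0,-3,-7],[1,-4,-11],[1,-4,-11],[1,-3,-12],[1,-2,-12],[1,-2,-12],[1,-1,-12],[1,-1,-12],[1,0,-12],[1,1,-12],[1,1,-12],[1,2,-12],[1,3,-12],[1,3,-12],[1,4,-9],[1,4,-6],[0,4,-3],[0,3,0],[0,0,0]], "yaw": [-0.02,-0.03,-0.05,-0.05,-0.05,-0.05,-0.05,-0.05,-0.05,-0.05,-0.05,-0.05,-0.05,-0.05,-0.05,-0.05,-0.05,-0.04,-0.02,0]}}

```text
time: 49.98
tcp_pos: [600.3, 116.4, 171.8]
orientation: [1.122, 1.301, -1.031]
ft_force: [-0.2, 0.0, -0.4]
gripper_width: 0.682
```

```bash
python3 -c "
from h import *
print(arm.observe()['gripper_width']*88)
P=ptarget(2,[37.3,1,-5.6]);delta(P[0],P[1],100,.125)"
```

```text
59.98801317633147
pocket TCP [601.  119.1  47. ]
t 49.98 tcp [600.3 116.4 171.8] az 0.179 tilt [ 0.026  0.049 -0.998]
travel [71.8 -1.3  0.6] norm 72
yaw 0.054 (alt -3.087)
```

Emit:
{"name": "move_arm", "arguments": {"travel": [[5,0,0],[12,-1,0],[15,-1,0],[18,0,0],[18,0,0],[15,0,0],[12,0,0],[6,0,0],[2,0,0],[0,0,0]], "yaw": [0.03,0.03,0,0,0,0,0,0,0,0]}}

```text
time: 50.82
tcp_pos: [603.1, 119.7, 65.4]
orientation: [1.172, 1.27, -1.081]
ft_force: [-1.0, 0.1, -0.4]
gripper_width: 0.679
```

```bash
python3 -c "
from h import *
print(arm.observe()['gripper_width']*88)
P=ptarget(2,[37.3,1,-5.6]);delta(P[0],P[1],52,.125)
ims=cap('t');b=ims['side'];cv2.imwrite('pics/t1.png',cv2.resize(b[150:290,220:360],(600,600)))"
```

```text
59.79145353512825
pocket TCP [600.8 119.2  47. ]
t 50.82 tcp [603.1 119.7  65.4] az 0.113 tilt [ 0.029  0.047 -0.998]
travel [13.3 -2.8  0.8] norm 14
yaw -0.012 (alt 3.129)
```

View pics/t1.png

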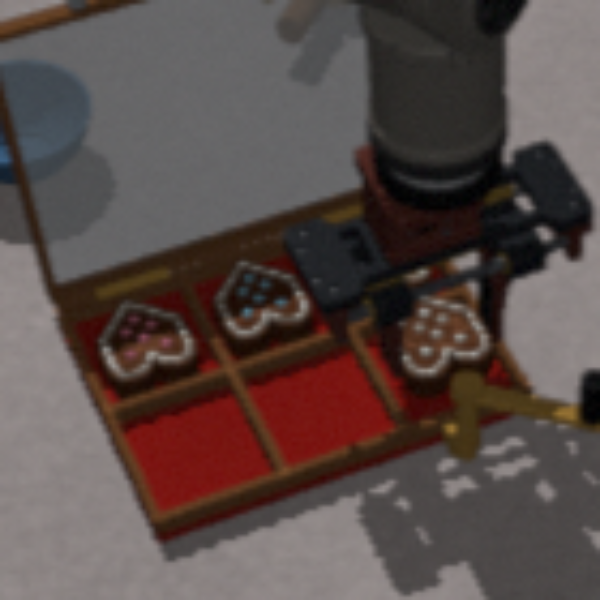

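Good alignment over pocket 2; lower and release.

Emit:
{"name": "move_arm", "arguments": {"travel": [[3,-1,0],[4,-1,0],[4,0,0],[2,0,0],[0,0,0]], "yaw": [-0.01,0,0,0,0]}}

```text
time: 51.33
tcp_pos: [603.7, 120.5, 54.8]
orientation: [1.168, 1.27, -1.068]
ft_force: [0.5, -0.2, -2.1]
gripper_width: 0.677
```

```bash
python3 -c "
from h import *
print(arm.observe()['gripper_width']*88)
P=ptarget(2,[37.3,1,-5.6]);delta(P[0],P[1],51,.125)"
```

```text
59.57013396536087
pocket TCP [600.6 119.2  47. ]
t 51.33 tcp [603.7 120.5  54.8] az 0.123 tilt [ 0.035  0.048 -0.998]
travel [ 3.7 -3.4  1.1] norm 5
yaw -0.002 (alt 3.140)
```

Emit:
{"name": "move_arm", "arguments": {"travel": [[0,0,0],[0,0,0],[0,0,0],[-4,0,0],[-10,0,0],[-15,0,0],[-20,0,0],[-20,0,0],[-20,0,0],[-10,0,0],[0,0,0]], "yaw": [0,0,0,0,0,0,0,0,0,0,0], "fingers": -0.55}}

```text
time: 52.25
tcp_pos: [600.2, 116.4, 162.7]
orientation: [1.168, 1.27, -1.065]
ft_force: [-0.0, 0.1, -0.4]
gripper_width: 0.776
```

```bash
python3 -c "
from h import *
ims=cap('u');b=ims['side'];cv2.imwrite('pics/u1.png',cv2.resize(b[170:290,220:360],(700,600)))
hearts()
plan(530,-60,150,-.6,20)
delta(530,-60,150)"
```

```text
['top', 'side'] score 0.98 xy 442.9 -353.1 th 2.718 cost 0.084
['top'] score 0.98 xy 441.9 -354.6 th 2.714 cost 0.043
['side'] score 0.98 xy 444.6 -351.6 th 2.714 cost 0.038
['top', 'side'] score 0.93 xy 421.6 202.5 th -1.442 cost 0.202
['top'] score 0.93 xy 421.1 199.8 th -1.433 cost 0.079
['side'] score 0.93 xy 423.9 213.6 th -1.441 cost 0.054
['top', 'side'] score 0.93 xy 589.7 222.5 th -1.460 cost 0.208
['top'] score 0.93 xy 590.2 221.6 th -1.480 cost 0.048
['side'] score 0.93 xy 591.2 232.8 th -1.407 cost 0.207
['side'] score 0.73 xy 604.5 142.6 th -1.394 cost 0.216
['top'] score 0.66 xy 503.5 213.4 th -1.467 cost 0.043
['top'] score 0.58 xy 473.3 355.7 th -0.157 cost 0.905
travel [[0, -2, 3], [0, -3, 6], [0, -5, 10], [0, -4, 10], [0, -4, 10], [0, -4, 10], [0, -3, 10], [0, -3, 10], [0, -2, 11], [0, -2, 11], [0, -1, 11], [0, -1, 11], [0, 0, 11], [0, 0, 11], [0, 0, 11], [0, 1, 11], [0, 1, 11], [0, 1, 8], [0, 1, 5], [0, 1, 3]]
yaw [0.01, 0.03, 0.04, 0.04, 0.04, 0.04, 0.04, 0.04, 0.04, 0.04, 0.04, 0.04, 0.04, 0.04, 0.04, 0.04, 0.04, 0.03, 0.02, 0.01]
max step 11.2 max yaw 0.041
t 52.45 tcp [598.4 115.8 158.8] az 0.125 tilt [ 0.031  0.048 -0.998]
travel [ -1.7 -90.  166. ] norm 189
```

View pics/u1.png

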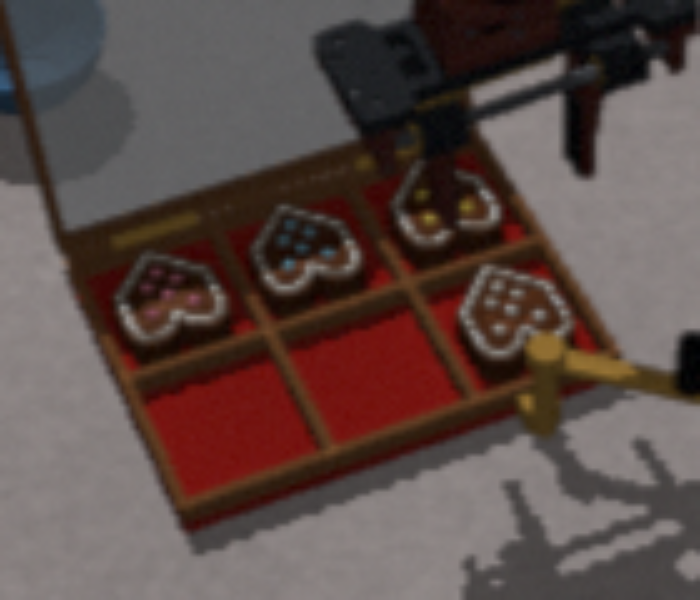

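Emit:
{"name": "move_arm", "arguments": {"travel": [[0,-2,4],[0,-4,8],[0,-5,12],[0,-4,12],[0,-4,12],[0,-4,12],[0,-3,12],[0,-3,12],[0,-2,12],[0,-2,12],[0,-1,12],[0,-1,12],[0,0,12],[0,0,12],[0,0,12],[0,0,12]], "yaw": [0.01,0.03,0.05,0.05,0.05,0.05,0.05,0.05,0.05,0.05,0.05,0.05,0.05,0.05,0.05,0.05], "fingers": -0.8}}

```text
time: 53.78
tcp_pos: [505.8, -73.3, 138.8]
orientation: [1.742, 0.832, -1.682]
ft_force: [0.2, -0.8, -0.7]
gripper_width: 0.901
```

```bash
python3 -c "
from h import *
plan(445,-330,110,-1.997,20)
delta(445,-330,110,-1.997)"
```

```text
travel [[0, 2, 5], [1, 5, 9], [1, 8, 13], [1, 9, 12], [1, 10, 12], [1, 10, 11], [1, 11, 10], [1, 12, 9], [1, 13, 8], [1, 13, 7], [1, 14, 6], [1, 14, 5], [1, 15, 4], [1, 15, 3], [1, 15, 2], [1, 15, 1], [1, 15, 0], [1, 11, -1], [0, 7, -1], [0, 4, -1]]
yaw [0.02, 0.05, 0.07, 0.07, 0.07, 0.07, 0.07, 0.07, 0.07, 0.07, 0.07, 0.07, 0.07, 0.07, 0.07, 0.07, 0.07, 0.06, 0.04, 0.02]
max step 15.7 max yaw 0.074
t 53.78 tcp [505.8 -73.3 138.8] az -0.698 tilt [ 0.014  0.045 -0.999]
travel [ 16.4 118.8 236.7] norm 265
yaw 1.299 (alt -1.842)
```

Emit:
{"name": "move_arm", "arguments": {"travel": [[0,2,5],[0,5,9],[0,8,13],[0,9,12],[0,10,12],[0,10,11],[0,11,10],[0,12,9],[1,13,8],[1,13,7],[1,14,6],[1,14,5],[1,15,4],[1,15,3],[1,13,2],[1,10,1],[1,7,0],[0,4,-1],[0,0,0],[0,0,0]], "yaw": [0.02,0.05,0.07,0.07,0.07,0.07,0.07,0.07,0.07,0.07,0.07,0.07,0.07,0.07,0.07,0.07,0.07,0.05,0.02,0]}}

```text
time: 55.45
tcp_pos: [449.6, -318.1, 119.0]
orientation: [-1.981, 0.376, 1.957]
ft_force: [0.5, -0.2, -0.3]
gripper_width: 0.902
```

```bash
python3 -c "
from h import *
arm.capture('top');arm.capture('side');hearts()
grip(442.9,-353.1,2.715,37)"
```

```text
['top'] score 0.95 xy 421.9 200.3 th -1.434 cost 0.047
['top', 'side'] score 0.85 xy 504.6 213.2 th -1.495 cost 0.154
['top'] score 0.85 xy 504.4 212.2 th -1.496 cost 0.046
['side'] score 0.85 xy 505.2 222.5 th -1.410 cost 0.063
['top', 'side'] score 0.82 xy 590.1 223.7 th -1.478 cost 0.154
['top'] score 0.82 xy 589.8 222.1 th -1.426 cost 0.048
['side'] score 0.82 xy 591.6 232.6 th -1.502 cost 0.072
['side', 'top'] score 0.73 xy 443.3 -352.4 th 2.750 cost 0.430
['side'] score 0.73 xy 435.6 -353.0 th 0.339 cost 0.318
['top'] score 0.73 xy 441.4 -353.8 th 2.711 cost 0.519
['top', 'side'] score 0.72 xy 603.1 132.1 th -1.460 cost 0.203
['top'] score 0.72 xy 603.0 130.7 th -1.473 cost 0.053
['side'] score 0.72 xy 604.8 142.5 th -1.378 cost 0.139
['side'] score 0.55 xy 541.2 288.8 th -0.145 cost 0.952
grip 436.1 -350.0
t 55.65 tcp [ 449.9 -317.4  119.1] az -1.991 tilt [ 0.022  0.044 -0.999]
travel [80.3 39.4 -0.5] norm 89
yaw 0.007 (alt -3.135)
```

Emit:
{"name": "move_arm", "arguments": {"travel": [[3,5,0],[6,8,0],[10,9,0],[10,7,0],[10,4,0],[10,1,0],[6,0,0],[2,0,0],[0,0,0]], "yaw": [0,0,0,0,0,0,0,0,0]}}

```text
time: 56.4
tcp_pos: [434.7, -348.2, 52.4]
orientation: [-1.981, 0.369, 1.962]
ft_force: [0.1, -0.2, 0.6]
gripper_width: 0.894
```

```bash
python3 -c "
from h import *
grip(442.9,-353.1,2.715,37)"
```

```text
grip 436.1 -350.0
t 56.4 tcp [ 434.7 -348.2   52.4] az -1.989 tilt [ 0.019  0.046 -0.999]
travel [15.3  1.8 -2. ] norm 16
yaw 0.008 (alt -3.133)
```

Emit:
{"name": "move_arm", "arguments": {"travel": [[3,1,-1],[5,1,-1],[4,0,0],[2,0,0],[0,0,0]], "yaw": [0,0,0,0,0]}}

```text
time: 56.82
tcp_pos: [437.5, -349.7, 37.6]
orientation: [-1.984, 0.368, 1.961]
ft_force: [0.8, -0.0, -0.1]
gripper_width: 0.9
```

Emit:
{"name": "move_arm", "arguments": {"travel": [[0,0,0],[0,0,0],[0,0,0],[0,0,0],[0,0,0]], "yaw": [0,0,0,0,0], "fingers": 1}}

```text
time: 57.23
tcp_pos: [438.1, -349.7, 38.2]
orientation: [-1.985, 0.368, 1.961]
ft_force: [-0.4, 0.4, 0.1]
gripper_width: 0.682
```

```bash
python3 -c "
from h import *
grip(442.9,-353.1,2.715,37);print(arm.observe()['gripper_width']*88,rel(442.9,-353.1))"
```

```text
grip 436.1 -350.0
t 57.23 tcp [ 438.1 -349.7   38.2] az -1.986 tilt [ 0.022  0.045 -0.999]
travel [1.2 1.1 1.7] norm 2
yaw 0.011 (alt -3.131)
60.01676810439985 [38.13558497  3.04537192 -5.72607787]
```

Emit:
{"name": "move_arm", "arguments": {"travel": [[-6,0,0],[-12,0,0],[-15,0,0],[-18,0,0],[-18,0,0],[-14,0,0],[-8,0,0],[0,0,0]], "yaw": [0,0,0,0,0,0,0,0]}}

```text
time: 57.9
tcp_pos: [435.6, -354.2, 138.8]
orientation: [-1.986, 0.368, 1.96]
ft_force: [0.6, -0.2, -0.4]
gripper_width: 0.682
```

```bash
python3 -c "
from h import *
print(arm.observe()['gripper_width']*88)
plan(510,-90,150,-.9,20)"
```

```text
60.02358802495596
travel [[0, -5, 1], [0, -10, 1], [0, -16, 1], [0, -16, 0], [0, -16, -1], [0, -16, -2], [0, -15, -3], [0, -15, -4], [0, -15, -5], [0, -15, -5], [0, -14, -6], [0, -14, -7], [0, -13, -8], [0, -13, -9], [0, -12, -10], [0, -12, -10], [0, -11, -11], [0, -8, -9], [0, -5, -6], [0, -2, -3]]
yaw [-0.02, -0.04, -0.06, -0.06, -0.06, -0.06, -0.06, -0.06, -0.06, -0.06, -0.06, -0.06, -0.06, -0.06, -0.06, -0.06, -0.06, -0.05, -0.03, -0.02]
max step 16.1 max yaw 0.062
```

Emit:
{"name": "move_arm", "arguments": {"travel": [[0,-5,1],[0,-10,1],[0,-16,1],[0,-16,0],[0,-16,-1],[0,-16,-2],[0,-15,-3],[0,-15,-4],[0,-15,-5],[0,-15,-5],[0,-14,-6],[0,-14,-7],[0,-13,-8],[0,-13,-9],[0,-12,-10],[0,-12,-10],[0,-11,-11]], "yaw": [-0.02,-0.04,-0.06,-0.06,-0.06,-0.06,-0.06,-0.06,-0.06,-0.06,-0.06,-0.06,-0.06,-0.06,-0.06,-0.06,-0.06]}}

```text
time: 59.32
tcp_pos: [497.0, -80.3, 145.5]
orientation: [1.888, 0.674, -1.836]
ft_force: [0.8, 0.4, -0.0]
gripper_width: 0.676
```

```bash
python3 -c "
from h import *
print(arm.observe()['gripper_width']*88)
P=ptarget(1,[38.1,1,-5.7]);delta(P[0],P[1],120,.125)
plan(P[0]-3,P[1]-10,120,.125,20)"
```

```text
59.47204694996251
pocket TCP [518.2 108.4  47.7]
t 59.32 tcp [497.  -80.3 145.5] az -0.918 tilt [ 0.01   0.052 -0.999]
travel [  35.4 -136.1 -130.2] norm 192
yaw -1.043 (alt 2.098)
travel [[1, -2, -2], [1, -5, -5], [2, -7, -7], [2, -7, -8], [2, -6, -8], [2, -6, -9], [2, -5, -9], [2, -5, -9], [2, -4, -9], [2, -3, -10], [2, -3, -10], [2, -2, -10], [2, -2, -10], [2, -1, -10], [2, 0, -10], [2, 0, -10], [2, 1, -10], [1, 1, -8], [1, 1, -5], [0, 1, -2]]
yaw [-0.02, -0.04, -0.06, -0.06, -0.06, -0.06, -0.06, -0.06, -0.06, -0.06, -0.06, -0.06, -0.06, -0.06, -0.06, -0.06, -0.06, -0.04, -0.03, -0.01]
max step 11.0 max yaw 0.060
```

Emit:
{"name": "move_arm", "arguments": {"travel": [[0,-3,-3],[0,-6,-6],[0,-8,-8],[0,-8,-8],[0,-7,-8],[0,-6,-9],[0,-5,-9],[0,-5,-9],[0,-4,-9],[0,-3,-10],[0,-3,-10],[0,-2,-10],[0,-2,-10],[0,-1,-10],[0,0,-10],[0,0,-9],[0,1,-7],[0,1,-5],[0,1,-2],[0,0,0]], "yaw": [-0.02,-0.05,-0.06,-0.06,-0.06,-0.06,-0.06,-0.06,-0.06,-0.06,-0.06,-0.06,-0.06,-0.06,-0.06,-0.06,-0.06,-0.04,-0.02,0]}}

```text
time: 60.98
tcp_pos: [507.6, 101.8, 154.6]
orientation: [1.11, 1.315, -1.036]
ft_force: [0.0, -0.4, -0.6]
gripper_width: 0.68
```

```bash
python3 -c "
from h import *
print(arm.observe()['gripper_width']*88)
P=ptarget(1,[38.1,1,-5.7]);delta(P[0],P[1],62,.125)"
```

```text
59.85988708443606
pocket TCP [518.2 108.6  47.8]
t 60.98 tcp [507.6 101.8 154.6] az 0.187 tilt [ 0.011  0.048 -0.999]
travel [92.9  9.8 -0.5] norm 93
yaw 0.062 (alt -3.079)
```

Emit:
{"name": "move_arm", "arguments": {"travel": [[5,2,0],[10,3,0],[14,3,0],[14,0,0],[14,0,0],[12,0,0],[10,0,0],[6,0,0],[2,0,0],[0,0,0]], "yaw": [0.02,0.02,0.01,0,0,0,0,0,0,0]}}

```text
time: 61.82
tcp_pos: [519.0, 102.6, 61.3]
orientation: [1.161, 1.283, -1.092]
ft_force: [-0.4, 0.2, -1.0]
gripper_width: 0.676
```

```bash
python3 -c "
from h import *
print(arm.observe()['gripper_width']*88)
P=ptarget(1,[38.1,1,-5.7]);delta(P[0],P[1],53,.125)
ims=cap('v');b=ims['side'];cv2.imwrite('pics/v1.png',cv2.resize(b[150:290,220:360],(600,600)))"
```

```text
59.51046129344511
pocket TCP [518.1 108.7  47.8]
t 61.82 tcp [519.  102.6  61.3] az 0.116 tilt [ 0.012  0.044 -0.999]
travel [ 8.6 -0.3 -5.8] norm 10
yaw -0.009 (alt 3.132)
```

View pics/v1.png

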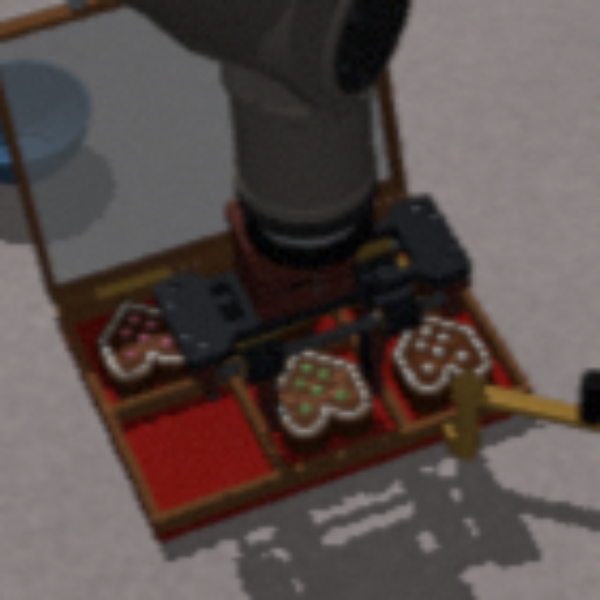

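Emit:
{"name": "move_arm", "arguments": {"travel": [[1,0,-3],[2,0,-3],[3,0,0],[2,0,0],[0,0,0]], "yaw": [-0.01,0,0,0,0]}}

```text
time: 62.33
tcp_pos: [520.3, 110.4, 55.9]
orientation: [1.156, 1.284, -1.079]
ft_force: [-0.3, -1.6, -0.6]
gripper_width: 0.68
```

```bash
python3 -c "
from h import *
P=ptarget(1,[38.1,1,-5.7]);delta(P[0],P[1],52,.125)"
```

```text
pocket TCP [517.9 108.7  47.8]
t 62.33 tcp [520.3 110.4  55.9] az 0.127 tilt [ 0.018  0.045 -0.999]
travel [ 3.8 -2.7  1.5] norm 5
yaw 0.002 (alt -3.140)
```

Emit:
{"name": "move_arm", "arguments": {"travel": [[2,-2,1],[2,0,0],[0,0,0],[0,0,0]], "yaw": [0,0,0,0]}}

```text
time: 62.67
tcp_pos: [518.3, 109.1, 51.3]
orientation: [1.156, 1.283, -1.079]
ft_force: [0.7, -0.8, 0.2]
gripper_width: 0.676
```

Emit:
{"name": "move_arm", "arguments": {"travel": [[0,0,0],[0,0,0],[0,0,0],[-4,0,0],[-10,0,0],[-15,0,0],[-20,0,0],[-20,0,0],[-20,0,0],[-10,0,0],[0,0,0]], "yaw": [0,0,0,0,0,0,0,0,0,0,0], "fingers": -0.55}}

```text
time: 63.58
tcp_pos: [516.2, 104.9, 158.6]
orientation: [1.155, 1.284, -1.078]
ft_force: [0.1, 0.1, -0.3]
gripper_width: 0.775
```

```bash
python3 -c "
from h import *
ims=cap('w');b=ims['side'];cv2.imwrite('pics/w1.png',cv2.resize(b[170:290,220:360],(700,600)))
delta(475,340,340,-np.pi/2+.125)
d=arm.pinpoint('lid_handle','side');print(d[:1]);print(arm.observe()['qpos'].round(2))"
```

```text
t 63.68 tcp [515.3 104.6 156.6] az 0.128 tilt [ 0.015  0.045 -0.999]
travel [-173.3   -6.1 -246.2] norm 301
yaw 1.574 (alt -1.568)
[{'xyz': [474.7, 336.1, 235.8], 'score': 0.94}]
[ 0.29  0.43 -0.72  1.98  0.33  0.83 -0.48]
```

View pics/w1.png

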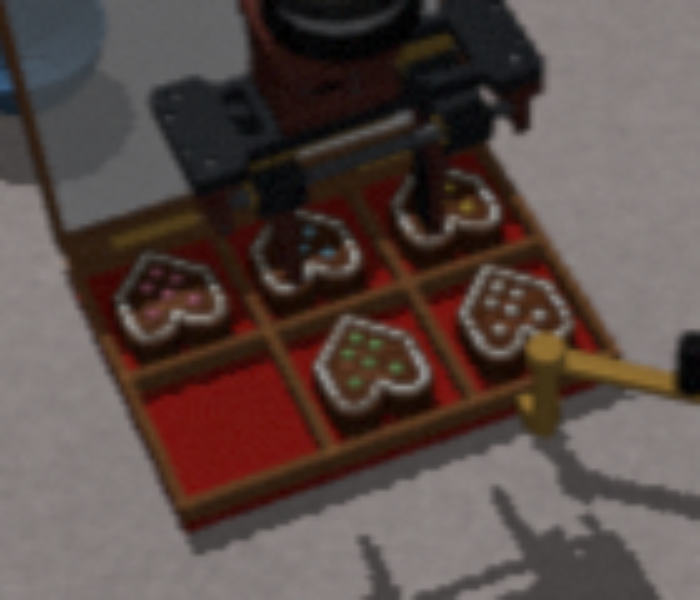

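Emit:
{"name": "move_arm", "arguments": {"travel": [[-10,0,0],[-20,0,0],[-25,0,0],[-25,0,0],[-25,0,0],[-25,0,0],[-15,0,0],[-8,0,0],[0,0,0],[0,0,0],[0,0,0],[0,0,0],[0,0,0],[0,0,0],[0,0,0],[0,0,0],[0,0,0],[0,0,0],[0,0,0],[0,0,0]], "yaw": [0,0,0,0,0.05,0.08,0.08,0.08,0.08,0.08,0.08,0.08,0.08,0.08,0.08,0.08,0.08,0.08,0.06,0], "fingers": 0.3}}

```text
time: 65.4
tcp_pos: [503.4, 97.7, 305.3]
orientation: [1.948, 0.552, -1.972]
ft_force: [0.1, -0.2, 0.4]
gripper_width: 0.35
```

```bash
python3 -c "
from h import *
delta(475,341,330,-np.pi/2+.125);print(arm.observe()['qpos'].round(2))
plan(475,330,330,-np.pi/2+.125,20)"
```

```text
t 65.4 tcp [503.4  97.7 305.3] az -1.071 tilt [-0.024  0.046 -0.999]
travel [ -12.7 -228.1  -91.7] norm 246
yaw 0.375 (alt -2.767)
[ 0.25  0.22 -0.61  1.82  0.08  1.15 -1.46]
travel [[0, -4, -2], [-1, -8, -3], [-1, -13, -5], [-1, -13, -4], [-1, -13, -4], [-1, -13, -4], [-1, -13, -4], [-1, -13, -3], [-1, -13, -3], [-1, -13, -3], [-1, -13, -2], [-1, -13, -2], [-1, -13, -2], [-1, -13, -2], [-1, -13, -1], [-1, -13, -1], [-1, -13, -1], [-1, -10, 0], [0, -7, 0], [0, -3, 0]]
yaw [0.01, 0.01, 0.02, 0.02, 0.02, 0.02, 0.02, 0.02, 0.02, 0.02, 0.02, 0.02, 0.02, 0.02, 0.02, 0.02, 0.02, 0.02, 0.01, 0.01]
max step 14.0 max yaw 0.021
```

Emit:
{"name": "move_arm", "arguments": {"travel": [[-3,-4,-2],[-3,-8,-3],[-3,-13,-5],[-3,-13,-4],[-3,-13,-4],[-3,-13,-4],[-2,-13,-4],[-2,-13,-3],[-2,-13,-3],[-1,-13,-3],[-1,-13,-2],[-1,-13,-2],[-1,-13,-2],[-1,-13,-2],[-1,-12,-1],[-1,-9,-1],[-1,-6,0],[0,-3,0],[0,0,0]], "yaw": [0.01,0.02,0.02,0.02,0.02,0.02,0.02,0.02,0.02,0.02,0.02,0.02,0.02,0.02,0.02,0.02,0.02,0.02,0]}}

```text
time: 66.98
tcp_pos: [470.6, 314.2, 348.9]
orientation: [2.117, 0.238, -2.194]
ft_force: [-1.2, 0.3, -1.1]
gripper_width: 0.349
```

```bash
python3 -c "
from h import *
delta(473.5,341.5,259,-np.pi/2+.125)
ims=cap('x');b=ims['side'];cv2.imwrite('pics/x1.png',cv2.resize(b[80:220,180:320],(600,600)))
for c in('top','side'): print([ (np.round(d['xyz'],1),d['score']) for d in arm.pinpoint('lid_handle',c)[:2]])"
```

```text
t 66.98 tcp [470.6 314.2 348.9] az -1.403 tilt [-0.04   0.048 -0.998]
travel [ 90.9 -21.5 -10.3] norm 94
yaw 0.043 (alt -3.098)
[]
[(array([471.2, 338.2, 237.5]), 0.65)]
```

View pics/x1.png

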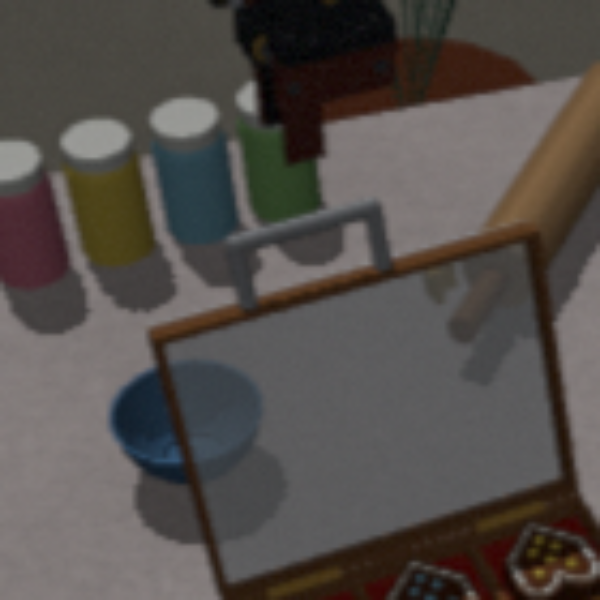

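```bash
python3 -c "
from h import *
print(onz((251.4,133.2),'side',240),onz((251.4,133.2),'side',237))
delta(473.5,339.5,285,-np.pi/2+.125)"
```

```text
[[475.33762213 340.98468687 240.        ]] [[475.87433108 344.96060702 237.        ]]
t 67.18 tcp [471.4 312.5 348.7] az -1.405 tilt [-0.039  0.047 -0.998]
travel [ 64.8 -22.9  -8.5] norm 69
yaw 0.041 (alt -3.100)
```

Emit:
{"name": "move_arm", "arguments": {"travel": [[4,-3,-2],[8,-6,-2],[10,-6,-2],[12,-4,-1],[10,-1,0],[8,0,0],[4,0,0],[0,0,0]], "yaw": [0.02,0.02,0,0,0,0,0,0]}}

```text
time: 67.85
tcp_pos: [474.5, 333.9, 288.3]
orientation: [2.137, 0.189, -2.218]
ft_force: [0.3, 0.2, -0.3]
gripper_width: 0.348
```

```bash
python3 -c "
from h import *
delta(473.5,339.5,250,-np.pi/2+.125)
ims=cap('y');b=ims['side'];cv2.imwrite('pics/y1.png',cv2.resize(b[80:180,200:300],(600,600)))"
```

```text
t 67.85 tcp [474.5 333.9 288.3] az -1.446 tilt [-0.04   0.045 -0.998]
travel [38.5 -3.8 -1. ] norm 39
yaw 0.000 (alt -3.141)
```

View pics/y1.png

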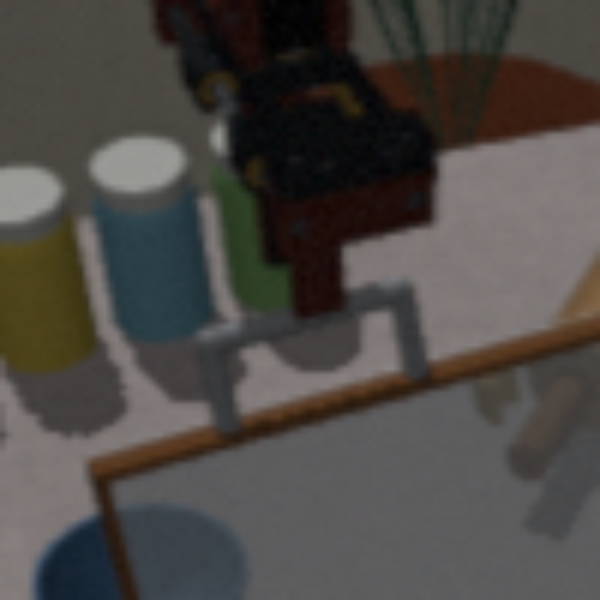

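Emit:
{"name": "move_arm", "arguments": {"travel": [[2,-2,0],[4,-2,0],[6,0,0],[6,0,0],[5,0,0],[4,0,0],[3,0,0],[0,0,0]], "yaw": [0,0,0,0,0,0,0,0]}}

```text
time: 68.62
tcp_pos: [474.0, 340.3, 258.3]
orientation: [2.143, 0.191, -2.215]
ft_force: [-0.3, 0.7, -0.2]
gripper_width: 0.348
```

```bash
python3 -c "
from h import *
delta(473.5,339.5,250,-np.pi/2+.125);print(arm.observe()['ft_force'])
ims=cap('z');b=ims['side'];cv2.imwrite('pics/z1.png',cv2.resize(b[80:180,200:300],(600,600)))"
```

```text
t 68.62 tcp [474.  340.3 258.3] az -1.446 tilt [-0.036  0.047 -0.998]
travel [8.3 1.1 0.3] norm 8
yaw -0.000 (alt 3.141)
[-0.33168303  0.73142303 -0.2194854 ]
```

View pics/z1.png

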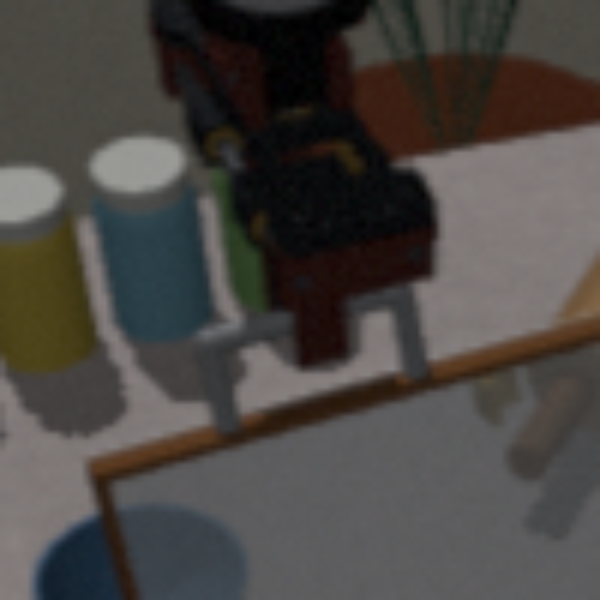

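Bar straddled. Lower 6 mm more and close.

Emit:
{"name": "move_arm", "arguments": {"travel": [[3,0,0],[3,0,0],[1,0,0],[0,0,0]], "yaw": [0,0,0,0]}}

```text
time: 69.05
tcp_pos: [474.4, 341.1, 252.1]
orientation: [2.146, 0.192, -2.214]
ft_force: [-0.2, -0.5, -0.2]
gripper_width: 0.35
```

Emit:
{"name": "move_arm", "arguments": {"travel": [[0,0,0],[0,0,0],[0,0,0],[0,0,0],[0,0,0]], "yaw": [0,0,0,0,0], "fingers": 1}}

```text
time: 69.47
tcp_pos: [474.5, 341.1, 252.2]
orientation: [2.147, 0.192, -2.214]
ft_force: [0.1, 0.2, -0.8]
gripper_width: 0.129
```

```bash
cat >> h.py <<'E'
HINGE=tuple(case2w([(-19,97,23)],CASE[0],CASE[1],CASE[2])[0])
E
python3 -c "
from h import *
print(HINGE)
arc(12,-.05,HINGE)"
```

```text
(np.float64(482.0547951842757), np.float64(256.6743537869256), np.float64(23.0))
phi 1.935 a 1.883 r 238.9 lat 2.9 F [ 0.1  0.2 -0.8] w 0.129 tilt [-0.034  0.049 -0.998] t 69.4667
[[-0.3, 12.7, -0.0], [-3.9, 11.0, 0.1], [-3.4, 11.2, 0.1], [-2.8, 11.4, 0.1], [-2.2, 11.5, 0.1], [-1.7, 11.6, 0.0], [-1.1, 11.7, 0.0], [-0.5, 11.7, 0.0], [0.1, 11.7, -0.0], [0.7, 11.7, -0.0], [1.3, 11.6, -0.0], [1.8, 11.6, -0.1]]
```

Emit:
{"name": "move_arm", "arguments": {"travel": [[-3,8,0],[-4,11,0],[-3.4,11.2,0],[-2.8,11.4,0],[-2.2,11.5,0],[-1.7,11.6,0],[-1,11.7,0],[-0.5,11.7,0],[0,11.7,0],[0.7,11.7,0]], "yaw": [0,0,0,0,0,0,0,0,0,0]}}

```text
time: 70.3
tcp_pos: [488.7, 225.3, 267.5]
orientation: [2.155, 0.209, -2.215]
ft_force: [2.2, 5.0, -7.4]
gripper_width: 0.129
```

```bash
python3 -c "
from h import *
arc(12,-.05,HINGE)"
```

```text
phi 1.439 a 1.388 r 240.6 lat 2.5 F [ 2.2  5.  -7.4] w 0.129 tilt [-0.032  0.062 -0.998] t 70.3
[[7.3, 11.3, -0.2], [1.6, 11.6, -0.0], [2.2, 11.5, -0.0], [2.8, 11.4, -0.1], [3.4, 11.2, -0.1], [3.9, 11.0, -0.1], [4.5, 10.8, -0.1], [5.0, 10.6, -0.1], [5.5, 10.3, -0.1], [6.0, 10.0, -0.1], [6.5, 9.7, -0.1], [7.0, 9.4, -0.2]]
```

Emit:
{"name": "move_arm", "arguments": {"travel": [[3,11.5,0],[3,11.5,0],[3,11.5,0],[3.4,11.3,0],[3.8,11.1,0],[4.4,10.9,0],[5,10.6,0],[5.5,10.3,0],[6,10,0],[6.5,9.7,0]], "yaw": [0,0,0,0,0,0,0,0,0,0]}}

```text
time: 71.13
tcp_pos: [502.4, 109.6, 216.8]
orientation: [2.164, 0.209, -2.213]
ft_force: [0.9, 3.5, -0.8]
gripper_width: 0.127
```

```bash
python3 -c "
from h import *
arc(15,-.05,HINGE)"
```

```text
phi 0.903 a 0.852 r 239.2 lat 1.7 F [ 0.9  3.5 -0.8] w 0.127 tilt [-0.026  0.066 -0.997] t 71.1333
[[10.9, 6.8, -0.2], [7.3, 9.2, -0.2], [7.8, 8.8, -0.2], [8.2, 8.4, -0.2], [8.6, 8.0, -0.2], [9.0, 7.5, -0.2], [9.3, 7.1, -0.2], [9.7, 6.6, -0.2], [10.0, 6.1, -0.2], [10.3, 5.6, -0.2], [10.6, 5.1, -0.2], [10.8, 4.5, -0.2], [11.0, 4.0, -0.2], [11.2, 3.4, -0.2], [11.4, 2.9, -0.2]]
```

Emit:
{"name": "move_arm", "arguments": {"travel": [[7.5,9,0],[7.5,9,0],[8,8.6,0],[8.4,8.2,0],[8.8,7.8,0],[9.2,7.3,0],[9.5,6.8,0],[9.8,6.4,0],[10,6,0],[10.3,5.5,0]], "yaw": [0,0,0,0,0,0,0,0,0,0]}}

```text
time: 71.97
tcp_pos: [511.0, 37.5, 112.8]
orientation: [2.168, 0.217, -2.21]
ft_force: [1.1, 6.4, -0.7]
gripper_width: 0.125
```

```bash
python3 -c "
from h import *
arc(8,-.05,HINGE)"
```

```text
phi 0.363 a 0.312 r 236.0 lat 1.3 F [ 1.1  6.4 -0.7] w 0.125 tilt [-0.024  0.071 -0.997] t 71.9667
[[11.5, 3.1, -0.2], [11.0, 4.1, -0.2], [11.1, 3.6, -0.2], [11.3, 3.0, -0.2], [11.5, 2.5, -0.2], [11.6, 1.9, -0.2], [11.6, 1.3, -0.2], [11.7, 0.7, -0.2]]
```

Emit:
{"name": "move_arm", "arguments": {"travel": [[10,3.5,0],[11,3.8,0],[11,3.4,0],[10,2.8,0],[8,1.8,0]], "yaw": [0,0,0,0,0]}}

```text
time: 72.38
tcp_pos: [512.2, 26.2, 55.9]
orientation: [2.169, 0.223, -2.209]
ft_force: [2.2, 4.8, 2.0]
gripper_width: 0.128
```

```bash
python3 -c "
from h import *
arc(3,-.05,HINGE)"
```

```text
phi 0.116 a 0.064 r 233.6 lat 1.1 F [2.2 4.8 2. ] w 0.128 tilt [-0.023  0.073 -0.997] t 72.3833
[[11.4, 2.6, -0.1], [11.6, 1.4, -0.2], [11.7, 0.8, -0.2]]
```

Emit:
{"name": "move_arm", "arguments": {"travel": [[5,0.5,0],[4,0,0],[4,0,0],[4,0,0],[3,0,0]], "yaw": [0,0,0,0,0]}}

```text
time: 72.8
tcp_pos: [516.3, 27.1, 44.7]
orientation: [2.171, 0.217, -2.197]
ft_force: [-10.4, 0.4, 40.0]
gripper_width: 0.128
```

```bash
python3 -c "
from h import *
arc(1,-.05,HINGE)
ims=cap('aa');b=ims['side'];cv2.imwrite('pics/aa1.png',cv2.resize(b[180:280,220:360],(700,500)))"
```

```text
phi 0.068 a 0.016 r 232.2 lat 5.3 F [-10.4   0.4  40. ] w 0.128 tilt [-0.016  0.066 -0.998] t 72.8
[[11.4, 3.3, -0.1]]
```

View pics/aa1.png

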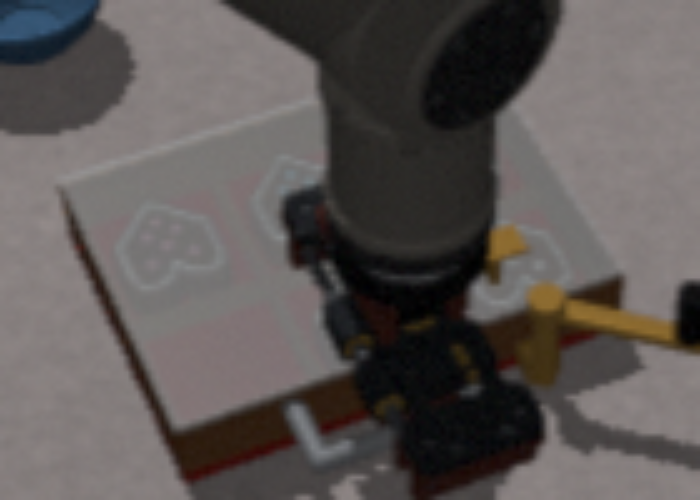

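Emit:
{"name": "move_arm", "arguments": {"travel": [[0,0,0],[0,0,0]], "yaw": [0,0]}}

```text
time: 73.07
tcp_pos: [516.2, 27.1, 45.5]
orientation: [2.171, 0.217, -2.194]
ft_force: [1.8, 3.4, -1.4]
gripper_width: 0.125
```

Emit:
{"name": "move_arm", "arguments": {"travel": [[0,0,0],[0,0,0],[0,0,0],[-5,0,0],[-12,0,0],[-18,0,0],[-20,0,0],[-20,0,0],[-20,0,0],[-12,0,0],[0,0,0]], "yaw": [0,0,0,0,0,0,0,0,0,0,0], "fingers": 0.3}}

```text
time: 73.98
tcp_pos: [513.2, 13.2, 156.1]
orientation: [2.153, 0.207, -2.208]
ft_force: [-0.5, 0.6, 0.1]
gripper_width: 0.349
```

```bash
python3 -c "
from h import *
delta(500,0,150)
ims=cap('ab');b=ims['side'];a=ims['top'];cv2.imwrite('pics/ab1.png',cv2.resize(b[180:280,220:380],(800,500)));cv2.imwrite('pics/ab2.png',cv2.resize(a[170:320,210:370],(640,600)))
for n in('latch_knob','latch_pivot','lid_handle'):
  for c in('top','side'): print(n,c,[ (np.round(d['xyz'],1),d['score']) for d in arm.pinpoint(n,c)[:2]])"
```

```text
t 73.98 tcp [513.2  13.2 156.1] az -1.441 tilt [-0.029  0.057 -0.998]
travel [ 5.7 11.7 14.7] norm 20
latch_knob top [(array([672.4,  20.9,  91.9]), 0.59)]
latch_knob side [(array([664.4,  24.8,  97.6]), 0.73)]
latch_pivot top [(array([602.3,  59.6,  64.9]), 0.54)]
latch_pivot side [(array([600. ,  64.5,  63.2]), 0.59)]
lid_handle top [(array([508.8,  26.6,  30.7]), 0.82), (array([ 758.4, -161.9,    2.4]), 0.17)]
lid_handle side [(array([511.1,  24.7,  33.2]), 0.69)]
```

View pics/ab1.png

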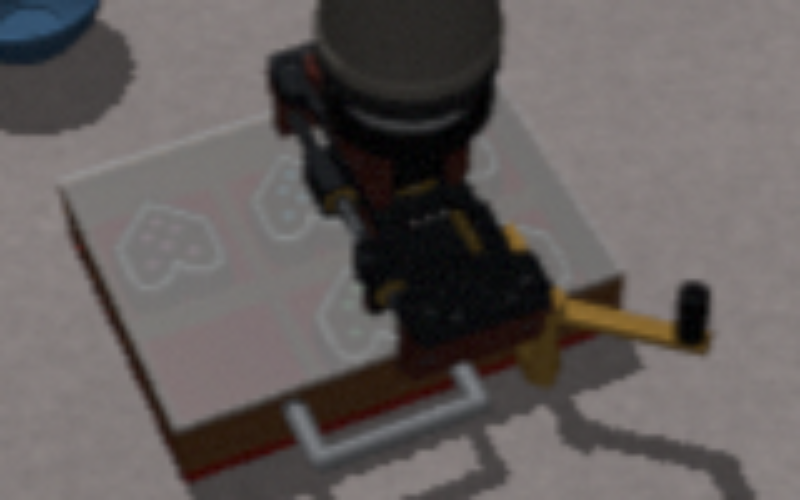

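View pics/ab2.png

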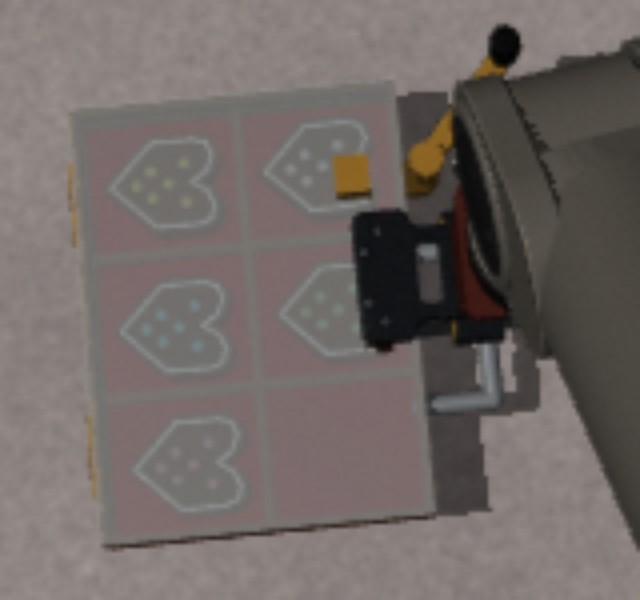

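```bash
python3 -c "
from h import *
print(onz((210+505/4,170+43/4),'top',98),onz((220+693/5,180+290/5),'side',98),onz((210+352/4,170+177/4),'top',62))
delta(667,22,160)"
```

```text
[[661.6739395   18.90580182  98.        ]] [[668.4270342   22.69393551  98.        ]] [[588.26144219 105.28397994  62.        ]]
t 74.38 tcp [511.2  13.7 152.1] az -1.440 tilt [-0.035  0.058 -0.998]
travel [ -12.9   11.6 -155.3] norm 156
```

Emit:
{"name": "move_arm", "arguments": {"travel": [[-1,1,-6],[-1,1,-12],[-1,1,-14],[-1,1,-14],[-1,1,-14],[-1,1,-14],[-1,1,-14],[-1,1,-14],[-1,1,-14],[-1,0,-10],[0,0,-6],[0,0,-3],[0,0,0]], "yaw": [0,0,0,0,0,0,0,0,0,0,0,0,0], "fingers": -0.15}}

```text
time: 75.47
tcp_pos: [653.8, 22.5, 150.2]
orientation: [2.135, 0.21, -2.226]
ft_force: [0.4, 0.9, -0.4]
gripper_width: 0.575
```

```bash
python3 -c "
from h import *
delta(666.5,20.5,106)
ims=cap('ac');b=ims['side'];cv2.imwrite('pics/ac1.png',cv2.resize(b[180:280,290:400],(660,600)))"
```

```text
t 75.47 tcp [653.8  22.5 150.2] az -1.440 tilt [-0.046  0.058 -0.997]
travel [ 43.4   6.4 -14. ] norm 46
```

View pics/ac1.png

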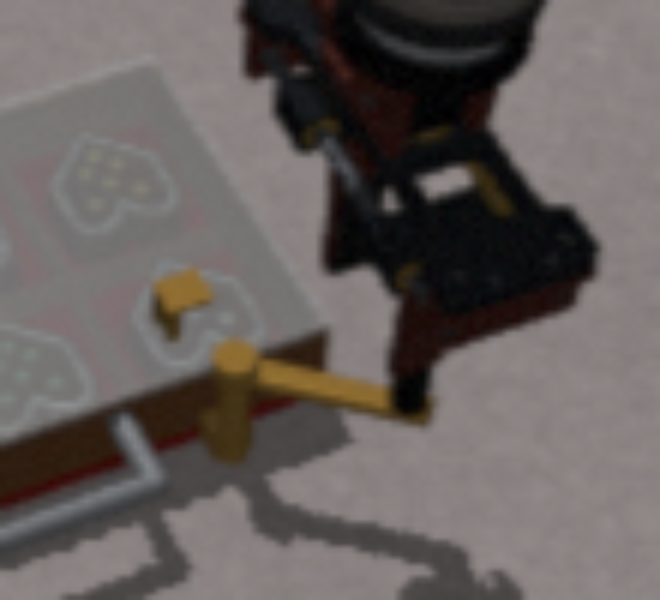

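Emit:
{"name": "move_arm", "arguments": {"travel": [[0,2,-4],[0,2,-5],[4,1,-3],[8,0,0],[10,0,0],[10,0,0],[6,0,0],[2,0,0],[0,0,0]], "yaw": [0,0,0,0,0,0,0,0,0]}}

```text
time: 76.32
tcp_pos: [662.0, 20.2, 104.2]
orientation: [2.13, 0.209, -2.229]
ft_force: [0.1, 0.3, -0.7]
gripper_width: 0.575
```

```bash
python3 -c "
from h import *
delta(666.5,20.5,105);print(arm.observe()['ft_force'].round(1))
ims=cap('ad');b=ims['side'];cv2.imwrite('pics/ad1.png',cv2.resize(b[180:280,290:400],(660,600)))"
```

```text
t 76.32 tcp [662.   20.2 104.2] az -1.440 tilt [-0.049  0.056 -0.997]
travel [-1.   0.2 -4.4] norm 5
[ 0.1  0.3 -0.7]
```

View pics/ad1.png

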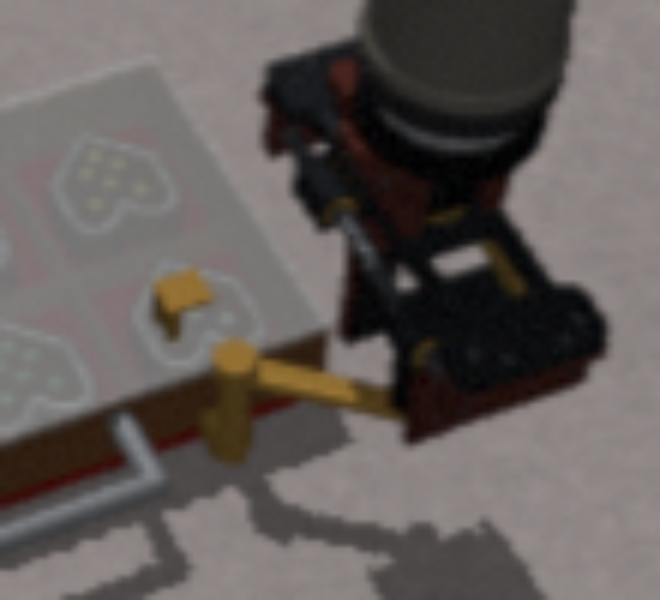

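Emit:
{"name": "move_arm", "arguments": {"travel": [[0,0,-3],[0,0,-3],[0,0,0]], "yaw": [0,0,0]}}

```text
time: 76.67
tcp_pos: [669.7, 21.2, 106.1]
orientation: [2.133, 0.208, -2.226]
ft_force: [0.1, -0.4, -0.4]
gripper_width: 0.573
```

Emit:
{"name": "move_arm", "arguments": {"travel": [[0,0,0],[0,0,0],[0,0,0],[0,0,0],[0,0,0]], "yaw": [0,0,0,0,0], "fingers": 1}}

```text
time: 77.08
tcp_pos: [670.8, 21.4, 107.3]
orientation: [2.136, 0.208, -2.224]
ft_force: [-0.7, -0.4, 0.3]
gripper_width: 0.232
```

```bash
python3 -c "
from h import *
delta(666.5,20.5,105);print(arm.observe()['ft_force'].round(1),arm.observe()['gripper_width']*88)"
```

```text
t 77.08 tcp [670.8  21.4 107.3] az -1.440 tilt [-0.044  0.056 -0.997]
travel [2.4 0.4 4.3] norm 5
[-0.7 -0.4  0.3] 20.386442215485026
```

```bash
cat >> h.py <<'E'
PIV=np.array([601.5,62.])
def swing(n,step,off=(2,-1)):
    s=arm.observe();R=Rot.from_rotvec(s["orientation"]).as_matrix()
    k=s["tcp_pos"]-np.array([off[0],off[1],0]);d=k[:2]-PIV;a0=np.arctan2(d[1],d[0])
    print("ang %.1f deg (latch %.3f rad) r %.1f z %.1f"%(np.degrees(a0),np.pi/2+CASE[2]-a0,np.hypot(*d),k[2]),"F",s["ft_force"].round(1),"w",round(s["gripper_width"]*88,1),"tilt",R[:,0].round(3),s["time"])
    a=a0+np.radians(step)*np.arange(n+1);P=PIV+78*np.c_[np.cos(a),np.sin(a)];P[0]=k[:2]
    D=np.c_[np.diff(P,axis=0),np.zeros(n)];D[0,2]=107-s["tcp_pos"][2]
    print((D@R).round(1).tolist())
E
python3 -c "
from h import *
swing(9,7)"
```

```text
ang -30.5 deg (latch 2.228 rad) r 78.1 z 107.3 F [-0.7 -0.4  0.3] w 20.4 tilt [-0.044  0.056 -0.997] 77.0833
[[0.5, -7.9, -5.3], [0.4, -8.4, -4.4], [0.4, -8.9, -3.3], [0.5, -9.2, -2.2], [0.5, -9.4, -1.1], [0.6, -9.5, 0.1], [0.6, -9.4, 1.2], [0.7, -9.2, 2.4], [0.7, -8.8, 3.5]]
```

Emit:
{"name": "move_arm", "arguments": {"travel": [[0.3,-5,-3.5],[0.3,-8,-5],[0.4,-8.8,-3.8],[0.5,-9.2,-2.6],[0.5,-9.4,-1.4],[0.5,-9.5,-0.2],[0.6,-9.4,1]], "yaw": [0,0,0,0,0,0,0]}}

```text
time: 77.67
tcp_pos: [686.5, 72.3, 107.1]
orientation: [2.143, 0.181, -2.208]
ft_force: [-3.3, -3.8, 2.5]
gripper_width: 0.193
```

```bash
python3 -c "
from h import *
swing(12,7)"
```

```text
ang 7.8 deg (latch 1.560 rad) r 83.8 z 107.1 F [-3.3 -3.8  2.5] w 17.0 tilt [-0.032  0.039 -0.999] 77.6667
[[0.7, -9.4, 6.5], [0.4, -9.3, 1.8], [0.5, -9.0, 3.0], [0.5, -8.6, 4.0], [0.5, -8.1, 5.1], [0.5, -7.4, 6.0], [0.5, -6.6, 6.9], [0.5, -5.7, 7.6], [0.4, -4.7, 8.3], [0.4, -3.7, 8.8], [0.4, -2.6, 9.2], [0.3, -1.5, 9.4]]
```

Emit:
{"name": "move_arm", "arguments": {"travel": [[0.5,-9,3.5],[0.4,-9,3.5],[0.5,-8.7,4],[0.5,-8.4,4.5],[0.5,-8,5.3],[0.5,-7.3,6.2]], "yaw": [0,0,0,0,0,0]}}

```text
time: 78.17
tcp_pos: [654.5, 125.1, 107.7]
orientation: [2.15, 0.182, -2.2]
ft_force: [0.6, -3.7, 2.2]
gripper_width: 0.198
```

```bash
python3 -c "
from h import *
swing(8,7)
ims=cap('ae');b=ims['side'];a=ims['top'];cv2.imwrite('pics/ae1.png',np.hstack([cv2.resize(b[160:280,280:400],(400,400)),cv2.resize(a[140:260,260:380],(400,400))]))"
```

```text
ang 51.5 deg (latch 0.797 rad) r 81.9 z 107.7 F [ 0.6 -3.7  2.2] w 17.5 tilt [-0.025  0.039 -0.999] 78.1667
[[1.0, -3.7, 9.8], [0.4, -5.5, 7.8], [0.4, -4.5, 8.4], [0.3, -3.4, 8.9], [0.3, -2.3, 9.2], [0.2, -1.2, 9.4], [0.2, -0.0, 9.5], [0.1, 1.1, 9.5]]
```

View pics/ae1.png

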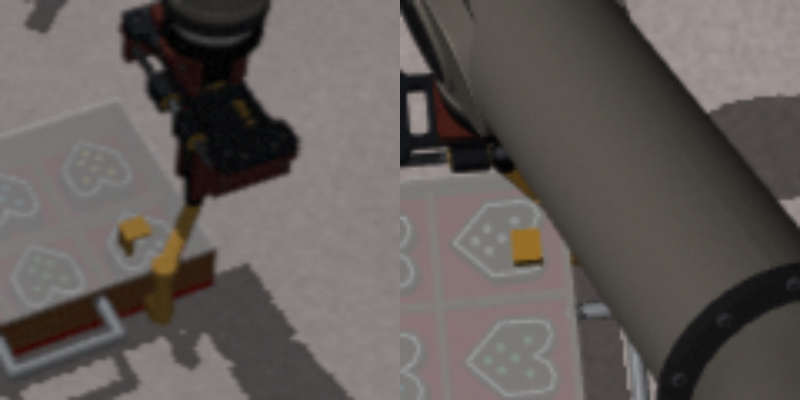

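Working: the knob follows. Continue the swing toward closed, then slow down.

Emit:
{"name": "move_arm", "arguments": {"travel": [[0.5,-4.5,8.5],[0.4,-4.8,8.2],[0.4,-4,8.6],[0.3,-3,9],[0.3,-2,8]], "yaw": [0,0,0,0,0]}}

```text
time: 78.68
tcp_pos: [608.8, 142.4, 108.2]
orientation: [2.158, 0.19, -2.196]
ft_force: [3.8, -2.8, 0.8]
gripper_width: 0.189
```

```bash
python3 -c "
from h import *
swing(4,5)"
```

```text
ang 86.3 deg (latch 0.190 rad) r 81.6 z 108.2 F [ 3.8 -2.8  0.8] w 16.7 tilt [-0.021  0.046 -0.999] 78.6833
[[1.2, 2.6, 7.4], [0.1, -0.4, 6.8], [0.1, 0.2, 6.8], [0.1, 0.8, 6.8]]
```

Emit:
{"name": "move_arm", "arguments": {"travel": [[0.3,0.5,5],[0.2,0,4],[0,0,3],[0,0,2]], "yaw": [0,0,0,0]}}

```text
time: 79.02
tcp_pos: [597.2, 141.6, 108.6]
orientation: [2.173, 0.195, -2.186]
ft_force: [9.6, 2.7, -10.2]
gripper_width: 0.195
```

```bash
python3 -c "
from h import *
swing(1,5)"
```

```text
ang 94.4 deg (latch 0.047 rad) r 80.8 z 108.6 F [  9.6   2.7 -10.2] w 17.2 tilt [-0.009  0.051 -0.999] 79.0167
[[1.4, 2.8, 6.9]]
```

Emit:
{"name": "move_arm", "arguments": {"travel": [[0,0,3],[0,0,3]], "yaw": [0,0]}}

```text
time: 79.18
tcp_pos: [597.0, 141.5, 108.6]
orientation: [2.191, 0.198, -2.175]
ft_force: [12.5, 3.0, -10.5]
gripper_width: 0.198
```

```bash
python3 -c "
from h import *
swing(1,5)
ims=cap('af');b=ims['side'];a=ims['top'];cv2.imwrite('pics/af1.png',np.hstack([cv2.resize(b[160:280,280:400],(400,400)),cv2.resize(a[140:260,260:380],(400,400))]))"
```

```text
ang 94.6 deg (latch 0.044 rad) r 80.7 z 108.6 F [ 12.5   3.  -10.5] w 17.4 tilt [ 0.004  0.056 -0.998] 79.1833
[[1.4, 2.8, 6.9]]
```

View pics/af1.png

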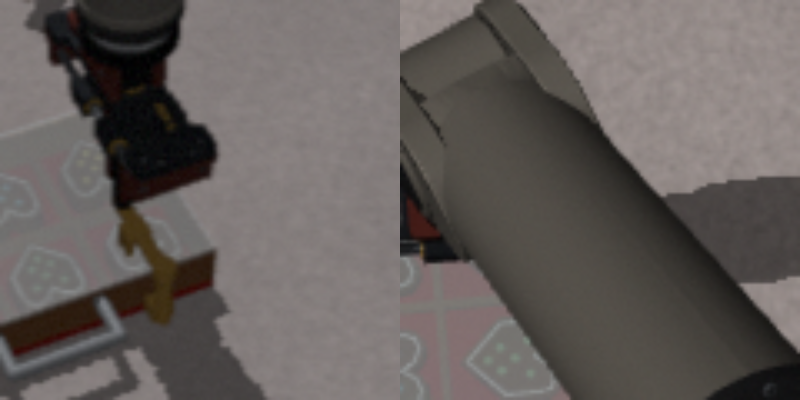

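Emit:
{"name": "move_arm", "arguments": {"travel": [[0,0,0],[0,0,0]], "yaw": [0,0]}}

```text
time: 79.45
tcp_pos: [597.3, 141.6, 108.3]
orientation: [2.193, 0.198, -2.175]
ft_force: [1.0, -0.4, 2.7]
gripper_width: 0.195
```

Emit:
{"name": "move_arm", "arguments": {"travel": [[0,0,0],[0,0,0],[0,0,0],[-4,0,0],[-10,0,0],[-18,0,0],[-20,0,0],[-20,0,0],[-20,0,0],[-10,0,0],[0,0,0]], "yaw": [0,0,0,0,0,0,0,0,0,0,0], "fingers": 0.3}}

```text
time: 80.37
tcp_pos: [591.8, 134.9, 216.0]
orientation: [2.181, 0.197, -2.187]
ft_force: [-0.7, -0.6, -0.7]
gripper_width: 0.352
```

Emit:
{"name": "move_arm", "arguments": {"travel": [[-3,5,0],[-3,12,0],[-3,20,0],[-3,20,0],[-3,20,0],[-3,20,0],[-3,20,0],[-3,20,0],[-3,20,0],[-2,20,0],[0,20,0],[0,20,0],[0,15,0],[0,10,0],[0,5,0],[0,0,0]], "yaw": [0,0,0,0,0,0,0,0,0,0,0,0,0,0,0,0]}}

```text
time: 81.7
tcp_pos: [612.8, -139.9, 215.5]
orientation: [2.153, 0.188, -2.221]
ft_force: [-0.3, -0.3, 0.7]
gripper_width: 0.35
```

```bash
python3 -c "
from h import *
print(arm.observe()['time'],arm.observe()['tcp_pos'])
ims=cap('ag');b=ims['side'];a=ims['top'];cv2.imwrite('pics/ag1.png',np.hstack([cv2.resize(b[180:280,230:350],(420,350)),cv2.resize(a[170:320,210:370],(380,356))[:350]]))
cv2.imwrite('pics/ag2.png',a)
for n in('latch_knob','latch_pivot','lid_handle','plain','bottle','bowl'):
  for c in('top','side'): print(n,c,[ (np.round(d['xyz'],1),d['score']) for d in arm.pinpoint(n,c)[:1]])"
```

```text
81.7 [ 612.80956223 -139.94500415  215.4640079 ]
latch_knob top [(array([592., 143.,  93.]), 0.49)]
latch_knob side [(array([593.4, 141.3,  95. ]), 0.67)]
latch_pivot top [(array([604.6,  62.2,  66.2]), 0.47)]
latch_pivot side [(array([600.3,  62.8,  64. ]), 0.47)]
lid_handle top [(array([509.4,  26.2,  32.2]), 0.96)]
lid_handle side [(array([513.4,  25.4,  32.3]), 0.83)]
plain top [(array([ 554. , -230.5,    1.2]), 0.7)]
plain side [(array([ 554.8, -231. ,    2.9]), 0.71)]
bottle top [(array([ 757.4, -161.8,    3.7]), 0.59)]
bottle side [(array([ 758.3, -167.1,   -5.3]), 0.71)]
bowl top [(array([ 3.832e+02,  4.140e+02, -1.000e-01]), 0.68)]
bowl side [(array([383.2, 413.7,  -0.6]), 0.77)]
```

View pics/ag1.png

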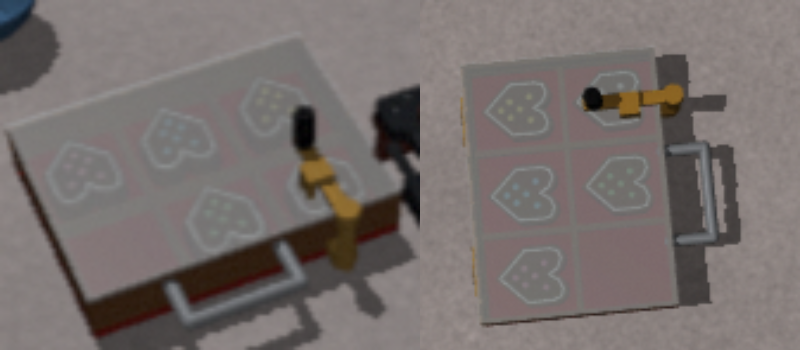

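View pics/ag2.png

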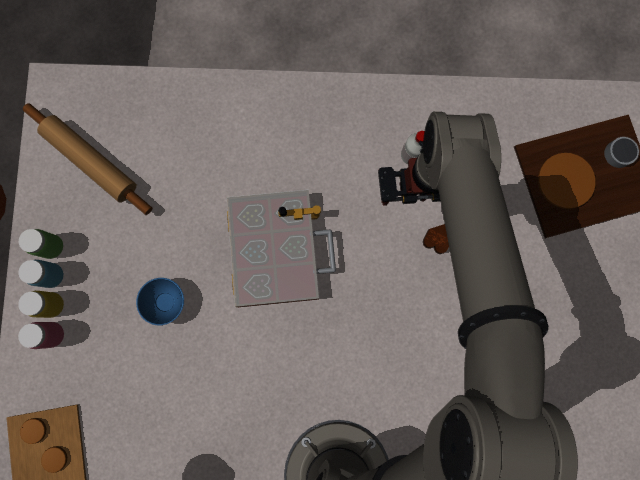

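Run:
```python
from h import *
b=cv2.imread('pics/ag_side.png');cv2.imwrite('pics/ah1.png',cv2.resize(b[210:290,230:360],(780,480),interpolation=cv2.INTER_CUBIC))
for a in(0,.02,.05):
    W=case2w(lidpt([(129,-194,26),(-129,-194,26),(-19-47,-234,12),(-19+47,-234,12)],a),*CASE)
    print(a,proj(W,"top").round(1).tolist(),((proj(W,"side")-[230,210])*6).round(0).tolist())
```

```text
0 [[308.6, 188.6], [319.4, 297.5], [333.7, 269.2], [329.6, 229.8]] [[686.0, 150.0], [145.0, 342.0], [319.0, 381.0], [519.0, 308.0]]
0.02 [[308.4, 188.2], [319.2, 297.5], [333.6, 269.1], [329.6, 229.5]] [[686.0, 143.0], [143.0, 336.0], [318.0, 374.0], [518.0, 300.0]]
0.05 [[307.9, 187.7], [318.7, 297.4], [333.5, 268.8], [329.4, 229.1]] [[685.0, 133.0], [141.0, 326.0], [317.0, 363.0], [518.0, 290.0]]
```

View pics/ah1.png

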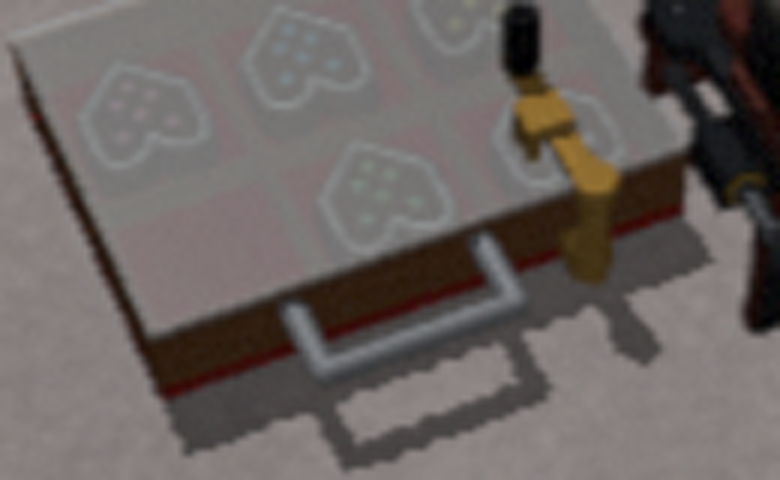

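```bash
python3 -c "
from plant import arm
print(arm.finish_job(),arm.observe()['time'])"
```

```text
the job is handed in; nothing more can be done
the job is handed in; nothing more can be done
```

I opened the lid and laid all five iced hearts flat, iced side up, each in its own pocket. I then shut the lid and swung the brass catch into its stop. The job was handed in at about 82 s on the robot's clock.

| Heart | Pocket |
|---|---|
| pink dots | 3 |
| pale blue dots | 4 |
| yellow dots | 5 |
| green dots | 1 |
| white dots | 2 |

Pocket 0 stays empty.

**Last checks:**
- **Hearts:** all five show flat, iced side up and inside their own pockets through the clear lid.
- **Lid:** its front corners in the side picture match the shut position to well under a pixel. The handle read about 32 mm high where 35 mm is expected, which is within the detector's error.
- **Catch:** the arm points at about 97°, along the case's +y, and pushed against its stop with 12 N before I let go. The knob readings put it under the brass bracket.
- **Bystanders:** the plain heart, bottle and bowl read within a few millimetres of their start positions.
- **Robot:** it was lifted clear and touching nothing at hand-in.

**What did not go cleanly:**
- **Tilt:** the tool drifted up to about 8–9° during the transfers, so the yellow heart was released slightly tilted from a few millimetres up; it settled flat. I then pushed the closed fingers gently against the outside of the tray to bring the tool nearly upright again.
- **Pressing force:** shutting the lid briefly showed about 40 N at the wrist. The press came through the fingers on the handle.
- **Disagreement:** the case position came out differently by up to about 5 mm between methods, so I used an average.

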